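# Pack the spares carrier for the control cabinet

### The job

Pack the spares carrier for the cabinet job: swing the retaining bail fully over to the left, out of the way, and stand every I/O module that is on the bench on end in a rack slot of its own, fully down and upright, with one green terminal end up (it does not matter which). Lay both standing capacitors on their sides, one in each cradle, centred on its two saddles, and once all the modules are in, swing the bail back over them until it is fully closed. Leave the other things on the bench where they are.

Things in the scene. Friction and masses are not known exactly. Their poses are not given: they have to be found in the camera images.
- carrier: Spares carrier, fixed: aluminium base plate 290 x 225 x 8 mm with a slotted module rack and, to its right, a line of V saddles. Origin at bench level under the rack's middle; x along the rack, away from the robot, y left, z up. Plate from y -165 to +60 mm. Slim posts at x +-118, y +45 mm (96 mm high) carry the bail.
- slot1 (a point): Rack slot nearest the robot: middle of its floor, 8 mm above the bench, where a module's foot goes; axes as the carrier's. Any module may use any slot. Six black dividers (6 mm thick, 66 mm wide along y, tops 63 mm above the bench) at 38 mm pitch along x make five slots 32 mm wide along x; side walls 60 mm high along the rack leave 64 mm between them along y.
- slot2 (a point): Rack slot 2 counted from the robot (5 is the farthest): middle of its floor, as slot1.
- slot3 (a point): Rack slot 3 counted from the robot (5 is the farthest): middle of its floor, as slot1.
- slot4 (a point): Rack slot 4 counted from the robot (5 is the farthest): middle of its floor, as slot1.
- slot5 (a point): Rack slot 5 counted from the robot (5 is the farthest): middle of its floor, as slot1.
- cradle_near (a point): Nearer cradle, at carrier x -70, y -115 mm: where the centre of a lying capacitor belongs, 48 mm above the bench; it lies along this frame's x (the carrier's). A cradle is two black V saddles with 45-degree faces, each 12 mm thick, 38 mm before and behind this point; their tops are 40 mm above the bench, 27 mm either side of the axis.
- cradle_far (a point): Farther cradle, the same, in line with the near one, at carrier x +70, y -115 mm. Lying capacitors leave 20 mm between their ends. Either capacitor may lie in either cradle.
- bail (a joint): Angle of the retaining bail, a U-shaped steel frame hinged on the carrier's left side, in rad: 0 fully closed (bar above the middle of the rack), 2.2 fully open (bar swung up, over and down to the left). Stiff hinge: it stays where it is left and takes 1 to 3 N at the bar.
- bail_bar (a point): Middle of the bail's bar (black grip): a round bar 10 mm thick, 220 mm long along the carrier's x. It moves on a circle of 79 mm radius about a hinge line 45 mm left of the rack's middle, 85 mm above the bench. Closed: over the rack's middle, 150 mm above the bench, 22 mm above the tops of seated modules. Fully open: 85 mm above the bench, 124 mm left of the rack's middle.
- module1_mid (a point): Centre of a grey I/O module (two to four, alike; None if absent): flat box 120 (x) x 58 (y) x 26 mm (z), 0.18 kg. The last 12 mm at each end of x is a green terminal strip, 56 mm wide, 24 mm thick. Starts flat on the bench, label (z) up, at any yaw. Standing on end in a slot (either end up), its centre is 68 and its top 128 mm above the bench, its width along the carrier's y.
- module2_mid (a point): Centre of a grey I/O module (two to four, alike; None if absent): flat box 120 (x) x 58 (y) x 26 mm (z), 0.18 kg. The last 12 mm at each end of x is a green terminal strip, 56 mm wide, 24 mm thick. Starts flat on the bench, label (z) up, at any yaw. Standing on end in a slot (either end up), its centre is 68 and its top 128 mm above the bench, its width along the carrier's y.
- module3_mid (a point): Centre of a grey I/O module (two to four, alike; None if absent): flat box 120 (x) x 58 (y) x 26 mm (z), 0.18 kg. The last 12 mm at each end of x is a green terminal strip, 56 mm wide, 24 mm thick. Starts flat on the bench, label (z) up, at any yaw. Standing on end in a slot (either end up), its centre is 68 and its top 128 mm above the bench, its width along the carrier's y.
- module4_mid (a point): Centre of a grey I/O module (two to four, alike; None if absent): flat box 120 (x) x 58 (y) x 26 mm (z), 0.18 kg. The last 12 mm at each end of x is a green terminal strip, 56 mm wide, 24 mm thick. Starts flat on the bench, label (z) up, at any yaw. Standing on end in a slot (either end up), its centre is 68 and its top 128 mm above the bench, its width along the carrier's y.
- capacitor1_mid (a point): Centre of a power capacitor: closed aluminium can with black sleeve, 50 mm diameter, 120 mm long in all along its own z (the last 8 mm at +z are two brass studs), 0.3 kg. Starts standing on the bench, studs up, its centre 60 mm above the bench. In a cradle it may point either way.
- capacitor2_mid (a point): Centre of a power capacitor: closed aluminium can with black sleeve, 50 mm diameter, 120 mm long in all along its own z (the last 8 mm at +z are two brass studs), 0.3 kg. Starts standing on the bench, studs up, its centre 60 mm above the bench. In a cradle it may point either way.
- multimeter: Bystander: orange multimeter 150 x 74 x 32 mm; origin under its centre.
- screwdriver: Bystander: screwdriver 190 mm long lying on the bench; x along it.
- tape_roll: Bystander: roll of black tape, 68 mm across, 19 mm high; origin under its centre.
- ferrule_tin: Bystander: small clear round ferrule box, 42 mm across, 16 mm high, among the modules; origin under its centre.
- mug: Bystander: white mug, 80 mm across, 90 mm high; origin under its centre.
- cleaner_can: Bystander: standing grey spray can, 60 mm across, 160 mm high; origin under its centre.
- breaker_block: Bystander: white breaker block 90 x 45 x 45 mm; origin under its centre.
There are look-alikes about, which are no part of the job. What is shaped like the part that bears module3_mid but yellow is not meant. What is shaped like the part that bears capacitor1_mid but pink is not meant.

How it is judged (in metres and radians):
On the way, in this order (a step that is already met when the one before it is completed fails the run):
1. the bail is swung open (past 1.6 rad) (value of joint bail above 1.6 rad), for 0.2 s.
2. every module stands fully down upright in the rack with the bail still open (z of module1_mid in the frame of carrier between 0.062 and 0.074 m and x of module1_mid in the frame of carrier between -0.09 and 0.09 m and y of module1_mid in the frame of carrier between -0.01 and 0.01 m and angle between the x axis of each of module1_mid, module2_mid, module3_mid, module4_mid and the z axis of carrier, either way round below 0.2 rad and angle between the y axis of each of module1_mid, module2_mid, module3_mid, module4_mid and the y axis of carrier, either way round below 0.2 rad and z of module2_mid in the frame of carrier between 0.062 and 0.074 m and x of module2_mid in the frame of carrier between -0.09 and 0.09 m and y of module2_mid in the frame of carrier between -0.01 and 0.01 m and z of module3_mid in the frame of carrier between 0.062 and 0.074 m and x of module3_mid in the frame of carrier between -0.09 and 0.09 m and y of module3_mid in the frame of carrier between -0.01 and 0.01 m and z of module4_mid in the frame of carrier between 0.062 and 0.074 m and x of module4_mid in the frame of carrier between -0.09 and 0.09 m and y of module4_mid in the frame of carrier between -0.01 and 0.01 m and value of joint bail above 1.2 rad), for 0.2 s.
3. the bail is closed over the modules (under 0.1 rad) (value of joint bail below 0.1 rad), for 0.2 s.
At the end, for the whole second after the job is handed in: Every module stands fully down (centre 62-74 mm above the carrier's origin) in a slot, upright within 0.2 rad, square within 0.2; both capacitors lie along the cradles (0.12 rad; within 8 mm sideways, 6 mm in height, 20 mm lengthways); bail under 0.1 rad (z of module1_mid in the frame of carrier between 0.062 and 0.074 m and x of module1_mid in the frame of carrier between -0.09 and 0.09 m and y of module1_mid in the frame of carrier between -0.01 and 0.01 m and angle between the x axis of each of module1_mid, module2_mid, module3_mid, module4_mid and the z axis of carrier, either way round below 0.2 rad and angle between the y axis of each of module1_mid, module2_mid, module3_mid, module4_mid and the y axis of carrier, either way round below 0.2 rad and z of module2_mid in the frame of carrier between 0.062 and 0.074 m and x of module2_mid in the frame of carrier between -0.09 and 0.09 m and y of module2_mid in the frame of carrier between -0.01 and 0.01 m and z of module3_mid in the frame of carrier between 0.062 and 0.074 m and x of module3_mid in the frame of carrier between -0.09 and 0.09 m and y of module3_mid in the frame of carrier between -0.01 and 0.01 m and z of module4_mid in the frame of carrier between 0.062 and 0.074 m and x of module4_mid in the frame of carrier between -0.09 and 0.09 m and y of module4_mid in the frame of carrier between -0.01 and 0.01 m and y of capacitor1_mid in the frame of carrier between -0.123 and -0.107 m and z of capacitor1_mid in the frame of carrier between 0.0423553 and 0.0543553 m and angle between the z axis of each of capacitor1_mid, capacitor2_mid and the x axis of carrier, either way round below 0.12 rad and (x of capacitor1_mid in the frame of carrier between -0.09 and -0.05 m or x of capacitor1_mid in the frame of carrier between 0.05 and 0.09 m) and y of capacitor2_mid in the frame of carrier between -0.123 and -0.107 m and z of capacitor2_mid in the frame of carrier between 0.0423553 and 0.0543553 m and (x of capacitor2_mid in the frame of carrier between -0.09 and -0.05 m or x of capacitor2_mid in the frame of carrier between 0.05 and 0.09 m) and value of joint bail below 0.1 rad); the robot touches nothing.
It fails at once if one of the other things on the bench (multimeter, screwdriver, tape, ferrule box, mug, spray can, breaker block) is moved more than 30 mm (distance of any of multimeter, screwdriver, tape_roll, ferrule_tin, mug, cleaner_can, breaker_block from where it was at the start of the episode above 0.03 m).
Of module1, module2, module3, module4 only 2 to 4 are there at a start; the rules pass over those that are not, and their reading is None.
At some moment in a run one of module1, module2, module3, module4 may be knocked a few centimetres aside while the robot is not near it.
It also fails if it takes over 210 s, if anything falls off the work surface, if the arm or the gripper's body presses on something with over 40 N, if the wrist force passes 120 N, or if a joint passes its speed limit or range.

### The arm

A 6-joint arm with a two-finger parallel gripper is mounted at the origin on the work surface. World frame = base frame: x ahead of the robot, y to its left, z up, the work surface at z = 0. Lengths are in mm, angles in rad, forces in N, time in s.
With the tool pointing down it reaches from about 350 to 775 mm from the base axis. Payload 7.3 kg.
Tool frame: the origin (TCP) lies between the finger pads; the fingertips stand bot.tip_extent ahead of it and the grasp point (between the pads) lies 6 mm ahead of it (bot.tip_extent is the distance from the TCP to the fingertips, in mm); x points along the fingers, y is the direction in which the jaws open and shut, and the axes are right-handed (so a half turn about x gives the same grasp; the last joint's range is limited). The gripper opens to 92 mm and grips with 3 to 60 N. Pads are 19 mm wide; open, the fingers measure 130 mm over their backs; the gripper's body (75 mm by 190 mm) begins 47 mm behind the grasp point.
Start: joints at [-1.376, 0.342, 1.524, -0, 1.275, -0.146], TCP at [175.499, -494.816, 251.741] pointing down, gripper open.
Joint ranges: [-2.53, 2.53], [-0.77, 2.02], [0.04, 2.7], [-1, 4.14], [0.28, 2.66], [-3.11, 3.11]. Speed limits (rad/s): [2.57, 2.57, 3.14, 3.14, 3.14, 3.14].

### API

Orientations are given as [roll, pitch, yaw] about the fixed x, y, z axes, in that order (R = Rz(yaw) Ry(pitch) Rx(roll)).
In Python, from plant import bot, capture, workorder gives the robot as it stands. The module is installed in compiled form; this text tells all that it offers.
- The arm moves only by the shell command python3 -m crank 'ROWS'. ROWS is JSON, a list of rows, each an object with "linear": the shift along the tool's x, y, z in cm, a list of three; "delta_rot": the turn, a rotation vector about the tool's x, y, z in degrees, a list of three; "fingers": the opening, from 0 (shut) to 1 (fully open). In form: [{"linear": [x, y, z], "delta_rot": [wx, wy, wz], "fingers": fingers}, ...]. A call has exactly 5 rows; each row shifts and turns the commanded pose from where the row before left it, along the tool's axes as they then stand; what a row does not reach is not made up. A row lasts 1/10 s, in which the tool goes at most 50 mm and 8.59 degrees, less where a joint would pass 70% of its speed; a pose out of reach is approached as far as the arm can. A call with a gripper value outside its range is refused whole. The fingers move at their own pace and stop on an object; the grip force is fixed at half the most. Time passes only in rows, so rows that do not move let the fingers close, or fill a call up. It gives the time, the measured TCP pose, the force and the opening at its end, in the units of the state.
- bot.get_obs(): the state, without advancing time (a new reading comes with each control period).
- capture(name): name is "side" or "top" or "wrist"; returns a dict with "image" (420x560x3 uint8, blue, green, red), "mtx" (3x3 intrinsics, pixels), "pose" (4x4, takes a point from camera to world coordinates). Camera axes: x right, y down, z forward; pixel columns grow to the right and rows downward; lengths in mm; the calibration is good to about 2 mm. A picture is of the moment at which its call begins. There is no depth.
- workorder.close_job(): hands the job in, once; it reports no verdict.
The state is a dict: "time": time; "joint_positions": joint angles; "dq": joint speeds; "tau": joint torques, N m; "tool_pos": TCP position; "tcp_rot": TCP orientation; "contact_force": force on the tool from outside, world axes, zero at the start; "moment": the same for the moment, N m; "grip_width": finger opening in mm.
Only numpy, scipy, OpenCV 4.12 (cv2) and the standard library are available. Lean on these libraries where they do the work, as an engineer would, in place of code of your own. Each camera call takes 0.05 s, during which the arm holds its last target. There are 200 camera calls.

## Working session

There is one attempt and no reset: what is moved stays moved. The work goes in short steps, Python scripts to look and compute and a shell command to move; the robot and the scene stay as the last step left them, time stands still between calls to the robot, and variables do not carry over. Pictures are saved under pics/ and viewed, on a budget of 14 in all, crops included, one or two more only if the job needs it, and the job is handed in when it is done.

```bash
mkdir -p pics; ls
python3 - <<'E'
from plant import bot, capture
import cv2, numpy as np
print(bot.get_obs(), bot.tip_extent)
for n in ("side","top"):
    c=capture(n); cv2.imwrite(f"pics/{n}0.png",c["image"]); np.savez(f"{n}0.npz",**c)
    print(n,c["mtx"],c["pose"])
E
```

```text
pics
{'time': 0.0, 'joint_positions': array([-1.37601100e+00,  3.42693399e-01,  1.52502569e+00,  2.30447521e-05,
        1.27538560e+00, -1.46009717e-01]), 'dq': array([ 0.00061182, -0.00094686,  0.00092675,  0.00056618, -0.00079983,
       -0.00087575]), 'tau': array([-5.49730557e-04, -4.31249356e+01, -2.44225127e+01,  7.17373495e-02,
        5.60529158e-02, -1.02998079e-04]), 'tool_pos': array([ 175.42425612, -494.43274143,  251.05712554]), 'tcp_rot': array([-1.73137904,  1.56928414,  1.75100193]), 'contact_force': array([-0.51908614,  0.63285422, -0.11627341]), 'moment': array([0.01038742, 0.03534984, 0.00290361]), 'grip_width': 91.97543904872157} 25.0
side [[456.40022931   0.         274.6803648 ]
 [  0.         456.40022931 206.18645584]
 [  0.           0.           1.        ]] [[-9.94750838e-01 -8.41298428e-02  5.82489546e-02  4.05560843e+02]
 [-1.01656291e-01  7.47435140e-01 -6.56511013e-01  8.21140431e+02]
 [ 1.16948527e-02 -6.58986252e-01 -7.52064060e-01  1.04957748e+03]
 [ 0.00000000e+00  0.00000000e+00  0.00000000e+00  1.00000000e+00]]
top [[417.724749     0.         281.50898294]
 [  0.         417.724749   210.50832274]
 [  0.           0.           1.        ]] [[ 4.57052001e-03 -9.94689736e-01  1.02817503e-01  3.37676685e+02]
 [-9.99986455e-01 -4.80232485e-03 -2.00710125e-03 -4.52462392e+00]
 [ 2.49020606e-03 -1.02806937e-01 -9.94698212e-01  1.47560426e+03]
 [ 0.00000000e+00  0.00000000e+00  0.00000000e+00  1.00000000e+00]]
```

View pics/top0.png

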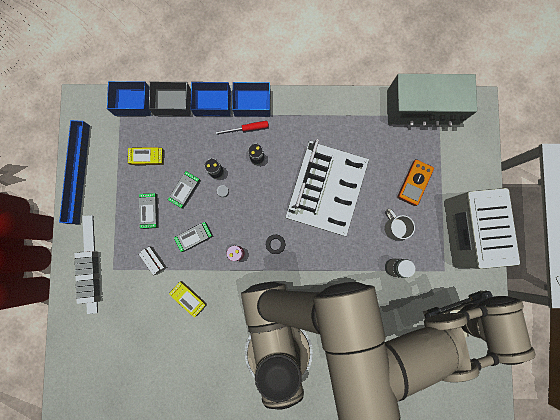

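View pics/side0.png

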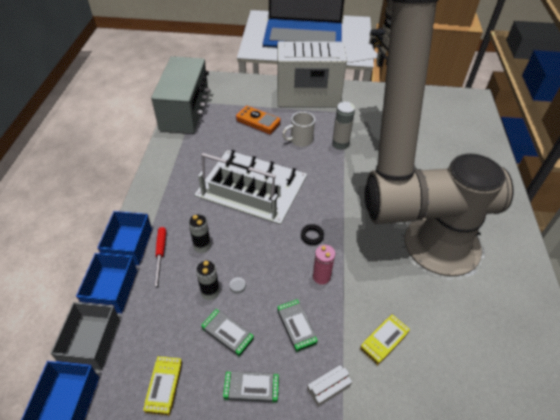

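```bash
cat > h.py <<'E'
import numpy as np, cv2
from scipy.spatial.transform import Rotation as Rn
from plant import bot, capture
def ray(c,p,z):
    d=c["pose"][:3,:3]@np.linalg.inv(c["mtx"])@np.array([p[0],p[1],1.]); o=c["pose"][:3,3]
    return o+d*(z-o[2])/d[2]
def proj(c,P):
    q=c["pose"][:3,:3].T@(np.asarray(P,float)-c["pose"][:3,3]); q=c["mtx"]@q; return q[:2]/q[2]
def snap(n,f=None):
    c=capture(n)
    if f: cv2.imwrite(f"pics/{f}.png",c["image"]); np.savez(f"{f}.npz",**c)
    return c
def blobs(c,lo,hi,amin):
    m=cv2.inRange(cv2.cvtColor(c["image"],cv2.COLOR_BGR2HSV),np.array(lo),np.array(hi))
    m=cv2.morphologyEx(m,cv2.MORPH_CLOSE,np.ones((3,3)))
    n,_,s,ce=cv2.connectedComponentsWithStats(m)
    return m,[(ce[i],s[i]) for i in range(1,n) if s[i,4]>=amin]
def tool():
    o=bot.get_obs(); return o["tool_pos"],Rn.from_euler("xyz",o["tcp_rot"]),o
def frame(az,tilt,flip=0):
    """tool x: down, tilted by tilt (deg) from vertical towards azimuth az (deg); tool y horizontal"""
    a,t=np.radians([az,tilt]); x=np.array([np.sin(t)*np.cos(a),np.sin(t)*np.sin(a),-np.cos(t)])
    y=np.array([-np.sin(a),np.cos(a),0])*(-1 if flip else 1)
    return Rn.from_matrix(np.c_[x,y,np.cross(x,y)])
def goto(P=None,R=None):
    """prints shift in tool cm (in current axes, and in final axes) and rotvec deg from current to goal (grasp point P)"""
    p,r,o=tool(); R=R or r
    rv=(r.inv()*R).as_rotvec(degrees=True); print("rotvec",rv.round(2),"n",np.linalg.norm(rv).round(1))
    if P is not None:
        T=np.asarray(P)-6*R.as_matrix()[:,0]; d=T-p
        print("world d mm",d.round(1),"cur cm",(r.inv().apply(d)/10).round(2),"final cm",(R.inv().apply(d)/10).round(2))
E
python3 - <<'E'
from h import *
c=dict(np.load("top0.npz")); s=dict(np.load("side0.npz"))
for n,k in (("top",c),("side",s)):
    m,b=blobs(k,(45,80,60),(85,255,255),8)
    for ce,st in b: print(n,"green",ce.round(1),st[4],ray(k,ce,25).round(0)[:2])
    m,b=blobs(k,(14,120,120),(26,255,255),3)
    for ce,st in b: print(n,"brass",ce.round(1),st[4],ray(k,ce,120).round(0)[:2])
for n,p in (("ferrule",(222,190)),("pink",(235,253)),("tape",(276,243)),("breaker",(151,260)),("mug",(400,226)),("multi",(416,180))): print(n,ray(c,p,16).round(0))
for p in ((312,140),(369,158),(345,236),(287,214)): print(ray(c,p,8).round(0))
p,r,o=tool(); print(r.as_matrix().round(3))
E
```

```text
top green [191.2 175.9] 54 [609. 311.]
top green [147.1 194.8] 54 [541. 464.]
top green [174.7 202.1] 57 [515. 366.]
top green [206.3 229.1] 57 [421. 253.]
top green [147.7 225.6] 60 [433. 457.]
top green [178.2 243.7] 60 [370. 350.]
top brass [152.3 148.5] 24 [682. 421.]
top brass [130.1 152.5] 8 [668. 494.]
top brass [150. 154.] 3 [664. 428.]
top brass [252.5 153. ] 4 [669.  90.]
top brass [417.8 178.3] 448 [ 587. -455.]
top brass [137.5 163. ] 14 [633. 468.]
top brass [214.6 164.4] 9 [629. 214.]
top brass [208. 164.] 3 [631. 236.]
top brass [236.5 251. ] 4 [346. 137.]
top brass [175.3 290.3] 3 [220. 331.]
top brass [177. 302.] 3 [183. 325.]
top brass [201. 304.] 3 [177. 248.]
top brass [192.5 313.5] 10 [147. 274.]
side green [287.6 304.5] 82 [419. 250.]
side green [209.3 318.5] 97 [607. 309.]
side green [244.1 344.4] 150 [512. 366.]
side green [305.4 343.7] 160 [369. 348.]
side green [226.4 385.2] 145 [538. 464.]
side green [275.1 387.3] 155 [430. 457.]
side brass [460.4  26.2] 327 [ -192. -1072.]
side brass [376.   48.5] 4 [ 168. -849.]
side brass [375.8  73. ] 108 [ 176. -675.]
side brass [249.6 114.7] 205 [ 600. -378.]
side brass [273.5 123.2] 21 [ 517. -343.]
side brass [194.8 216.8] 12 [684.  70.]
side brass [198.9 221.4] 17 [670.  85.]
side brass [323.3 248. ] 7 [342. 135.]
side brass [327.  254.5] 6 [332. 154.]
side brass [205.6 262.6] 15 [626. 210.]
side brass [204.8 269.8] 19 [624. 231.]
ferrule [560. 203.  16.]
pink [339. 153.  16.]
tape [375.  11.  16.]
breaker [314. 444.  16.]
mug [ 436. -423.   16.]
multi [ 599. -483.   16.]
[ 745. -116.    8.]
[ 680. -320.    8.]
[ 400. -231.    8.]
[477. -27.   8.]
[[-0.     0.334 -0.942]
 [ 0.001 -0.942 -0.334]
 [-1.    -0.001 -0.   ]]
```

Run:
```python
from h import *
im=cv2.imread("pics/top0.png")[130:245,130:380]
cv2.imwrite("pics/c1.png",cv2.resize(im,None,fx=3.2,fy=3.2,interpolation=cv2.INTER_CUBIC))
```

```text
(no output)
```

View pics/c1.png

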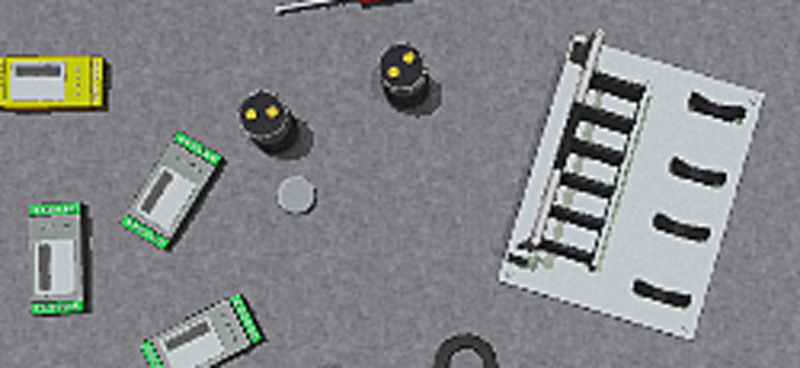

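Run:
```python
from h import *
c=dict(np.load("top0.npz"))
px=np.array([[575,38],[764,95],[692,338],[500,280]])/3.2+130-0.35
px=np.c_[(np.array([575,764,692,500])+.5)/3.2-.5+130,(np.array([38,95,338,280])+.5)/3.2-.5+130]
W=np.array([ray(c,p,8)[:2] for p in px]); M=np.array([[145,60],[145,-165],[-145,-165],[-145,60.]])
a=W-W.mean(0); b=M-M.mean(0)
th=np.arctan2((b[:,0]*a[:,1]-b[:,1]*a[:,0]).sum(),(a*b).sum()); R=np.array([[np.cos(th),-np.sin(th)],[np.sin(th),np.cos(th)]])
t=W.mean(0)-R@M.mean(0); print(np.degrees(th),t,(W-(M@R.T+t)).round(1))
for p in ((598,38),(537,245)):
    print((R.T@(ray(c,np.array(p)/3.2+130,150)[:2]-t)).round(0))
az=np.degrees(th)
goto([*t,330],frame(az,0)); goto(None,frame(az,0,1))
```

```text
-16.915846475145983 [ 586.01359717 -120.0691043 ] [[-3.1 -1.5]
 [-1.7  2.5]
 [ 3.7  1.7]
 [ 1.1 -2.6]]
[109.  32.]
[-112.   30.]
rotvec [-1.4356e+02 -1.0000e-01  2.0000e-02] n 143.6
world d mm [410.6 374.4  84.9] cur cm [ -8.45 -21.58 -51.21] final cm [-8.49 47.77 28.39]
rotvec [3.644e+01 1.000e-02 8.000e-02] n 36.4
```

```bash
python3 -m crank '[{"linear":[-1.7,-1.2,-3.0],"delta_rot":[0,0,0],"fingers":1},{"linear":[-1.7,-1.2,-3.0],"delta_rot":[0,0,0],"fingers":1},{"linear":[-1.7,-1.5,-3.8],"delta_rot":[0,0,0],"fingers":1},{"linear":[-1.7,-1.5,-3.8],"delta_rot":[0,0,0],"fingers":1},{"linear":[-1.7,-1.5,-3.8],"delta_rot":[0,0,0],"fingers":1}]'
python3 -m crank '[{"linear":[0,-1.7,-4.0],"delta_rot":[0,0,0],"fingers":1},{"linear":[0,-1.7,-4.0],"delta_rot":[0,0,0],"fingers":1},{"linear":[0,-1.7,-4.0],"delta_rot":[0,0,0],"fingers":1},{"linear":[0,-1.7,-4.0],"delta_rot":[0,0,0],"fingers":1},{"linear":[0,-1.7,-4.0],"delta_rot":[0,0,0],"fingers":1}]'
python3 -m crank '[{"linear":[0,-1.6,-3.6],"delta_rot":[-7.2,0,0],"fingers":1},{"linear":[0,-1.1,-3.7],"delta_rot":[-7.2,0,0],"fingers":1},{"linear":[0,-0.6,-3.8],"delta_rot":[-7.2,0,0],"fingers":1},{"linear":[0,-0.1,-2.2],"delta_rot":[-7.2,0,0],"fingers":1},{"linear":[0,0,0],"delta_rot":[-7.2,0,0],"fingers":1}]'
for i in 1 2 3; do python3 -m crank '[{"linear":[0,0,0],"delta_rot":[-7.2,0,0],"fingers":1},{"linear":[0,0,0],"delta_rot":[-7.2,0,0],"fingers":1},{"linear":[0,0,0],"delta_rot":[-7.2,0,0],"fingers":1},{"linear":[0,0,0],"delta_rot":[-7.2,0,0],"fingers":1},{"linear":[0,0,0],"delta_rot":[-7.2,0,0],"fingers":1}]'; done
python3 - <<'E'
from h import *
goto([586,-120,330],frame(-16.9,0)); print(bot.get_obs()["joint_positions"].round(3))
c=snap("wrist","w1"); print(c["mtx"],c["pose"].round(3))
E
```

```text
time: 0.6
tool_pos: [317.3, -370.3, 337.1]
tcp_rot: [-1.394, 1.57, 2.088]
contact_force: [0.4, -1.2, 0.5]
grip_width: 91.9
time: 1.1
tool_pos: [477.5, -223.1, 336.4]
tcp_rot: [-0.633, 1.57, 2.85]
contact_force: [1.1, -0.6, 0.3]
grip_width: 92.0
time: 1.6
tool_pos: [578.8, -127.1, 335.5]
tcp_rot: [-1.801, 1.569, 2.319]
contact_force: [-0.5, -0.3, -0.3]
grip_width: 91.5
time: 2.1
tool_pos: [577.1, -129.6, 336.2]
tcp_rot: [-1.889, 1.57, 2.855]
contact_force: [0.4, 0.3, -0.4]
grip_width: 91.5
time: 2.6
tool_pos: [577.1, -129.6, 336.1]
tcp_rot: [-2.509, 1.57, 2.863]
contact_force: [-0.5, -0.0, -0.3]
grip_width: 92.0
time: 3.1
tool_pos: [577.2, -129.6, 336.1]
tcp_rot: [3.134, 1.57, 2.852]
contact_force: [-0.5, 0.4, 0.9]
grip_width: 92.0
rotvec [ 0.73 -0.06 -0.  ] n 0.7
world d mm [ 8.8  9.6 -0.1] cur cm [0.01 1.17 0.58] final cm [0.01 1.18 0.57]
[-0.35   0.424  1.169 -0.     1.55  -1.639]
[[362.76975518   0.         274.19490587]
 [  0.         362.76975518 210.04327892]
 [  0.           0.           1.        ]] [[ 2.80000e-01  9.26000e-01  2.53000e-01  5.09558e+02]
 [ 9.60000e-01 -2.70000e-01 -7.30000e-02 -1.10379e+02]
 [ 0.00000e+00  2.63000e-01 -9.65000e-01  4.69430e+02]
 [ 0.00000e+00  0.00000e+00  0.00000e+00  1.00000e+00]]
```

View pics/w1.png

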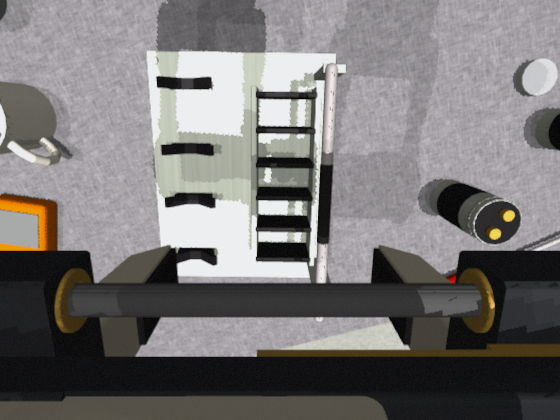

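Run:
```python
from h import *
c=dict(np.load("w1.npz")); im=c["image"]
g=cv2.cvtColor(im,cv2.COLOR_BGR2GRAY); m=(g<55).astype(np.uint8); m[262:]=0; m[:60]=0; m[:,:150]=0; m[:,318:]=0
n,l,s,ce=cv2.connectedComponentsWithStats(m)
th=np.radians(-16.9); R=np.array([[np.cos(th),-np.sin(th)],[np.sin(th),np.cos(th)]]); t=np.array([586,-120.])
for i in range(1,n):
    if s[i,4]<60: continue
    x,y,w,h,a=s[i]; z=63 if x>220 else 40
    # top-left/right extreme of the near top edge
    ys,xs=np.where(l==i); 
    L=(x,ys[xs<=x+2].min()); Rr=(x+w,ys[xs>=x+w-3].min())
    print(s[i],[ (R.T@(ray(c,p,z)[:2]-t)).round(1) for p in (L,Rr)])
# bar
W=[ray(c,p,163) for p in ((332,66),(326,240),(321,300))]; print([(R.T@(w[:2]-t)).round(1) for w in W])
for p in((148,52),(335,53)): print((R.T@(ray(c,p,8)[:2]-t)).round(1))
cc=(R.T@(c["pose"][:2,3]-t)); print("cam",cc)
```

```text
[157  77  25  12 258] [array([-111.2, -144.1]), array([-109.4, -116.4])]
[189  78  22  11 196] [array([ -99.9, -109. ]), array([-110.8,  -84. ])]
[256  91  60   9 237] [array([-96.4, -32.6]), array([-96.2,  31.4])]
[256 126  58   8 251] [array([-60.1, -32.7]), array([-59.7,  30.7])]
[162 143  51  12 493] [array([ -36.2, -143.8]), array([-36.9, -84.1])]
[256 157  58  12 560] [array([-26.3, -32.7]), array([-23.7,  32.2])]
[256 187  56  15 710] [array([  7.8, -32.8]), array([10.6, 31.3])]
[165 193  50  14 505] [array([  27.5, -144.6]), array([ 26.8, -83.8])]
[256 215  54  17 697] [array([ 42.3, -32.9]), array([41.6, 30.1])]
[256 242  53  20 887] [array([ 75.8, -32.9]), array([75. , 30.2])]
[160 248  56  14 603] [array([ 106.1, -156.2]), array([ 93. , -84.6])]
[array([-110.9,   32.3]), array([34.9, 34.7]), array([94.6, 32.9])]
[-141.4 -162.5]
[-142.9   57.9]
cam [-75.93782587 -13.01669958]
```

Run:
```python
from h import *
c=dict(np.load("w1.npz")); im=c["image"]
g=cv2.cvtColor(im,cv2.COLOR_BGR2GRAY).astype(int)
th=np.radians(-16.9); R=np.array([[np.cos(th),-np.sin(th)],[np.sin(th),np.cos(th)]]); t=np.array([586,-120.])
for col in (262,285,308):
    e=[]
    for r in range(80,275):
        if g[r,col-1:col+2].mean()<70 and g[r+1,col-1:col+2].mean()>=70: e.append(r+.5)
    print(col,[(r,*(R.T@(ray(c,(col,r),63)[:2]-t)).round(1)) for r in e])
for r in (98,165,200,230):
    row=g[r]; d=np.where(row[245:325]<70)[0]+245; print(r,d.min(),d.max(),(R.T@(ray(c,(d.min()-.5,r),63)[:2]-t)).round(1),(R.T@(ray(c,(d.max()+.5,r),63)[:2]-t)).round(1))
```

```text
262 [(97.5, np.float64(-89.9), np.float64(-26.2)), (132.5, np.float64(-53.2), np.float64(-26.1)), (167.5, np.float64(-14.6), np.float64(-26.0)), (199.5, np.float64(22.4), np.float64(-25.9)), (230.5, np.float64(60.0), np.float64(-25.8)), (260.5, np.float64(98.1), np.float64(-25.7))]
285 [(98.5, np.float64(-89.1), np.float64(-1.6)), (132.5, np.float64(-53.5), np.float64(-0.9)), (167.5, np.float64(-14.9), np.float64(-0.1)), (199.5, np.float64(22.1), np.float64(0.6)), (230.5, np.float64(59.7), np.float64(1.3)), (260.5, np.float64(97.8), np.float64(2.1))]
308 [(98.5, np.float64(-89.4), np.float64(23.1)), (133.5, np.float64(-52.7), np.float64(24.4)), (167.5, np.float64(-15.2), np.float64(25.7)), (201.5, np.float64(24.2), np.float64(27.2)), (232.5, np.float64(61.9), np.float64(28.5)), (261.5, np.float64(98.8), np.float64(29.9))]
98 257 314 [-89.3 -32.1] [-90.  30.]
165 256 324 [-17.3 -33.3] [-18.2  44.2]
200 257 324 [ 23.1 -32.2] [22.2 46.1]
230 256 324 [ 59.5 -33.5] [58.5 47.9]
```

```bash
cat >> h.py <<'E'
AZ=-17.2; T0=np.array([586.4,-120.7,0])
RC=Rn.from_euler("z",AZ,degrees=True)
def cw(*P): return RC.apply(P)+T0
def wc(P): return RC.inv().apply(np.asarray(P)-T0)
E
python3 - <<'E'
from h import *
goto(cw(0,33,165),frame(AZ,0))
E
```

```text
rotvec [ 1.37 -0.06  0.  ] n 1.4
world d mm [  19.    40.5 -165.2] cur cm [16.52  4.41  0.74] final cm [16.52  4.43  0.62]
```

```bash
python3 -m crank '[{"linear":[0,0,0.32],"delta_rot":[1.2,0,0],"fingers":1},{"linear":[0,2.2,0.32],"delta_rot":[0,0,0],"fingers":1},{"linear":[0,2.2,0],"delta_rot":[0,0,0],"fingers":1},{"linear":[4.5,0,0],"delta_rot":[0,0,0],"fingers":0.5},{"linear":[4.0,0,0],"delta_rot":[0,0,0],"fingers":0.5}]'
python3 -m crank '[{"linear":[4.0,0,0],"delta_rot":[0,0,0],"fingers":0.5},{"linear":[2.5,0,0],"delta_rot":[0,0,0],"fingers":0.5},{"linear":[1.5,0,0],"delta_rot":[0,0,0],"fingers":0.5},{"linear":[0,0,0],"delta_rot":[0,0,0],"fingers":0},{"linear":[0,0,0],"delta_rot":[0,0,0],"fingers":0}]'
python3 -m crank '[{"linear":[0,0,0],"delta_rot":[0,0,0],"fingers":0},{"linear":[0,0,0],"delta_rot":[0,0,0],"fingers":0},{"linear":[0,0,0],"delta_rot":[0,0,0],"fingers":0},{"linear":[0,0,0],"delta_rot":[0,0,0],"fingers":0},{"linear":[0,0,0],"delta_rot":[0,0,0],"fingers":0}]'
python3 - <<'E'
from h import *
p,r,o=tool(); g=wc(p+6*r.as_matrix()[:,0]); print(g,o["contact_force"],o["grip_width"],r.as_matrix().round(3))
a0=98.7; 
A=np.radians(np.linspace(98.7,-3,16)); y=45+79*np.cos(A); z=85+79*np.sin(A)
print(np.c_[-np.diff(z),np.diff(y)].round(0)/10)
E
```

```text
time: 3.65
tool_pos: [597.3, -89.0, 251.0]
tcp_rot: [0.017, 1.569, -0.295]
contact_force: [0.1, -0.2, 0.8]
grip_width: 80.3
time: 4.15
tool_pos: [597.1, -89.7, 172.0]
tcp_rot: [-0.441, 1.571, -0.751]
contact_force: [0.7, -0.0, 0.7]
grip_width: 40.2
time: 4.65
tool_pos: [597.0, -89.7, 172.3]
tcp_rot: [-0.135, 1.57, -0.444]
contact_force: [-0.9, 1.1, 1.5]
grip_width: 9.1
[  0.94716621  32.7011803  166.33256869] [-0.85682951  1.07560226  1.46615098] 9.096634753306306 [[ 0.001  0.304  0.953]
 [-0.     0.953 -0.304]
 [-1.    -0.     0.001]]
[[-0.1  0.9]
 [ 0.   0.9]
 [ 0.1  0.9]
 [ 0.2  0.9]
 [ 0.3  0.9]
 [ 0.4  0.8]
 [ 0.5  0.8]
 [ 0.6  0.7]
 [ 0.7  0.6]
 [ 0.8  0.5]
 [ 0.8  0.4]
 [ 0.9  0.3]
 [ 0.9  0.2]
 [ 0.9  0.1]
 [ 0.9  0. ]]
```

```bash
python3 -m crank '[{"linear":[-0.05,0.95,0],"delta_rot":[0,0,0],"fingers":0},{"linear":[0.03,0.94,0],"delta_rot":[0,0,0],"fingers":0},{"linear":[0.13,0.93,0],"delta_rot":[0,0,0],"fingers":0},{"linear":[0.24,0.91,0],"delta_rot":[0,0,0],"fingers":0},{"linear":[0.35,0.87,0],"delta_rot":[0,0,0],"fingers":0}]'
python3 -m crank '[{"linear":[0.43,0.82,0],"delta_rot":[0,0,0],"fingers":0},{"linear":[0.54,0.76,0],"delta_rot":[0,0,0],"fingers":0},{"linear":[0.62,0.69,0],"delta_rot":[0,0,0],"fingers":0},{"linear":[0.7,0.61,0],"delta_rot":[0,0,0],"fingers":0},{"linear":[0.77,0.52,0],"delta_rot":[0,0,0],"fingers":0}]'
python3 -m crank '[{"linear":[0.83,0.42,0],"delta_rot":[0,0,0],"fingers":0},{"linear":[0.87,0.32,0],"delta_rot":[0,0,0],"fingers":0},{"linear":[0.9,0.22,0],"delta_rot":[0,0,0],"fingers":0},{"linear":[0.92,0.11,0],"delta_rot":[0,0,0],"fingers":0},{"linear":[0.93,0,0],"delta_rot":[0,0,0],"fingers":0}]'
python3 -m crank '[{"linear":[0,0,0],"delta_rot":[0,0,0],"fingers":0},{"linear":[0,0,0],"delta_rot":[0,0,0],"fingers":0},{"linear":[0,0,0],"delta_rot":[0,0,0],"fingers":0},{"linear":[0,0,0],"delta_rot":[0,0,0],"fingers":0},{"linear":[0,0,0],"delta_rot":[0,0,0],"fingers":0}]'
python3 - <<'E'
from h import *
p,r,o=tool(); g=wc(p+6*r.as_matrix()[:,0]); print(g,o["contact_force"],o["grip_width"],o["joint_positions"].round(4).tolist())
E
```

```text
time: 5.15
tool_pos: [611.1, -45.3, 164.7]
tcp_rot: [-0.448, 1.57, -0.756]
contact_force: [-0.9, -5.5, 0.2]
grip_width: 9.0
time: 5.65
tool_pos: [621.4, -12.9, 133.5]
tcp_rot: [0.066, 1.57, -0.242]
contact_force: [0.3, -4.0, 2.7]
grip_width: 9.0
time: 6.15
tool_pos: [624.6, -2.6, 89.0]
tcp_rot: [1.141, 1.57, 0.832]
contact_force: [1.4, 0.6, 15.0]
grip_width: 8.8
time: 6.65
tool_pos: [624.6, -2.5, 88.5]
tcp_rot: [1.618, 1.569, 1.309]
contact_force: [4.9, 1.8, -3.5]
grip_width: 8.6
[  1.5361508  124.17818864  82.53207969] [ 4.91812329  1.78121943 -3.4801264 ] 8.59117795308089 [-0.1273, 0.6795, 1.4312, 0.0015, 1.0307, -1.3902]
```

```bash
python3 -m crank '[{"linear":[0,0,0],"delta_rot":[0,0,0],"fingers":0.4},{"linear":[0,0,0],"delta_rot":[0,0,0],"fingers":0.4},{"linear":[0,0,0],"delta_rot":[0,0,0],"fingers":0.4},{"linear":[0,0,0],"delta_rot":[0,0,0],"fingers":0.4},{"linear":[0,0,0],"delta_rot":[0,0,0],"fingers":0.4}]'
python3 -m crank '[{"linear":[-2,0,0],"delta_rot":[0,0,0],"fingers":0.4},{"linear":[-5,0,0],"delta_rot":[0,0,0],"fingers":0.4},{"linear":[-5,0,0],"delta_rot":[0,0,0],"fingers":0.4},{"linear":[-5,0,0],"delta_rot":[0,0,0],"fingers":1},{"linear":[-5,0,0],"delta_rot":[0,0,0],"fingers":1}]'
python3 - <<'E'
from h import *
c=dict(np.load("w1.npz"))
m,b=blobs(c,(18,120,120),(32,255,255),15)
for ce,s in b: print(ce.round(1),s[4],ray(c,ce,120).round(1))
p,r,o=tool(); print(p,o["joint_positions"].round(4).tolist())
goto([600,250,340],frame(105,0,1)); goto(None,frame(105,-70,1))
E
```

```text
time: 7.15
tool_pos: [624.1, -3.3, 89.6]
tcp_rot: [-2.666, 1.57, -2.974]
contact_force: [0.7, 0.9, 0.1]
grip_width: 36.2
time: 7.65
tool_pos: [623.8, -3.2, 311.9]
tcp_rot: [-0.581, 1.571, -0.89]
contact_force: [1.3, 0.7, 0.1]
grip_width: 48.5
[ 22.4 226.2] 524 [ 546.2 -386.1  120. ]
[508.6 215.4] 112 [672.1  87.  120. ]
[494.7 233.5] 112 [687.4  71.3 120. ]
[490.  297.2] 106 [758.1  57.4 120. ]
[ 57.9 299. ] 43 [ 631.  -386.7  120. ]
[ 59.2 322.8] 24 [ 657.9 -397.8  120. ]
[623.8004844   -3.20901577 311.8566371 ] [-0.1279, 0.498, 1.1155, -0.0001, 1.5279, -1.3901]
rotvec [5.732e+01 1.000e-02 0.000e+00] n 57.3
world d mm [-23.8 253.2  34.1] cur cm [-3.42 23.4  -9.96] final cm [ -3.41   4.25 -25.07]
rotvec [ 49.78 -63.76 -34.86] n 88.1
```

```bash
python3 -m crank '[{"linear":[-0.7,4.3,-1.8],"delta_rot":[0,0,0],"fingers":1},{"linear":[-0.7,4.3,-1.8],"delta_rot":[0,0,0],"fingers":1},{"linear":[-0.7,4.3,-1.8],"delta_rot":[0,0,0],"fingers":1},{"linear":[-0.7,4.3,-1.8],"delta_rot":[0,0,0],"fingers":1},{"linear":[-0.7,4.3,-1.8],"delta_rot":[0,0,0],"fingers":1}]'
python3 -m crank '[{"linear":[0,1.9,-0.9],"delta_rot":[8.2,0,0],"fingers":1},{"linear":[0,0,0],"delta_rot":[8.2,0,0],"fingers":1},{"linear":[0,0,0],"delta_rot":[8.2,0,0],"fingers":1},{"linear":[0,0,0],"delta_rot":[8.2,0,0],"fingers":1},{"linear":[0,0,0],"delta_rot":[8.2,0,0],"fingers":1}]'
python3 -m crank '[{"linear":[0,0,0],"delta_rot":[8.2,0,0],"fingers":1},{"linear":[0,0,0],"delta_rot":[8.2,0,0],"fingers":1},{"linear":[0,0,0],"delta_rot":[0,0,0],"fingers":1},{"linear":[0,0,0],"delta_rot":[0,0,0],"fingers":1},{"linear":[0,0,0],"delta_rot":[0,0,0],"fingers":1}]'
python3 - <<'E'
from h import *
p,r,o=tool(); print(p,o["joint_positions"].round(4).tolist())
c=snap("wrist","w2")
m,b=blobs(c,(18,120,120),(32,255,255),15)
for ce,s in b: print(ce.round(1),s[4],ray(c,ce,120).round(1))
m,b=blobs(c,(45,80,60),(85,255,255),30)
for ce,s in b: print(ce.round(1),s[4],ray(c,ce,25).round(1))
goto(None,frame(105,-70,1))
E
```

```text
time: 8.15
tool_pos: [603.3, 230.6, 345.1]
tcp_rot: [-0.578, 1.571, -0.887]
contact_force: [1.2, 0.3, -0.1]
grip_width: 87.6
time: 8.65
tool_pos: [600.8, 249.9, 344.5]
tcp_rot: [-1.535, 1.57, -2.565]
contact_force: [0.5, 0.1, -0.1]
grip_width: 92.0
time: 9.15
tool_pos: [601.0, 249.7, 344.6]
tcp_rot: [-0.922, 1.571, -2.23]
contact_force: [-0.1, 0.7, -1.0]
grip_width: 91.9
[600.97542976 249.74305055 344.56221666] [0.2762, 0.5493, 0.944, -0.0001, 1.6484, 0.013]
[387.2  27.6] 1955 [662.4 413.8 120. ]
[294.3 204.6] 112 [626.7 234.1 120. ]
[  0.7 205.8] 18 [338.2 155.4 120. ]
[  7.1 224.8] 80 [346.  136.4 120. ]
[291.  224.9] 109 [629.3 212.3 120. ]
[489.5 307.1] 237 [866.6 177.6 120. ]
[ 57.4 305.7] 121 [406.1  55.9 120. ]
[297.1 336.2] 88 [671.7  87.2 120. ]
[306.6 348. ] 29 [686.4  75.2 120. ]
[105.   34.9] 502 [374.7 348.4  25. ]
[228.5  55.7] 442 [516.  363.6  25. ]
[293.  123.6] 386 [609.  309.2  25. ]
[135.3 129. ] 443 [425.1 253.3  25. ]
rotvec [ 5.e-02 -7.e+01 -3.e-02] n 70.0
```

View pics/w2.png

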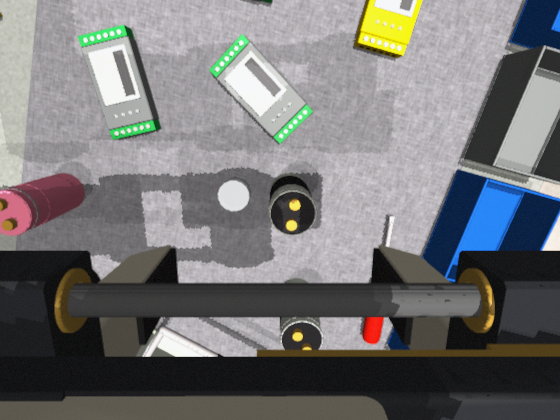

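```bash
python3 -m crank '[{"linear":[0,0,0],"delta_rot":[0,-7,0],"fingers":1},{"linear":[0,0,0],"delta_rot":[0,-7,0],"fingers":1},{"linear":[0,0,0],"delta_rot":[0,-7,0],"fingers":1},{"linear":[0,0,0],"delta_rot":[0,-7,0],"fingers":1},{"linear":[0,0,0],"delta_rot":[0,-7,0],"fingers":1}]'
python3 - <<'E'
from h import *
p,r,o=tool(); print(p,r.as_matrix()[:,0].round(3),o["joint_positions"].round(4).tolist())
E
```

```text
time: 9.7
tool_pos: [601.0, 250.2, 345.3]
tcp_rot: [0.001, 0.955, -1.308]
contact_force: [-0.0, 0.3, -0.5]
grip_width: 91.5
[601.03226493 250.15258886 345.34124331] [ 0.15  -0.557 -0.817] [0.5283, 0.6568, 0.8946, -0.6006, 1.7386, 0.2082]
```

```bash
cat > k.py <<'E'
import numpy as np
from scipy.spatial.transform import Rotation as Rn
from scipy.optimize import least_squares
Q=np.array([[-1.376,.3427,1.525,0,1.27538,-.146],[-.35,.424,1.169,0,1.55,-1.639],[-.1273,.6795,1.4312,.0015,1.0307,-1.3902],[-.1279,.498,1.1155,0,1.5279,-1.3901],[.2762,.5493,.944,0,1.6484,.013],[.5283,.6568,.8946,-.6006,1.7386,.2082]])
P=np.array([[175.42,-494.43,251.06],[577.2,-129.6,336.1],[624.6,-2.5,88.5],[623.8,-3.2,311.86],[600.98,249.74,344.56],[601.03,250.15,345.34]])
y,z=[0,1,0],[0,0,1]
def rot(q): return Rn.from_rotvec([0,0,q[0]])*Rn.from_rotvec([0,q[1]+q[2],0]),Rn.from_rotvec([0,0,q[3]])*Rn.from_rotvec([0,q[4],0])
def cols(q):
    A=Rn.from_rotvec([0,0,q[0]]); B,W=rot(q); s=np.sin; c=np.cos
    return np.c_[A.apply([1,0,0]),A.apply([0,1,0]),[0,0,1],A.apply([s(q[1]),0,c(q[1])]),B.apply([0,0,1]),(B*W).apply([0,0,1])]
M=np.vstack([cols(q) for q in Q]); prm,_,rk,sv=np.linalg.lstsq(M,P.ravel(),rcond=None)
LO=np.array([-2.53,-.77,.04,-1,.28,-3.11]); HI=np.array([2.53,2.02,2.7,4.14,2.66,3.11])
def fkR(q):
    B,W=rot(q); R=(B*W*Rn.from_rotvec([0,0,q[5]])).as_matrix()
    return R
# local->tool: tool x = local z ; tool y = K local
def fit_tool(Rm,q): return fkR(q).T@Rm
TL=None
def ik(p,R,q0,TL):
    Rm=R.as_matrix()
    def f(q):
        e=cols(q)@prm-p; Rr=fkR(q)@TL
        return np.r_[e/100,(Rr-Rm).ravel()]
    s=least_squares(f,q0,bounds=(LO,HI)); return s.x,np.abs(s.fun).max()
E
python3 - <<'E'
from k import *
from h import tool,frame
print(prm.round(1),rk,sv.round(2),(M@prm-P.ravel()).reshape(-1,3).round(1).tolist())
p,r,o=tool(); print(fit_tool(r.as_matrix(),o["joint_positions"]).round(3)); print(fit_tool(frame(-17.2,0).as_matrix(),Q[2]).round(3))
E
```

```text
[1.000e-01 7.580e+01 1.842e+02 4.925e+02 3.802e+02 2.874e+02] 6 [4.16 3.51 2.45 0.44 0.38 0.21] [[1.3, -9.7, -1.7], [-4.0, 1.1, 1.1], [15.7, -2.6, -4.1], [-3.9, -0.1, 1.4], [-9.5, -3.3, 1.7], [-7.9, -1.6, 1.6]]
[[-0. -1. -0.]
 [ 0.  0. -1.]
 [ 1. -0.  0.]]
[[ 0.001 -1.    -0.008]
 [-0.     0.008 -1.   ]
 [ 1.     0.001 -0.   ]]
```

```bash
sed -i 's/B.apply(\[0,0,1\]),(B\*W)/B.apply([0,0,1]),B.apply([1,0,0]),(B*W)/' k.py
cat >> k.py <<'E'
TL=np.array([[0,-1,0],[0,0,-1],[1,0,0.]])
E
cat > ikscan.py <<'E'
from k import *
from h import *
QS=[np.array(s) for s in ([.3,.6,1.1,0,1.5,0],[.3,.8,1.1,1.,1.,0],[0,.6,1.3,-.6,1.5,-1],[0,.6,1.3,0,1.5,-2],[0,.6,1.3,0,1.5,1.5],[.3,.8,1.0,1.5,1.2,2])]
def best(Pg,R):
    p=np.asarray(Pg)-6*R.as_matrix()[:,0]; b=None
    for s in QS:
        x,e=ik(p,R,s,TL)
        if b is None or e<b[1]: b=(x,e)
        if e<1e-3: break
    return b
E
python3 - <<'E'
from ikscan import *
print(prm.round(1),sv.round(2),(M@prm-P.ravel()).reshape(-1,3).round(1).tolist())
for fl in (0,1):
  for nm,Pc in (("cap2",(628,223,65)),("cap1",(679,80,65))):
    for tilt in (-50,-60,-70):
      for az in range(-180,180,20):
        x,e=best(Pc,frame(az,tilt,fl))
        if e<0.01: print(fl,nm,tilt,az,x.round(2))
  for t in (20,30,40):
   for nm,Pc in (("near",cw(-70,-115,48)),("far",cw(70,-115,48))):
    x,e=best(Pc,frame(AZ,t,fl)); print(fl,nm,t,x.round(2),round(e,4))
E
```

```text
[2.000e-01 7.640e+01 2.232e+02 5.059e+02 3.796e+02 4.660e+01 2.931e+02] [4.77 3.55 2.46 0.56 0.39 0.34 0.2 ] [[-0.0, -0.1, -0.1], [-0.2, 0.3, 0.1], [-0.0, -0.1, 0.0], [0.1, -0.0, -0.0], [0.1, -0.0, -0.0], [0.0, 0.0, -0.0]]
0 cap2 -50 -180 [ 0.34  0.68  1.99  3.78  0.45 -1.93]
0 cap2 -50 -160 [ 0.16  0.67  2.04  2.81  0.45 -1.39]
0 cap2 -50 -140 [-0.    0.68  1.98  2.    0.57 -0.99]
0 cap2 -50 -120 [-0.1   0.73  1.83  1.44  0.78 -0.78]
0 cap2 -50 -100 [-0.13  0.81  1.61  1.09  1.05 -0.7 ]
0 cap2 -50 -80 [-0.12  0.91  1.35  0.86  1.33 -0.7 ]
0 cap2 -50 -60 [-0.07  1.02  1.07  0.69  1.62 -0.77]
0 cap2 -50 -40 [-0.    1.15  0.77  0.55  1.91 -0.87]
0 cap2 -50 -20 [ 0.08  1.28  0.45  0.4   2.19 -1.04]
0 cap2 -50 0 [ 0.17  1.43  0.1   0.2   2.46 -1.3 ]
0 cap2 -50 40 [ 0.35  1.43  0.12 -0.4   2.39 -2.1 ]
0 cap2 -50 60 [ 0.43  1.28  0.47 -0.54  2.1  -2.29]
0 cap2 -50 80 [ 0.5   1.14  0.78 -0.66  1.8  -2.42]
0 cap2 -50 100 [ 0.55  1.02  1.08 -0.8   1.49 -2.51]
0 cap2 -50 120 [ 0.57  0.9   1.36 -0.98  1.18 -2.55]
0 cap2 -60 -180 [ 0.37  0.76  2.06  3.61  0.75 -1.74]
0 cap2 -60 -160 [ 0.15  0.75
[... 6365 characters left out ...]
1.94  1.09  1.89]
1 cap1 -70 -120 [-0.43  0.94  1.68  1.47  1.22  2.12]
1 cap1 -70 -100 [-0.42  1.04  1.37  1.16  1.47  2.28]
1 cap1 -70 -80 [-0.37  1.17  1.01  0.97  1.77  2.37]
1 cap1 -70 -60 [-0.29  1.33  0.59  0.86  2.12  2.43]
1 cap1 -70 60 [ 0.29  1.51  0.17 -1.    2.27  0.47]
1 cap1 -70 80 [ 0.36  1.27  0.74 -1.    1.86  0.62]
1 cap1 -70 160 [0.23 0.88 2.   3.8  1.01 1.4 ]
1 near 20 [-0.61  0.5   2.04  0.37  0.29  0.92] 0.0
1 far 20 [-0.54  0.67  1.65  0.17  0.49  1.2 ] 0.0
1 near 30 [-0.7   0.52  2.21  1.94  0.28 -0.73] 0.0567
1 far 30 [-0.56  0.65  1.77  0.54  0.28  0.82] 0.0227
1 near 40 [-0.7   0.55  2.3   2.52  0.44 -1.31] 0.0
1 far 40 [-0.6   0.67  1.95  2.25  0.28 -0.92] 0.0307
```

Run:
```python
from ikscan import *
def chk(nm,P,R,back=(0,80)):
    for b in back:
        x,e=best(np.asarray(P)-b*R.as_matrix()[:,0],R); print(nm,b,x.round(2),round(e,4))
print("caps")
chk("cap2",(628,223,62),frame(80,-60,1)); chk("cap1",(679,80,62),frame(80,-60,1))
for n,x in (("near",-70),("far",70)):
    chk(n,cw(x,-115,48),frame(AZ+180,30,1)); chk(n+"up",cw(x,-115,200),frame(AZ+180,30,1),(0,))
def end(c,yaw,s): a=np.radians(yaw); return np.array([c[0]+(60-s)*np.cos(a),c[1]+(60-s)*np.sin(a),22])
for t in (45,35):
    print("t",t)
    for n,c,y in (("A",(562,337),-30.7),("B",(486,460),3.7),("C",(398,300),-62.6)):
        chk(n,end(c,y,30),frame(y,t-90))
    for k in (1,2,3,4): chk("slot%d"%k,cw(-114+38*k,0,98),frame(AZ+180,t)); chk("up",cw(-114+38*k,0,230),frame(AZ+180,t),(0,))
```

```text
caps
cap2 0 [ 0.53  1.25  0.66 -0.79  1.94  0.69] 0.0
cap2 80 [ 0.59  1.38  0.25 -0.87  2.17  0.5 ] 0.0
cap1 0 [ 0.34  1.19  0.82 -0.87  1.75  0.64] 0.0
cap1 80 [ 0.41  1.24  0.57 -0.88  1.92  0.53] 0.0
near 0 [-0.5   0.86  1.3  -0.1   1.5  -1.74] 0.0
near 80 [-0.49  0.84  1.11 -0.09  1.71 -1.75] 0.0
nearup 0 [-0.5   0.69  1.17 -0.1   1.79 -1.76] 0.0
far 0 [-0.46  1.12  0.69 -0.08  1.85 -1.74] 0.0
far 80 [-0.46  1.2   0.32 -0.09  2.14 -1.76] 0.0
farup 0 [-0.46  1.02  0.5  -0.1   2.14 -1.76] 0.0
t 45
A 0 [ 0.18  1.16  0.81  0.49  1.79 -0.91] 0.0
A 80 [ 0.13  1.2   0.56  0.5   2.   -0.84] 0.0
B 0 [ 0.49  1.36  0.34  0.36  2.15 -1.06] 0.0
B 80 [ 0.45  1.41  0.04  0.42  2.29 -0.97] 0.0756
C 0 [ 0.02  0.78  1.82  0.79  1.11 -1.03] 0.0
C 80 [-0.08  0.69  1.75  0.68  1.26 -0.96] 0.0
slot1 0 [-0.33  0.94  1.09 -0.02  1.9   1.55] 0.0
slot1 80 [-0.32  1.    0.79 -0.02  2.13  1.54] 0.0
up 0 [-0.33  0.82  0.97 -0.02  2.14  1.54] 0.0
slot2 0 [-0.32  1.02  0.92 -0.02  1.99  1.55] 0.0
slot2 80 [-0.32  1.1   0.57 -0.02  2.25  1.54] 0.0
up 0 [-0.32  0.9   0.8  -0.02  2.23  1.54] 0.0
slot3 0 [-0.32  1
[... 463 characters left out ...]
  -0.91] 0.1682
C 0 [-0.04  0.87  1.79  0.85  1.25 -1.13] 0.0
C 80 [-0.14  0.8   1.71  0.75  1.38 -1.06] 0.0
slot1 0 [-0.33  0.84  1.22 -0.02  1.69  1.55] 0.0
slot1 80 [-0.32  0.86  0.99 -0.02  1.91  1.55] 0.0
up 0 [-0.33  0.71  1.09 -0.02  1.95  1.54] 0.0
slot2 0 [-0.33  0.9   1.07 -0.01  1.77  1.55] 0.0
slot2 80 [-0.32  0.94  0.81 -0.01  2.    1.55] 0.0
up 0 [-0.33  0.79  0.93 -0.02  2.03  1.54] 0.0
slot3 0 [-0.32  0.98  0.91 -0.01  1.86  1.55] 0.0
slot3 80 [-0.32  1.04  0.6  -0.02  2.12  1.54] 0.0
up 0 [-0.32  0.88  0.76 -0.02  2.12  1.54] 0.0
slot4 0 [-0.32  1.06  0.72 -0.01  1.97  1.55] 0.0
slot4 80 [-0.32  1.18  0.29 -0.02  2.28  1.54] 0.0
up 0 [-0.32  0.99  0.53 -0.02  2.23  1.54] 0.0
```

```bash
cat >> ikscan.py <<'E'
def plan(wps,n=6,start=None):
    """wps: list of (grasp point, R). prints per-leg rotvec, shift (in leg-start axes cm; in leg-end axes), and IK joint check along the leg"""
    p,r,o=tool(); q=o["joint_positions"] if start is None else start
    g=p+6*r.as_matrix()[:,0]
    from scipy.spatial.transform import Slerp
    for P,R in wps:
        P=np.asarray(P,float); d0=P-6*R.as_matrix()[:,0]-(g-6*r.as_matrix()[:,0]); rv=(r.inv()*R).as_rotvec(degrees=True)
        print("rot",rv.round(1),"|",np.linalg.norm(rv).round(1),"start-axes",(r.inv().apply(d0)/10).round(2),"end-axes",(R.inv().apply(d0)/10).round(2),"|",np.linalg.norm(d0).round(0))
        em=0; qm=0
        for f in np.linspace(0,1,n+1)[1:]:
            Rf=r*Rn.from_rotvec(rv*f,degrees=True); t0=g-6*r.as_matrix()[:,0]+d0*f
            x,e=ik(t0,Rf,q,TL); em=max(em,e); qm=max(qm,np.abs(x-q).max()); q=x
        print("   ik err %.3f maxstep %.2f"%(em,qm),q.round(2)); g,r=P,R
E
python3 - <<'E'
from ikscan import *
R=frame(80,-60,1); X=R.as_matrix()[:,0]; c=np.array([628,223,62])
print(X.round(2))
plan([(c-90*X+[0,0,60],R),(c-90*X,R),(c,R),(c+[0,0,160],R),(c+[0,0,160],frame(80,0,1)),(cw(-70,-115,200),frame(80,0,1)),(cw(-70,-115,200),frame(AZ+180,0,1)),(cw(-70,-115,200),frame(AZ+180,30,1)),(cw(-70,-115,50),frame(AZ+180,30,1))])
E
```

```text
[-0.15 -0.85 -0.5 ]
rot [ 17.  -24.3 -18.7] | 35.1 start-axes [ 11.89   5.41 -13.56] end-axes [  3.48   3.13 -18.24] | 188.0
   ik err 0.000 maxstep 0.31 [ 0.59  1.38  0.08 -0.97  2.28  0.33]
rot [0. 0. 0.] | 0.0 start-axes [ 3.   0.  -5.2] end-axes [ 3.   0.  -5.2] | 60.0
   ik err 0.000 maxstep 0.03 [ 0.59  1.41  0.16 -0.89  2.22  0.45]
rot [0. 0. 0.] | 0.0 start-axes [ 9. -0.  0.] end-axes [ 9. -0.  0.] | 90.0
   ik err 0.000 maxstep 0.13 [ 0.53  1.25  0.66 -0.79  1.94  0.69]
rot [0. 0. 0.] | 0.0 start-axes [-8.   -0.   13.86] end-axes [-8.   -0.   13.86] | 160.0
   ik err 0.000 maxstep 0.04 [ 0.53  1.09  0.58 -0.87  2.1   0.49]
rot [-0. 60.  0.] | 60.0 start-axes [0.3  0.   0.52] end-axes [-0.3   0.    0.52] | 6.0
   ik err 0.000 maxstep 0.16 [ 0.23  0.63  1.12 -0.    1.4   0.4 ]
rot [0. 0. 0.] | 0.0 start-axes [ 2.2  -6.51 45.1 ] end-axes [ 2.2  -6.51 45.1 ] | 456.0
   ik err 0.000 maxstep 0.16 [-0.55  0.39  1.58  0.    1.17 -0.38]
rot [-82.8   0.    0. ] | 82.8 start-axes [0. 0. 0.] end-axes [0. 0. 0.] | 0.0
   ik err 0.000 maxstep 0.24 [-0.55  0.39  1.58  0.    1.17 -1.82]
rot [-0. 30. -0.] | 30.0 start-axes [0.08 0.   0.3 ] end-axes [-0.08  0.    0.3 ] | 3.0
   ik err 0.000 maxstep 0.11 [-0.5   0.69  1.17 -0.1   1.79 -1.76]
rot [0. 0. 0.] | 0.0 start-axes [12.99  0.    7.5 ] end-axes [12.99  0.    7.5 ] | 150.0
   ik err 0.000 maxstep 0.05 [-0.5   0.85  1.3  -0.1   1.51 -1.74]
```

```bash
python3 -m crank '[{"linear":[2.38,1.08,-2.71],"delta_rot":[0,0,0],"fingers":1},{"linear":[2.38,1.08,-2.71],"delta_rot":[0,0,0],"fingers":1},{"linear":[2.38,1.08,-2.71],"delta_rot":[0,0,0],"fingers":1},{"linear":[2.38,1.08,-2.71],"delta_rot":[0,0,0],"fingers":1},{"linear":[2.38,1.08,-2.71],"delta_rot":[0,0,0],"fingers":1}]'
python3 -m crank '[{"linear":[0,0,0],"delta_rot":[3.4,-4.86,-3.74],"fingers":1},{"linear":[0,0,0],"delta_rot":[3.4,-4.86,-3.74],"fingers":1},{"linear":[0,0,0],"delta_rot":[3.4,-4.86,-3.74],"fingers":1},{"linear":[0,0,0],"delta_rot":[3.4,-4.86,-3.74],"fingers":1},{"linear":[0,0,0],"delta_rot":[3.4,-4.86,-3.74],"fingers":1}]'
python3 -m crank '[{"linear":[1.5,0,-2.6],"delta_rot":[0,0,0],"fingers":1},{"linear":[1.5,0,-2.6],"delta_rot":[0,0,0],"fingers":1},{"linear":[0,0,0],"delta_rot":[0,0,0],"fingers":1},{"linear":[0,0,0],"delta_rot":[0,0,0],"fingers":1},{"linear":[0,0,0],"delta_rot":[0,0,0],"fingers":1}]'
python3 - <<'E'
from h import *
R=frame(80,-60,1); X=R.as_matrix()[:,0]; c=np.array([628,223,62])
goto(c,R)
E
```

```text
time: 10.2
tool_pos: [642.4, 305.5, 167.9]
tcp_rot: [-0.002, 0.96, -1.31]
contact_force: [0.0, 0.5, 0.9]
grip_width: 91.8
time: 10.7
tool_pos: [643.4, 305.4, 169.9]
tcp_rot: [-0.009, 0.54, -1.733]
contact_force: [2.4, -0.1, 0.0]
grip_width: 91.9
time: 11.2
tool_pos: [644.5, 306.4, 113.0]
tcp_rot: [-0.004, 0.545, -1.729]
contact_force: [-0.2, 0.4, 0.4]
grip_width: 92.0
rotvec [ 0.71 -1.24 -0.83] n 1.7
world d mm [-15.6 -78.3 -48. ] cur cm [ 9.31 -0.32  0.03] final cm [ 9.31 -0.18 -0.17]
```

```bash
python3 -m crank '[{"linear":[2.3,-0.2,0],"delta_rot":[0.7,-1.2,-0.8],"fingers":1},{"linear":[2.5,0,-0.1],"delta_rot":[0,0,0],"fingers":1},{"linear":[2.5,0,0],"delta_rot":[0,0,0],"fingers":1},{"linear":[2.0,0,0],"delta_rot":[0,0,0],"fingers":1},{"linear":[0,0,0],"delta_rot":[0,0,0],"fingers":0.4}]'
python3 -m crank '[{"linear":[0,0,0],"delta_rot":[0,0,0],"fingers":0},{"linear":[0,0,0],"delta_rot":[0,0,0],"fingers":0},{"linear":[0,0,0],"delta_rot":[0,0,0],"fingers":0},{"linear":[0,0,0],"delta_rot":[0,0,0],"fingers":0},{"linear":[0,0,0],"delta_rot":[0,0,0],"fingers":0}]'
python3 -m crank '[{"linear":[-0.5,0,0.87],"delta_rot":[0,0,0],"fingers":0},{"linear":[-2,0,3.4],"delta_rot":[0,0,0],"fingers":0},{"linear":[-2,0,3.4],"delta_rot":[0,0,0],"fingers":0},{"linear":[-2,0,3.4],"delta_rot":[0,0,0],"fingers":0},{"linear":[-2,0,3.4],"delta_rot":[0,0,0],"fingers":0}]'
python3 - <<'E'
from ikscan import *
p,r,o=tool(); print(p+6*r.as_matrix()[:,0],o["grip_width"])
R=frame(80,0,1)
plan([(p+6*r.as_matrix()[:,0],R),(cw(-70,-115,200),R),(cw(-70,-115,200),frame(AZ+180,0,1)),(cw(-70,-115,200),frame(AZ+180,30,1))])
snap("side","s1");
E
```

```text
time: 11.7
tool_pos: [628.7, 225.8, 64.4]
tcp_rot: [-0.003, 0.522, -1.748]
contact_force: [-0.6, -0.7, -0.2]
grip_width: 87.4
time: 12.2
tool_pos: [628.5, 228.2, 62.6]
tcp_rot: [-0.003, 0.522, -1.745]
contact_force: [0.8, 1.3, 0.7]
grip_width: 49.4
time: 12.7
tool_pos: [628.9, 229.2, 232.1]
tcp_rot: [-0.004, 0.523, -1.747]
contact_force: [0.3, -0.7, -2.8]
grip_width: 49.4
[627.96464139 224.0736912  229.07241258] 49.41608182708554
rot [ 0.1 60.1  0.2] | 60.1 start-axes [ 0.3  -0.    0.52] end-axes [-0.3  -0.    0.52] | 6.0
   ik err 0.000 maxstep 0.16 [ 0.23  0.62  1.11 -0.    1.41  0.4 ]
rot [0. 0. 0.] | 0.0 start-axes [ 2.91 -6.49 45.21] end-axes [ 2.91 -6.49 45.21] | 458.0
   ik err 0.000 maxstep 0.16 [-0.55  0.39  1.58  0.    1.17 -0.38]
rot [-82.8   0.    0. ] | 82.8 start-axes [0. 0. 0.] end-axes [0. 0. 0.] | 0.0
   ik err 0.000 maxstep 0.24 [-0.55  0.39  1.58  0.    1.17 -1.82]
rot [-0. 30. -0.] | 30.0 start-axes [0.08 0.   0.3 ] end-axes [-0.08  0.    0.3 ] | 3.0
   ik err 0.000 maxstep 0.11 [-0.5   0.69  1.17 -0.1   1.79 -1.76]
```

View pics/s1.png

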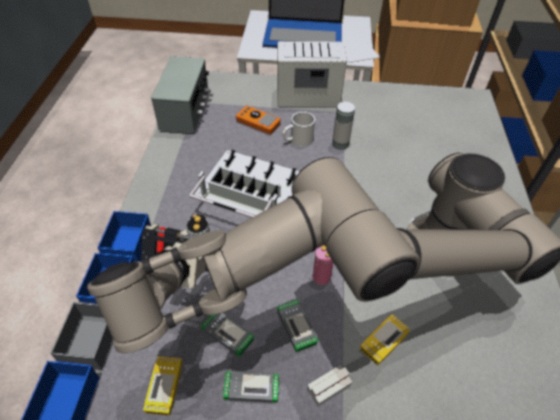

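```bash
python3 -m crank '[{"linear":[0,0,0],"delta_rot":[0,7.5,0],"fingers":0},{"linear":[0,0,0],"delta_rot":[0,7.5,0],"fingers":0},{"linear":[0,0,0],"delta_rot":[0,7.5,0],"fingers":0},{"linear":[0,0,0],"delta_rot":[0,7.5,0],"fingers":0},{"linear":[0,0,0],"delta_rot":[0,7.5,0],"fingers":0}]'
python3 -m crank '[{"linear":[0,0,0],"delta_rot":[0,7.5,0],"fingers":0},{"linear":[0,0,0],"delta_rot":[0,7.5,0],"fingers":0},{"linear":[0,0,0],"delta_rot":[0,7.5,0],"fingers":0},{"linear":[0.2,-0.6,4.2],"delta_rot":[0,0,0],"fingers":0},{"linear":[0.2,-0.6,4.2],"delta_rot":[0,0,0],"fingers":0}]'
python3 -m crank '[{"linear":[0.2,-0.6,4.2],"delta_rot":[0,0,0],"fingers":0},{"linear":[0.2,-0.6,4.2],"delta_rot":[0,0,0],"fingers":0},{"linear":[0.2,-0.6,4.2],"delta_rot":[0,0,0],"fingers":0},{"linear":[0.2,-0.6,4.2],"delta_rot":[0,0,0],"fingers":0},{"linear":[0.2,-0.6,4.2],"delta_rot":[0,0,0],"fingers":0}]'
python3 -m crank '[{"linear":[0.2,-0.6,4.2],"delta_rot":[0,0,0],"fingers":0},{"linear":[0.2,-0.6,4.2],"delta_rot":[0,0,0],"fingers":0},{"linear":[0.2,-0.6,4.2],"delta_rot":[0,0,0],"fingers":0},{"linear":[0.2,-0.6,3.5],"delta_rot":[0,0,0],"fingers":0},{"linear":[0,0,0],"delta_rot":[-7.5,0,0],"fingers":0}]'
python3 -m crank '[{"linear":[0,0,0],"delta_rot":[-7.5,0,0],"fingers":0},{"linear":[0,0,0],"delta_rot":[-7.5,0,0],"fingers":0},{"linear":[0,0,0],"delta_rot":[-7.5,0,0],"fingers":0},{"linear":[0,0,0],"delta_rot":[-7.5,0,0],"fingers":0},{"linear":[0,0,0],"delta_rot":[-7.5,0,0],"fingers":0}]'
python3 -m crank '[{"linear":[0,0,0],"delta_rot":[-7.5,0,0],"fingers":0},{"linear":[0,0,0],"delta_rot":[-7.5,0,0],"fingers":0},{"linear":[0,0,0],"delta_rot":[-7.5,0,0],"fingers":0},{"linear":[0,0,0],"delta_rot":[-7.5,0,0],"fingers":0},{"linear":[0,0,0],"delta_rot":[-7.5,0,0],"fingers":0}]'
python3 -m crank '[{"linear":[0,0,0],"delta_rot":[0,7.5,0],"fingers":0},{"linear":[0,0,0],"delta_rot":[0,7.5,0],"fingers":0},{"linear":[0,0,0],"delta_rot":[0,7.5,0],"fingers":0},{"linear":[0,0,0],"delta_rot":[0,7.5,0],"fingers":0},{"linear":[0,0,0],"delta_rot":[0,0,0],"fingers":0}]'
python3 - <<'E'
from ikscan import *
R=frame(AZ+180,30,1)
goto(cw(-70,-115,200),R); plan([(cw(-70,-115,110),R),(cw(-70,-115,48),R)])
E
```

```text
time: 13.25
tool_pos: [628.9, 229.7, 230.8]
tcp_rot: [-0.006, 1.182, -1.75]
contact_force: [0.5, -0.7, -3.5]
grip_width: 49.2
time: 13.75
tool_pos: [601.6, 147.1, 226.3]
tcp_rot: [-0.996, 1.567, -2.741]
contact_force: [0.5, -0.6, -3.5]
grip_width: 49.3
time: 14.25
tool_pos: [535.5, -54.6, 216.9]
tcp_rot: [-1.06, 1.567, -2.805]
contact_force: [0.7, -0.6, -2.9]
grip_width: 49.7
time: 14.75
tool_pos: [483.3, -211.4, 208.9]
tcp_rot: [-1.069, 1.566, -2.685]
contact_force: [-0.3, 1.5, -3.3]
grip_width: 49.5
time: 15.25
tool_pos: [484.7, -207.4, 209.2]
tcp_rot: [-1.963, 1.567, -2.917]
contact_force: [0.2, -0.3, -3.6]
grip_width: 49.0
time: 15.75
tool_pos: [484.7, -207.3, 209.2]
tcp_rot: [-2.628, 1.567, -2.927]
contact_force: [0.9, -0.1, -3.4]
grip_width: 49.4
time: 16.25
tool_pos: [485.9, -207.6, 205.8]
tcp_rot: [-3.139, 1.038, 2.839]
contact_force: [0.1, -0.3, -4.3]
grip_width: 49.4
rotvec [-0.24 -0.52 -0.07] n 0.6
world d mm [ 2.5 -3.1 -0.6] cur cm [-0.11 -0.22  0.32] final cm [-0.11 -0.22  0.32]
rot [-0.2 -0.5 -0.1] | 0.6 start-axes [ 7.64 -0.21  4.89] end-axes [ 7.68 -0.22  4.82] | 91.0
   ik err 0.000 maxstep 0.03 [-0.5   0.78  1.26 -0.1   1.62 -1.75]
rot [0. 0. 0.] | 0.0 start-axes [5.37 0.   3.1 ] end-axes [5.37 0.   3.1 ] | 62.0
   ik err 0.000 maxstep 0.02 [-0.5   0.86  1.3  -0.1   1.5  -1.74]
```

```bash
python3 -m crank '[{"linear":[2.5,-0.2,1.8],"delta_rot":[0,-0.5,0],"fingers":0},{"linear":[2.6,0,1.5],"delta_rot":[0,0,0],"fingers":0},{"linear":[2.6,0,1.5],"delta_rot":[0,0,0],"fingers":0},{"linear":[2.6,0,1.5],"delta_rot":[0,0,0],"fingers":0},{"linear":[1.7,0,1.0],"delta_rot":[0,0,0],"fingers":0}]'
python3 -m crank '[{"linear":[0.35,0,0.2],"delta_rot":[0,0,0],"fingers":0},{"linear":[0.26,0,0.15],"delta_rot":[0,0,0],"fingers":0},{"linear":[0.17,0,0.1],"delta_rot":[0,0,0],"fingers":0},{"linear":[0,0,0],"delta_rot":[0,0,0],"fingers":0},{"linear":[0,0,0],"delta_rot":[0,0,0],"fingers":0}]'
python3 - <<'E'
from ikscan import *
p,r,o=tool(); print(wc(p+6*r.as_matrix()[:,0]),o["contact_force"])
E
```

```text
time: 16.75
tool_pos: [487.6, -210.6, 67.7]
tcp_rot: [-3.138, 1.056, 2.84]
contact_force: [-0.4, 0.7, -2.8]
grip_width: 49.2
time: 17.25
tool_pos: [488.8, -211.1, 60.7]
tcp_rot: [-3.137, 1.055, 2.841]
contact_force: [0.5, 0.2, -3.3]
grip_width: 49.0
[ -69.50186632 -115.23551364   55.52864328] [ 0.48449679  0.19165455 -3.33405116]
```

```bash
python3 -m crank '[{"linear":[0.26,0,0.15],"delta_rot":[0,0,0],"fingers":0},{"linear":[0.17,0,0.1],"delta_rot":[0,0,0],"fingers":0},{"linear":[0.1,0,0.06],"delta_rot":[0,0,0],"fingers":0},{"linear":[0,0,0],"delta_rot":[0,0,0],"fingers":0},{"linear":[0,0,0],"delta_rot":[0,0,0],"fingers":0}]'
python3 - <<'E'
from ikscan import *
p,r,o=tool(); print(wc(p+6*r.as_matrix()[:,0]),o["contact_force"])
E
```

```text
time: 17.75
tool_pos: [488.3, -211.0, 53.7]
tcp_rot: [-3.138, 1.053, 2.84]
contact_force: [-0.3, 0.5, -3.1]
grip_width: 49.5
[ -69.99295623 -115.23620305   48.48591815] [-0.26955547  0.49218699 -3.07433676]
```

```bash
python3 -m crank '[{"linear":[0.17,0,0.1],"delta_rot":[0,0,0],"fingers":0},{"linear":[0.09,0,0.05],"delta_rot":[0,0,0],"fingers":0},{"linear":[0,0,0],"delta_rot":[0,0,0],"fingers":0},{"linear":[0,0,0],"delta_rot":[0,0,0],"fingers":0},{"linear":[0,0,0],"delta_rot":[0,0,0],"fingers":0}]'
python3 -m crank '[{"linear":[0,0,0],"delta_rot":[0,0,0],"fingers":0.8},{"linear":[0,0,0],"delta_rot":[0,0,0],"fingers":0.8},{"linear":[0,0,0],"delta_rot":[0,0,0],"fingers":0.8},{"linear":[0,0,0],"delta_rot":[0,0,0],"fingers":0.8},{"linear":[0,0,0],"delta_rot":[0,0,0],"fingers":0.8}]'
python3 -m crank '[{"linear":[-2,0,-0.8],"delta_rot":[0,0,0],"fingers":0.8},{"linear":[-3.9,0,-2.2],"delta_rot":[0,0,0],"fingers":0.8},{"linear":[-4,0,-2.5],"delta_rot":[0,0,0],"fingers":0.8},{"linear":[-4,0,-2.5],"delta_rot":[0,0,0],"fingers":1},{"linear":[-4,0,-2.5],"delta_rot":[0,0,0],"fingers":1}]'
python3 - <<'E'
from ikscan import *
p,r,o=tool(); g=p+6*r.as_matrix()[:,0]; print(wc(g),o["contact_force"])
c=snap("wrist","w3")
R1=frame(80,0,1); R=frame(80,-60,1);X=R.as_matrix()[:,0]; k=np.array([679,80,62])
plan([(g,frame(AZ+180,0,1)),(g,R1),([640,170,230],R1),([640,170,230],R),(k-90*X,R),(k,R)])
E
```

```text
time: 18.25
tool_pos: [488.3, -211.0, 53.4]
tcp_rot: [-3.136, 1.053, 2.841]
contact_force: [-2.2, 0.5, 14.7]
grip_width: 49.3
time: 18.75
tool_pos: [488.3, -210.9, 50.5]
tcp_rot: [-3.138, 1.053, 2.84]
contact_force: [-0.8, 0.0, -0.3]
grip_width: 73.3
time: 19.25
tool_pos: [485.6, -209.6, 260.0]
tcp_rot: [-3.138, 1.053, 2.84]
contact_force: [0.1, -0.8, -1.2]
grip_width: 85.1
[ -73.0086191  -114.69609465  254.80124378] [ 0.14219391 -0.84715158 -1.16915438]
rot [ -0.3 -29.    0.2] | 29.0 start-axes [ 0.84  0.03 -0.05] end-axes [ 0.71  0.03 -0.45] | 8.0
   ik err 0.000 maxstep 0.11 [-0.55  0.34  1.51 -0.    1.3  -1.82]
rot [82.8  0.   0. ] | 82.8 start-axes [0. 0. 0.] end-axes [0. 0. 0.] | 0.0
   ik err 0.000 maxstep 0.24 [-0.55  0.34  1.51  0.    1.3  -0.38]
rot [0. 0. 0.] | 0.0 start-axes [  2.48   8.91 -40.02] end-axes [  2.48   8.91 -40.02] | 411.0
   ik err 0.000 maxstep 0.13 [0.14 0.61 1.12 0.   1.41 0.32]
rot [ -0. -60.  -0.] | 60.0 start-axes [ 0.3  -0.   -0.52] end-axes [-0.3  -0.   -0.52] | 6.0
   ik err 0.000 maxstep 0.16 [ 0.46  1.03  0.69 -0.88  2.02  0.49]
rot [0. 0. 0.] | 0.0 start-axes [  6.49   5.4  -10.46] end-axes [  6.49   5.4  -10.46] | 134.0
   ik err 0.000 maxstep 0.04 [ 0.42  1.25  0.54 -0.88  1.95  0.51]
rot [0. 0. 0.] | 0.0 start-axes [ 9. -0.  0.] end-axes [ 9. -0.  0.] | 90.0
   ik err 0.000 maxstep 0.06 [ 0.34  1.19  0.82 -0.87  1.75  0.64]
```

View pics/w3.png

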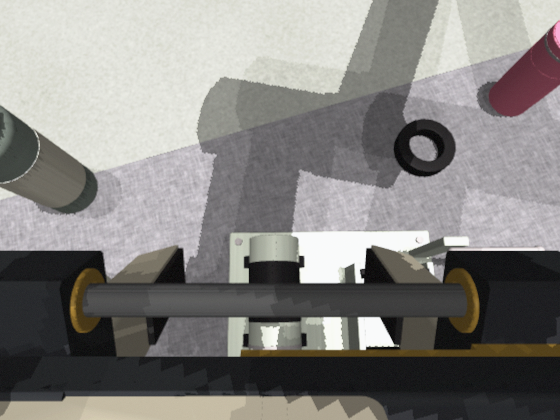

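```bash
python3 -m crank '[{"linear":[0,0,0],"delta_rot":[0,-7.25,0],"fingers":1},{"linear":[0,0,0],"delta_rot":[0,-7.25,0],"fingers":1},{"linear":[0,0,0],"delta_rot":[0,-7.25,0],"fingers":1},{"linear":[0,0,0],"delta_rot":[0,-7.25,0],"fingers":1},{"linear":[0,0,0],"delta_rot":[8.3,0,0],"fingers":1}]'
python3 -m crank '[{"linear":[0,0,0],"delta_rot":[8.3,0,0],"fingers":1},{"linear":[0,0,0],"delta_rot":[8.3,0,0],"fingers":1},{"linear":[0,0,0],"delta_rot":[8.3,0,0],"fingers":1},{"linear":[0,0,0],"delta_rot":[8.3,0,0],"fingers":1},{"linear":[0,0,0],"delta_rot":[8.3,0,0],"fingers":1}]'
python3 -m crank '[{"linear":[0,0,0],"delta_rot":[8.3,0,0],"fingers":1},{"linear":[0,0,0],"delta_rot":[8.3,0,0],"fingers":1},{"linear":[0,0,0],"delta_rot":[8.3,0,0],"fingers":1},{"linear":[0,0,0],"delta_rot":[8.3,0,0],"fingers":1},{"linear":[0,1.0,-4.2],"delta_rot":[0,0,0],"fingers":1}]'
python3 -m crank '[{"linear":[0.3,1.0,-4.2],"delta_rot":[0,0,0],"fingers":1},{"linear":[0.3,1.0,-4.2],"delta_rot":[0,0,0],"fingers":1},{"linear":[0.3,1.0,-4.2],"delta_rot":[0,0,0],"fingers":1},{"linear":[0.3,1.0,-4.2],"delta_rot":[0,0,0],"fingers":1},{"linear":[0.3,1.0,-4.2],"delta_rot":[0,0,0],"fingers":1}]'
python3 -m crank '[{"linear":[0.3,1.0,-4.2],"delta_rot":[0,0,0],"fingers":1},{"linear":[0.3,1.0,-4.2],"delta_rot":[0,0,0],"fingers":1},{"linear":[0.3,0.9,-4.2],"delta_rot":[0,0,0],"fingers":1},{"linear":[0,0,-2.2],"delta_rot":[0,-7.5,0],"fingers":1},{"linear":[0,0,0],"delta_rot":[0,-7.5,0],"fingers":1}]'
python3 -m crank '[{"linear":[0,0,0],"delta_rot":[0,-7.5,0],"fingers":1},{"linear":[0,0,0],"delta_rot":[0,-7.5,0],"fingers":1},{"linear":[0,0,0],"delta_rot":[0,-7.5,0],"fingers":1},{"linear":[0,0,0],"delta_rot":[0,-7.5,0],"fingers":1},{"linear":[0,0,0],"delta_rot":[0,-7.5,0],"fingers":1}]'
python3 -m crank '[{"linear":[0,0,0],"delta_rot":[0,-7.5,0],"fingers":1},{"linear":[0,0,0],"delta_rot":[0,0,0],"fingers":1},{"linear":[0,0,0],"delta_rot":[0,0,0],"fingers":1},{"linear":[0,0,0],"delta_rot":[0,0,0],"fingers":1},{"linear":[0,0,0],"delta_rot":[0,0,0],"fingers":1}]'
python3 - <<'E'
from ikscan import *
R=frame(80,-60,1);X=R.as_matrix()[:,0]; k=np.array([679,80,62])
plan([(k-90*X,R),(k,R)])
E
```

```text
time: 19.8
tool_pos: [484.0, -208.8, 258.8]
tcp_rot: [-2.749, 1.563, 3.082]
contact_force: [-0.2, 0.6, -0.2]
grip_width: 92.0
time: 20.3
tool_pos: [485.8, -209.7, 257.9]
tcp_rot: [-2.113, 1.559, 2.99]
contact_force: [-0.2, 0.3, 0.2]
grip_width: 91.8
time: 20.8
tool_pos: [502.6, -173.2, 257.7]
tcp_rot: [-1.385, 1.559, 3.135]
contact_force: [0.1, -0.1, 0.0]
grip_width: 92.1
time: 21.3
tool_pos: [590.9, 28.9, 242.0]
tcp_rot: [-1.516, 1.559, 3.014]
contact_force: [1.1, -0.9, 0.3]
grip_width: 92.0
time: 21.8
tool_pos: [646.1, 169.9, 232.8]
tcp_rot: [-0.039, 1.304, -1.789]
contact_force: [-0.0, -0.3, -1.2]
grip_width: 91.9
time: 22.3
tool_pos: [645.9, 168.2, 233.0]
tcp_rot: [-0.013, 0.649, -1.761]
contact_force: [-0.2, -0.7, -0.7]
grip_width: 91.4
time: 22.8
tool_pos: [646.2, 166.7, 235.0]
tcp_rot: [-0.01, 0.527, -1.76]
contact_force: [-0.3, -0.2, 0.4]
grip_width: 92.1
rot [ 0.1 -0.2  0.7] | 0.7 start-axes [  5.92   4.84 -10.97] end-axes [  5.95   4.73 -11.  ] | 134.0
   ik err 0.000 maxstep 0.04 [ 0.42  1.25  0.54 -0.88  1.95  0.51]
rot [0. 0. 0.] | 0.0 start-axes [ 9. -0.  0.] end-axes [ 9. -0.  0.] | 90.0
   ik err 0.000 maxstep 0.06 [ 0.34  1.19  0.82 -0.87  1.75  0.64]
```

```bash
python3 -m crank '[{"linear":[1.2,1.0,-2.2],"delta_rot":[0,0,0.7],"fingers":1},{"linear":[1.6,1.3,-3.0],"delta_rot":[0,0,0],"fingers":1},{"linear":[1.6,1.3,-3.0],"delta_rot":[0,0,0],"fingers":1},{"linear":[1.5,1.2,-2.8],"delta_rot":[0,0,0],"fingers":1},{"linear":[0,0,0],"delta_rot":[0,0,0],"fingers":1}]'
python3 -m crank '[{"linear":[2.0,0,0],"delta_rot":[0,0,0],"fingers":1},{"linear":[2.5,0,0],"delta_rot":[0,0,0],"fingers":1},{"linear":[2.5,0,0],"delta_rot":[0,0,0],"fingers":1},{"linear":[1.8,0,0],"delta_rot":[0,0,0],"fingers":1},{"linear":[0,0,0],"delta_rot":[0,0,0],"fingers":1}]'
python3 - <<'E'
from h import *
goto([679,80,62],frame(80,-60,1))
E
```

```text
time: 23.3
tool_pos: [692.3, 161.2, 102.5]
tcp_rot: [-0.014, 0.521, -1.752]
contact_force: [-0.9, 0.4, -1.1]
grip_width: 92.1
time: 23.8
tool_pos: [679.5, 85.9, 66.2]
tcp_rot: [-0.005, 0.524, -1.749]
contact_force: [0.1, -0.6, 0.5]
grip_width: 91.6
rotvec [ 0.19 -0.01  0.16] n 0.3
world d mm [ 0.4 -0.7 -1.2] cur cm [ 0.12  0.06 -0.07] final cm [ 0.12  0.06 -0.07]
```

Close, lift, then carry to the far cradle.

```bash
for i in 1 2; do python3 -m crank '[{"linear":[0,0,0],"delta_rot":[0,0,0],"fingers":0},{"linear":[0,0,0],"delta_rot":[0,0,0],"fingers":0},{"linear":[0,0,0],"delta_rot":[0,0,0],"fingers":0},{"linear":[0,0,0],"delta_rot":[0,0,0],"fingers":0},{"linear":[0,0,0],"delta_rot":[0,0,0],"fingers":0}]'; done
python3 -m crank '[{"linear":[-0.5,0,0.87],"delta_rot":[0,0,0],"fingers":0},{"linear":[-2,0,3.4],"delta_rot":[0,0,0],"fingers":0},{"linear":[-2,0,3.4],"delta_rot":[0,0,0],"fingers":0},{"linear":[-2,0,3.4],"delta_rot":[0,0,0],"fingers":0},{"linear":[-2,0,3.4],"delta_rot":[0,0,0],"fingers":0}]'
python3 - <<'E'
from ikscan import *
p,r,o=tool(); g=p+6*r.as_matrix()[:,0]; R=frame(80,0,1)
plan([(g,R),(cw(70,-115,220),R),(cw(70,-115,220),frame(AZ+180,0,1)),(cw(70,-115,220),frame(AZ+180,30,1)),(cw(70,-115,56),frame(AZ+180,30,1))])
E
```

```text
time: 24.3
tool_pos: [679.7, 88.5, 64.0]
tcp_rot: [-0.006, 0.523, -1.745]
contact_force: [0.0, 0.4, 0.1]
grip_width: 56.2
time: 24.8
tool_pos: [679.9, 88.1, 64.0]
tcp_rot: [-0.005, 0.523, -1.745]
contact_force: [3.4, 0.3, -0.3]
grip_width: 49.1
time: 25.3
tool_pos: [680.1, 89.2, 233.0]
tcp_rot: [-0.008, 0.524, -1.748]
contact_force: [1.7, -0.1, -3.4]
grip_width: 49.7
rot [ 0.3 60.   0.3] | 60.0 start-axes [ 0.3  -0.    0.52] end-axes [-0.3  -0.    0.52] | 6.0
   ik err 0.000 maxstep 0.17 [ 0.01  0.66  1.04 -0.    1.44  0.19]
rot [0. 0. 0.] | 0.0 start-axes [ 1.   -0.08 34.06] end-axes [ 1.   -0.08 34.06] | 341.0
   ik err 0.000 maxstep 0.09 [-0.5   0.63  1.12  0.    1.39 -0.33]
rot [-82.8   0.    0. ] | 82.8 start-axes [0. 0. 0.] end-axes [0. 0. 0.] | 0.0
   ik err 0.000 maxstep 0.24 [-0.5   0.63  1.12  0.    1.39 -1.77]
rot [-0. 30. -0.] | 30.0 start-axes [0.08 0.   0.3 ] end-axes [-0.08  0.    0.3 ] | 3.0
   ik err 0.000 maxstep 0.14 [-0.46  1.02  0.45 -0.1   2.19 -1.77]
rot [0. 0. 0.] | 0.0 start-axes [14.2  0.   8.2] end-axes [14.2  0.   8.2] | 164.0
   ik err 0.000 maxstep 0.07 [-0.46  1.11  0.68 -0.08  1.86 -1.74]
```

```bash
python3 -m crank '[{"linear":[0,0,0],"delta_rot":[0,7.5,0],"fingers":0},{"linear":[0,0,0],"delta_rot":[0,7.5,0],"fingers":0},{"linear":[0,0,0],"delta_rot":[0,7.5,0],"fingers":0},{"linear":[0,0,0],"delta_rot":[0,7.5,0],"fingers":0},{"linear":[0,0,0],"delta_rot":[0,7.5,0],"fingers":0}]'
python3 -m crank '[{"linear":[0,0,0],"delta_rot":[0,7.5,0],"fingers":0},{"linear":[0,0,0],"delta_rot":[0,7.5,0],"fingers":0},{"linear":[0,0,0],"delta_rot":[0,7.5,0],"fingers":0},{"linear":[0.1,0,4.2],"delta_rot":[0,0,0],"fingers":0},{"linear":[0.1,0,4.3],"delta_rot":[0,0,0],"fingers":0}]'
python3 -m crank '[{"linear":[0.1,0,4.3],"delta_rot":[0,0,0],"fingers":0},{"linear":[0.1,0,4.3],"delta_rot":[0,0,0],"fingers":0},{"linear":[0.1,0,4.3],"delta_rot":[0,0,0],"fingers":0},{"linear":[0.1,0,4.3],"delta_rot":[0,0,0],"fingers":0},{"linear":[0.1,0,4.3],"delta_rot":[0,0,0],"fingers":0}]'
python3 -m crank '[{"linear":[0.1,0,4.3],"delta_rot":[0,0,0],"fingers":0},{"linear":[0,0,0],"delta_rot":[-8.2,0,0],"fingers":0},{"linear":[0,0,0],"delta_rot":[-8.2,0,0],"fingers":0},{"linear":[0,0,0],"delta_rot":[-8.2,0,0],"fingers":0},{"linear":[0,0,0],"delta_rot":[-8.2,0,0],"fingers":0}]'
python3 -m crank '[{"linear":[0,0,0],"delta_rot":[-8.2,0,0],"fingers":0},{"linear":[0,0,0],"delta_rot":[-8.2,0,0],"fingers":0},{"linear":[0,0,0],"delta_rot":[-8.2,0,0],"fingers":0},{"linear":[0,0,0],"delta_rot":[-8.2,0,0],"fingers":0},{"linear":[0,0,0],"delta_rot":[-8.2,0,0],"fingers":0}]'
python3 -m crank '[{"linear":[0,0,0],"delta_rot":[-8.2,0,0],"fingers":0},{"linear":[0,0,0],"delta_rot":[0,7.5,0],"fingers":0},{"linear":[0,0,0],"delta_rot":[0,7.5,0],"fingers":0},{"linear":[0,0,0],"delta_rot":[0,7.5,0],"fingers":0},{"linear":[0,0,0],"delta_rot":[0,7.5,0],"fingers":0}]'
python3 -m crank '[{"linear":[0,0,0],"delta_rot":[0,0,0],"fingers":0},{"linear":[0,0,0],"delta_rot":[0,0,0],"fingers":0},{"linear":[0,0,0],"delta_rot":[0,0,0],"fingers":0},{"linear":[0,0,0],"delta_rot":[0,0,0],"fingers":0},{"linear":[0,0,0],"delta_rot":[0,0,0],"fingers":0}]'
python3 - <<'E'
from ikscan import *
p,r,o=tool(); print(wc(p+6*r.as_matrix()[:,0]))
plan([(cw(70,-115,56),frame(AZ+180,30,1))])
E
```

```text
time: 25.8
tool_pos: [680.2, 89.7, 232.3]
tcp_rot: [-0.015, 1.183, -1.757]
contact_force: [0.5, 0.4, -4.0]
grip_width: 49.4
time: 26.3
tool_pos: [664.8, 4.3, 229.8]
tcp_rot: [-1.477, 1.564, 3.065]
contact_force: [0.4, -0.9, -3.9]
grip_width: 49.2
time: 26.8
tool_pos: [627.9, -207.8, 224.7]
tcp_rot: [-1.555, 1.563, 2.986]
contact_force: [0.3, -0.4, -2.7]
grip_width: 49.8
time: 27.3
tool_pos: [620.9, -248.7, 223.5]
tcp_rot: [-2.166, 1.563, 2.953]
contact_force: [-0.1, 0.3, -3.4]
grip_width: 49.5
time: 27.8
tool_pos: [621.0, -248.4, 223.6]
tcp_rot: [-2.876, 1.563, 2.959]
contact_force: [0.2, 0.3, -4.3]
grip_width: 49.2
time: 28.3
tool_pos: [621.5, -248.6, 225.1]
tcp_rot: [-3.139, 1.037, 2.832]
contact_force: [0.8, -0.4, -4.1]
grip_width: 49.7
time: 28.8
tool_pos: [621.7, -248.7, 227.2]
tcp_rot: [-3.138, 1.047, 2.833]
contact_force: [-0.6, 0.1, -3.2]
grip_width: 49.4
[  68.54912431 -111.83546279  222.01847069]
rot [-0.6  0.  -0.2] | 0.7 start-axes [14.3  -0.28  8.43] end-axes [14.31 -0.31  8.43] | 166.0
   ik err 0.000 maxstep 0.07 [-0.46  1.11  0.68 -0.08  1.86 -1.74]
```

```bash
python3 -m crank '[{"linear":[2.3,-0.3,1.5],"delta_rot":[-0.6,0,0],"fingers":0},{"linear":[3.3,0,1.9],"delta_rot":[0,0,0],"fingers":0},{"linear":[3.5,0,2.0],"delta_rot":[0,0,0],"fingers":0},{"linear":[3.0,0,1.75],"delta_rot":[0,0,0],"fingers":0},{"linear":[2.2,0,1.27],"delta_rot":[0,0,0],"fingers":0}]'
python3 -m crank '[{"linear":[0.26,0,0.15],"delta_rot":[0,0,0],"fingers":0},{"linear":[0.17,0,0.1],"delta_rot":[0,0,0],"fingers":0},{"linear":[0.1,0,0.06],"delta_rot":[0,0,0],"fingers":0},{"linear":[0,0,0],"delta_rot":[0,0,0],"fingers":0},{"linear":[0,0,0],"delta_rot":[0,0,0],"fingers":0}]'
python3 - <<'E'
from ikscan import *
p,r,o=tool(); print(wc(p+6*r.as_matrix()[:,0]),o["contact_force"])
E
```

```text
time: 29.3
tool_pos: [621.1, -251.0, 57.0]
tcp_rot: [3.133, 1.042, 2.831]
contact_force: [9.2, -4.8, 19.5]
grip_width: 49.8
time: 29.8
tool_pos: [621.6, -251.5, 54.4]
tcp_rot: [3.135, 1.043, 2.833]
contact_force: [-3.7, 1.0, 7.1]
grip_width: 49.5
[  69.27952835 -114.49735916   49.23122981] [-3.72392158  1.02598692  7.14675425]
```

```bash
python3 -m crank '[{"linear":[0,0,0],"delta_rot":[0,0,0],"fingers":0.8},{"linear":[0,0,0],"delta_rot":[0,0,0],"fingers":0.8},{"linear":[0,0,0],"delta_rot":[0,0,0],"fingers":0.8},{"linear":[0,0,0],"delta_rot":[0,0,0],"fingers":0.8},{"linear":[0,0,0],"delta_rot":[0,0,0],"fingers":0.8}]'
python3 -m crank '[{"linear":[-2,0,-1.2],"delta_rot":[0,0,0],"fingers":0.8},{"linear":[-3.9,0,-2.2],"delta_rot":[0,0,0],"fingers":0.8},{"linear":[-4,0,-2.3],"delta_rot":[0,0,0],"fingers":0.8},{"linear":[-4,0,-2.3],"delta_rot":[0,0,0],"fingers":1},{"linear":[-3,0,-1.7],"delta_rot":[0,0,0],"fingers":1}]'
python3 - <<'E'
from ikscan import *
p,r,o=tool(); g=p+6*r.as_matrix()[:,0]; print(wc(g))
t=snap("top","t1"); s=snap("side","s2")
for n,k in (("top",t),("side",s)):
    m,b=blobs(k,(45,80,60),(85,255,255),20)
    for ce,st in b: print(n,ce.round(1),st[4],ray(k,ce,25).round(0)[:2])
c=(562,337); a=np.radians(-30.7); G=np.array([c[0]+30*np.cos(a),c[1]+30*np.sin(a),22]); R=frame(-30.7,-45)
plan([([560,0,240],frame(-17.2,-30)),(G+[0,0,150],frame(-17.2,-30)),(G+[0,0,150],R),(G,R)])
E
```

```text
time: 30.3
tool_pos: [621.9, -251.2, 51.7]
tcp_rot: [3.133, 1.042, 2.832]
contact_force: [-0.1, 0.1, -0.3]
grip_width: 73.5
time: 30.8
tool_pos: [623.0, -252.4, 250.4]
tcp_rot: [3.134, 1.046, 2.833]
contact_force: [1.0, -0.7, 0.1]
grip_width: 85.1
[  70.9334091  -114.9459144   245.16822388]
top [191.1 175.8] 55 [609. 311.]
top [147.1 194.8] 54 [541. 464.]
top [174.7 202.1] 57 [515. 366.]
top [206.3 229.1] 57 [421. 253.]
top [147.7 225.6] 60 [433. 457.]
top [178.1 243.6] 59 [371. 350.]
side [287.8 304.5] 82 [419. 250.]
side [209.3 318.5] 97 [607. 309.]
side [244.1 344.5] 148 [513. 366.]
side [305.4 343.7] 161 [369. 349.]
side [226.4 385.5] 148 [537. 465.]
side [275.1 387.3] 156 [430. 457.]
rot [-0.1  0.3 -0.2] | 0.4 start-axes [  7.32  22.23 -11.19] end-axes [  7.31  22.27 -11.12] | 259.0
   ik err 0.000 maxstep 0.18 [-0.17  0.72  1.01  0.07  1.93 -1.43]
rot [0. 0. 0.] | 0.0 start-axes [ 9.32 31.55 -2.54] end-axes [ 9.32 31.55 -2.54] | 330.0
   ik err 0.000 maxstep 0.09 [ 0.27  0.93  0.76  0.29  1.89 -0.98]
rot [10.7 14.9  8.2] | 20.2 start-axes [ 0.03 -0.1   0.15] end-axes [-0.03 -0.07  0.16] | 2.0
   ik err 0.000 maxstep 0.04 [ 0.18  1.01  0.73  0.53  1.99 -0.79]
rot [0. 0. 0.] | 0.0 start-axes [10.61  0.   10.61] end-axes [10.61  0.   10.61] | 150.0
   ik err 0.000 maxstep 0.04 [ 0.18  1.16  0.81  0.49  1.79 -0.91]
```

View pics/t1.png

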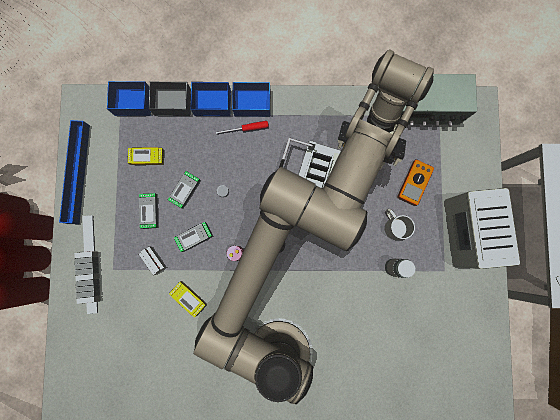

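```bash
python3 -m crank '[{"linear":[1.2,3.7,-1.87],"delta_rot":[0,0,0],"fingers":1},{"linear":[1.2,3.7,-1.87],"delta_rot":[0,0,0],"fingers":1},{"linear":[1.2,3.7,-1.87],"delta_rot":[0,0,0],"fingers":1},{"linear":[1.2,3.7,-1.87],"delta_rot":[0,0,0],"fingers":1},{"linear":[1.2,3.7,-1.87],"delta_rot":[0,0,0],"fingers":1}]'
python3 -m crank '[{"linear":[1.3,3.7,-1.87],"delta_rot":[0,0,0],"fingers":1},{"linear":[1.3,4.5,-0.4],"delta_rot":[0,0,0],"fingers":1},{"linear":[1.3,4.5,-0.4],"delta_rot":[0,0,0],"fingers":1},{"linear":[1.3,4.5,-0.4],"delta_rot":[0,0,0],"fingers":1},{"linear":[1.3,4.5,-0.4],"delta_rot":[0,0,0],"fingers":1}]'
python3 -m crank '[{"linear":[1.3,4.5,-0.4],"delta_rot":[0,0,0],"fingers":1},{"linear":[1.3,4.5,-0.3],"delta_rot":[0,0,0],"fingers":1},{"linear":[1.4,4.5,-0.3],"delta_rot":[0,0,0],"fingers":1},{"linear":[0,0,0],"delta_rot":[3.6,5,2.75],"fingers":1},{"linear":[0,0,0],"delta_rot":[3.6,5,2.75],"fingers":1}]'
python3 -m crank '[{"linear":[0,0,0],"delta_rot":[3.6,5,2.75],"fingers":1},{"linear":[0,0,0],"delta_rot":[0,0,0],"fingers":1},{"linear":[0,0,0],"delta_rot":[0,0,0],"fingers":1},{"linear":[0,0,0],"delta_rot":[0,0,0],"fingers":1},{"linear":[0,0,0],"delta_rot":[0,0,0],"fingers":1}]'
python3 - <<'E'
from ikscan import *
p,r,o=tool(); print(r.as_matrix()[:,0])
c=(561.4,337.6); a=np.radians(-30.5); G=np.array([c[0]+30*np.cos(a),c[1]+30*np.sin(a),22]); R=frame(-30.5,-45)
print(G); goto(G+[0,0,60],R); plan([(G,R)])
E
```

```text
time: 31.4
tool_pos: [571.2, -41.0, 241.9]
tcp_rot: [3.133, 1.041, 2.831]
contact_force: [0.6, 0.2, 0.0]
grip_width: 91.7
time: 31.9
tool_pos: [576.6, 185.1, 204.0]
tcp_rot: [3.134, 1.041, 2.832]
contact_force: [0.1, 0.4, 0.3]
grip_width: 91.9
time: 32.4
tool_pos: [588.4, 323.7, 174.9]
tcp_rot: [3.128, 0.862, 2.672]
contact_force: [0.4, -0.1, -1.0]
grip_width: 91.9
time: 32.9
tool_pos: [589.6, 321.6, 177.0]
tcp_rot: [3.137, 0.78, 2.601]
contact_force: [0.2, 0.3, 0.1]
grip_width: 92.2
[-0.60924225  0.36570515 -0.70362178]
[587.24887481 322.37384911  22.        ]
rotvec [-0.06 -0.28 -0.34] n 0.4
world d mm [  1.3  -1.4 -90.7] cur cm [ 6.25 -0.08  6.58] final cm [ 6.28 -0.05  6.55]
rot [-0.1 -0.3 -0.3] | 0.4 start-axes [10.47 -0.1  10.84] end-axes [10.53 -0.05 10.79] | 151.0
   ik err 0.000 maxstep 0.04 [ 0.18  1.16  0.81  0.49  1.79 -0.91]
```

```bash
python3 -m crank '[{"linear":[2.6,0,2.7],"delta_rot":[0,-0.3,-0.3],"fingers":1},{"linear":[2.6,0,2.7],"delta_rot":[0,0,0],"fingers":1},{"linear":[2.6,-0.1,2.7],"delta_rot":[0,0,0],"fingers":1},{"linear":[1.7,0,1.75],"delta_rot":[0,0,0],"fingers":1},{"linear":[0.8,0,0.85],"delta_rot":[0,0,0],"fingers":1}]'
for i in 1 2; do python3 -m crank '[{"linear":[0,0,0],"delta_rot":[0,0,0],"fingers":0},{"linear":[0,0,0],"delta_rot":[0,0,0],"fingers":0},{"linear":[0,0,0],"delta_rot":[0,0,0],"fingers":0},{"linear":[0,0,0],"delta_rot":[0,0,0],"fingers":0},{"linear":[0,0,0],"delta_rot":[0,0,0],"fingers":0}]'; done
python3 -m crank '[{"linear":[-0.6,0,-0.6],"delta_rot":[0,0,0],"fingers":0},{"linear":[-2,0,-2],"delta_rot":[0,0,0],"fingers":0},{"linear":[-3,0,-3],"delta_rot":[0,0,0],"fingers":0},{"linear":[-3,0,-3],"delta_rot":[0,0,0],"fingers":0},{"linear":[-3,0,-3],"delta_rot":[0,0,0],"fingers":0}]'
python3 - <<'E'
from ikscan import *
p,r,o=tool(); g=p+6*r.as_matrix()[:,0]; print(g,o["contact_force"])
R=frame(-30.5,0)
for z in (240,):
  d=cw(-76,0,z)
  plan([(g,R),(d,R),(d,frame(-110,0)),(d,frame(AZ-180,0)),(d,frame(AZ-180,45)),(cw(-76,0,160),frame(AZ-180,45))])
E
```

```text
time: 33.4
tool_pos: [590.3, 318.9, 25.5]
tcp_rot: [-3.137, 0.782, 2.61]
contact_force: [-0.4, 0.1, -0.3]
grip_width: 91.6
time: 33.9
tool_pos: [591.8, 318.8, 28.7]
tcp_rot: [-3.141, 0.785, 2.606]
contact_force: [-0.1, 0.5, 1.1]
grip_width: 57.8
time: 34.4
tool_pos: [591.8, 318.7, 28.7]
tcp_rot: [-3.141, 0.784, 2.606]
contact_force: [1.0, -0.5, 5.7]
grip_width: 57.8
time: 34.9
tool_pos: [591.3, 318.6, 193.0]
tcp_rot: [-3.138, 0.783, 2.609]
contact_force: [0.3, 0.7, -1.6]
grip_width: 57.8
[587.68169723 320.73518031 188.76039077] [ 0.32094165  0.6985054  -1.63458565]
rot [ -0.2 -45.1   0.1] | 45.1 start-axes [ 0.18 -0.   -0.43] end-axes [-0.18  0.   -0.43] | 5.0
   ik err 0.000 maxstep 0.12 [ 0.39  0.65  1.16  0.    1.33 -0.65]
rot [0. 0. 0.] | 0.0 start-axes [ -5.12 -39.85  14.9 ] end-axes [ -5.12 -39.85  14.9 ] | 429.0
   ik err 0.000 maxstep 0.14 [-0.34  0.34  1.54  0.    1.26 -1.37]
rot [79.5  0.   0. ] | 79.5 start-axes [0. 0. 0.] end-axes [0. 0. 0.] | 0.0
   ik err 0.000 maxstep 0.23 [-0.34  0.34  1.54  0.    1.26  0.01]
rot [87.2  0.   0. ] | 87.2 start-axes [0. 0. 0.] end-axes [0. 0. 0.] | 0.0
   ik err 0.000 maxstep 0.25 [-0.34  0.34  1.54 -0.    1.26  1.54]
rot [ -0. -45.   0.] | 45.0 start-axes [ 0.18  0.   -0.42] end-axes [-0.18  0.   -0.42] | 5.0
   ik err 0.000 maxstep 0.16 [-0.33  0.81  0.96 -0.02  2.16  1.54]
rot [0. 0. 0.] | 0.0 start-axes [ 5.66  0.   -5.66] end-axes [ 5.66  0.   -5.66] | 80.0
   ik err 0.000 maxstep 0.03 [-0.33  0.88  1.05 -0.02  2.    1.54]
```

```bash
python3 -m crank '[{"linear":[0,0,0],"delta_rot":[0,-7.5,0],"fingers":0},{"linear":[0,0,0],"delta_rot":[0,-7.5,0],"fingers":0},{"linear":[0,0,0],"delta_rot":[0,-7.5,0],"fingers":0},{"linear":[0,0,0],"delta_rot":[0,-7.5,0],"fingers":0},{"linear":[0,0,0],"delta_rot":[0,-7.5,0],"fingers":0}]'
python3 -m crank '[{"linear":[0,0,0],"delta_rot":[0,-7.5,0],"fingers":0},{"linear":[-0.6,-4.4,1.65],"delta_rot":[0,0,0],"fingers":0},{"linear":[-0.6,-4.4,1.65],"delta_rot":[0,0,0],"fingers":0},{"linear":[-0.6,-4.4,1.65],"delta_rot":[0,0,0],"fingers":0},{"linear":[-0.6,-4.4,1.65],"delta_rot":[0,0,0],"fingers":0}]'
python3 -m crank '[{"linear":[-0.6,-4.4,1.65],"delta_rot":[0,0,0],"fingers":0},{"linear":[-0.6,-4.4,1.65],"delta_rot":[0,0,0],"fingers":0},{"linear":[-0.6,-4.4,1.65],"delta_rot":[0,0,0],"fingers":0},{"linear":[-0.6,-4.4,1.65],"delta_rot":[0,0,0],"fingers":0},{"linear":[-0.3,-4.4,1.65],"delta_rot":[0,0,0],"fingers":0}]'
for i in 1 2 3 4; do python3 -m crank '[{"linear":[0,0,0],"delta_rot":[8.3,0,0],"fingers":0},{"linear":[0,0,0],"delta_rot":[8.3,0,0],"fingers":0},{"linear":[0,0,0],"delta_rot":[8.3,0,0],"fingers":0},{"linear":[0,0,0],"delta_rot":[8.3,0,0],"fingers":0},{"linear":[0,0,0],"delta_rot":[8.3,0,0],"fingers":0}]'|tail -4|head -1; done
python3 -m crank '[{"linear":[0,0,0],"delta_rot":[0,-7.5,0],"fingers":0},{"linear":[0,0,0],"delta_rot":[0,-7.5,0],"fingers":0},{"linear":[0,0,0],"delta_rot":[0,-7.5,0],"fingers":0},{"linear":[0,0,0],"delta_rot":[0,-7.5,0],"fingers":0},{"linear":[0,0,0],"delta_rot":[0,-7.5,0],"fingers":0}]'
python3 -m crank '[{"linear":[0,0,0],"delta_rot":[0,-7.5,0],"fingers":0},{"linear":[0,0,0],"delta_rot":[0,0,0],"fingers":0},{"linear":[0,0,0],"delta_rot":[0,0,0],"fingers":0},{"linear":[0,0,0],"delta_rot":[0,0,0],"fingers":0},{"linear":[0,0,0],"delta_rot":[0,0,0],"fingers":0}]'
cat >> ikscan.py <<'E'
def held(pg,az,c):
    """module centre and axes in tool coords, from the grip tool pos pg, pick azimuth az (tilt -45), module centre c"""
    R=frame(az,-45); v=R.inv().apply(np.asarray(c,float)-np.asarray(pg)); print("lateral",v[1].round(1)); v[1]=0
    return v
def aim(v,slot,z,tilt=45):
    """tool grasp point so that module centre is over slot with centre height z"""
    R=frame(AZ-180,tilt); return cw(-114+38*slot,0,z)-R.apply(v)+6*R.as_matrix()[:,0],R
E
python3 - <<'E'
from ikscan import *
v=held((591.8,318.7,28.7),-30.5,(561.4,337.6,13)); print(v)
P,R=aim(v,1,145); print(wc(P)); plan([(P,R)])
c=snap("wrist","w4"); snap("side","s3")
E
```

```text
time: 35.4
tool_pos: [591.7, 318.5, 192.4]
tcp_rot: [-3.135, 1.444, 2.612]
contact_force: [0.1, -0.6, -2.3]
grip_width: 57.8
time: 35.9
tool_pos: [557.5, 132.4, 216.0]
tcp_rot: [-2.392, 1.568, -2.927]
contact_force: [0.0, -1.2, -2.0]
grip_width: 57.8
time: 36.4
tool_pos: [516.6, -99.2, 243.6]
tcp_rot: [-2.374, 1.569, -2.91]
contact_force: [0.6, -0.2, -1.9]
grip_width: 57.4
tool_pos: [516.9, -97.5, 242.9]
tool_pos: [516.9, -97.4, 242.9]
tool_pos: [516.9, -97.4, 242.9]
tool_pos: [516.9, -97.4, 242.9]
time: 38.9
tool_pos: [517.6, -97.6, 243.5]
tcp_rot: [0.002, 0.91, 2.852]
contact_force: [0.4, 0.5, -1.8]
grip_width: 58.0
time: 39.4
tool_pos: [517.3, -97.4, 244.9]
tcp_rot: [0.002, 0.788, 2.852]
contact_force: [-0.1, 0.6, -1.5]
grip_width: 57.5
lateral 0.9
[ 36.40610082   0.         -14.20294789]
[-6.45426407e+01  1.63042803e-14  1.76543361e+02]
rot [ 0.3 -0.2 -0.4] | 0.5 start-axes [ 3.66  0.18 -5.42] end-axes [ 3.64  0.18 -5.43] | 65.0
   ik err 0.000 maxstep 0.02 [-0.32  0.89  0.98 -0.02  2.06  1.54]
```

View pics/w4.png

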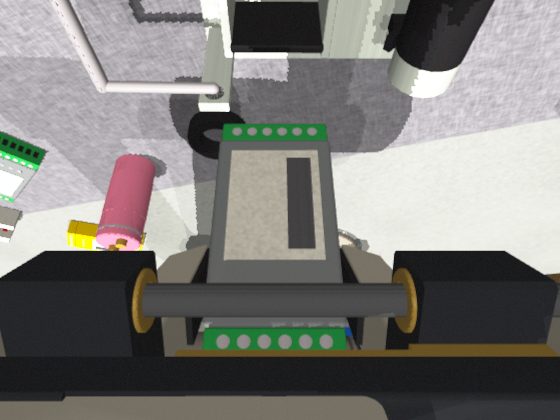

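```bash
cat >> ikscan.py <<'E'
def check(c,v,az):
    """compare the predicted lower/upper strip centres (label side) with the green blobs in wrist view c"""
    p,r,o=tool(); Rp=frame(az,-45); a=np.radians(az)
    x=Rp.inv().apply([np.cos(a),np.sin(a),0]); n=Rp.inv().apply([0,0,1]); 
    f=lambda s:proj(c,p+r.apply(v+54*s*x+12*n)).round(1)
    print("pred F",f(-1),"G",f(1)); m,b=blobs(c,(45,80,60),(85,255,255),150)
    print([(ce.round(1),st[:4].tolist()) for ce,st in b]);
E
python3 - <<'E'
from ikscan import *
v=np.array([36.4,0,-14.2]); check(dict(np.load("w4.npz")),v,-30.5)
E
```

```text
pred F [273.9 130.1] G [273.7 340. ]
[(array([273.5, 132.1]), [222, 123, 105, 18]), (array([ 20.3, 151.6]), [0, 132, 45, 38]), (array([274.1, 337.4]), [202, 328, 145, 22])]
```

```bash
python3 -m crank '[{"linear":[1.0,0.18,-1.6],"delta_rot":[0.3,-0.2,-0.4],"fingers":0},{"linear":[1.35,0,-1.9],"delta_rot":[0,0,0],"fingers":0},{"linear":[1.3,0,-1.9],"delta_rot":[0,0,0],"fingers":0},{"linear":[0.8,0,-0.8],"delta_rot":[0,0,0],"fingers":0},{"linear":[0,0,0],"delta_rot":[0,0,0],"fingers":0}]'
python3 -m crank '[{"linear":[0,0,0],"delta_rot":[0,0,0],"fingers":0},{"linear":[0,0,0],"delta_rot":[0,0,0],"fingers":0},{"linear":[0,0,0],"delta_rot":[0,0,0],"fingers":0},{"linear":[0,0,0],"delta_rot":[0,0,0],"fingers":0},{"linear":[0,0,0],"delta_rot":[0,0,0],"fingers":0}]'
python3 - <<'E'
from ikscan import *
v=np.array([36.4,0,-14.2])
for z in (128,68):
    P,R=aim(v,1,z); goto(P,R)
p,r,o=tool(); print(wc(p+r.apply(v)))
c=snap("wrist","w5"); im=cv2.resize(c["image"][0:260,120:440],None,fx=2.2,fy=2.2); cv2.imwrite("pics/w5c.png",im)
E
```

```text
time: 40.0
tool_pos: [527.6, -102.7, 165.5]
tcp_rot: [-0.0, 0.776, 2.841]
contact_force: [0.0, -0.4, -1.6]
grip_width: 58.0
time: 40.5
tool_pos: [528.5, -102.9, 168.1]
tcp_rot: [-0.0, 0.781, 2.842]
contact_force: [0.2, -0.5, -1.3]
grip_width: 57.6
rotvec [ 0.02  0.28 -0.01] n 0.3
world d mm [ 0.3  0.  -4.3] cur cm [ 0.28 -0.01 -0.32] final cm [ 0.28 -0.01 -0.32]
rotvec [ 0.02  0.28 -0.01] n 0.3
world d mm [  0.3   0.  -64.3] cur cm [ 4.5  -0.01 -4.59] final cm [ 4.53 -0.01 -4.57]
[-7.64627143e+01 -9.98700520e-02  1.32361768e+02]
```

View pics/w5c.png

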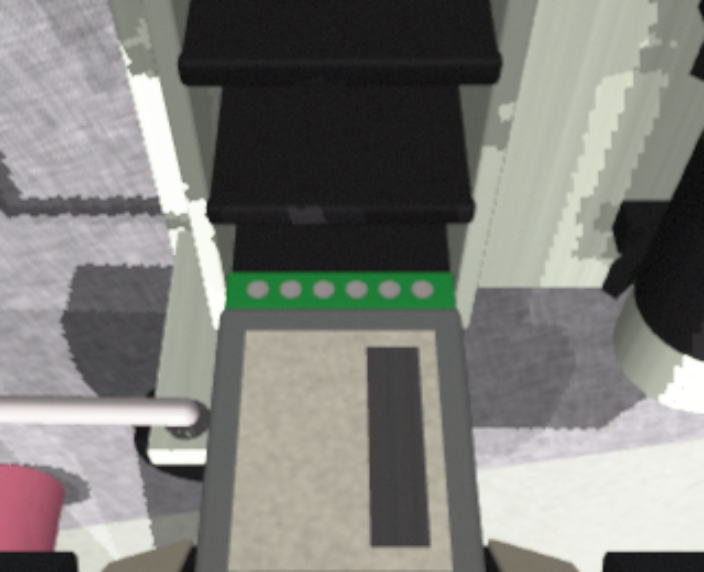

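```bash
python3 -m crank '[{"linear":[0.5,0,-0.55],"delta_rot":[0,0,0],"fingers":0},{"linear":[0.55,0,-0.55],"delta_rot":[0,0,0],"fingers":0},{"linear":[0.55,0,-0.55],"delta_rot":[0,0,0],"fingers":0},{"linear":[0.55,0,-0.55],"delta_rot":[0,0,0],"fingers":0},{"linear":[0.5,0,-0.5],"delta_rot":[0,0,0],"fingers":0}]'
python3 -m crank '[{"linear":[0.35,0,-0.35],"delta_rot":[0,0,0],"fingers":0},{"linear":[0.35,0,-0.35],"delta_rot":[0,0,0],"fingers":0},{"linear":[0.35,0,-0.35],"delta_rot":[0,0,0],"fingers":0},{"linear":[0.3,0,-0.3],"delta_rot":[0,0,0],"fingers":0},{"linear":[0,0,0],"delta_rot":[0,0,0],"fingers":0}]'
python3 - <<'E'
from ikscan import *
v=np.array([36.4,0,-14.2])
P,R=aim(v,1,68); goto(P,R)
p,r,o=tool(); print(wc(p+r.apply(v)),o["contact_force"])
E
```

```text
time: 41.05
tool_pos: [528.4, -102.8, 128.8]
tcp_rot: [-0.0, 0.779, 2.842]
contact_force: [-0.1, 0.5, -2.0]
grip_width: 57.5
time: 41.55
tool_pos: [528.2, -102.8, 110.2]
tcp_rot: [-0.0, 0.779, 2.842]
contact_force: [-0.7, 0.3, -1.0]
grip_width: 57.7
rotvec [ 0.02  0.37 -0.01] n 0.4
world d mm [ 0.6 -0.1 -6.4] cur cm [ 0.41 -0.01 -0.49] final cm [ 0.41 -0.01 -0.49]
[-7.67998796e+01 -7.11791940e-02  7.44946337e+01] [-0.72514373  0.31777143 -0.96223943]
```

```bash
python3 -m crank '[{"linear":[0.15,0,-0.2],"delta_rot":[0,0,0],"fingers":0},{"linear":[0.15,0,-0.15],"delta_rot":[0,0,0],"fingers":0},{"linear":[0.1,0,-0.1],"delta_rot":[0,0,0],"fingers":0},{"linear":[0,0,0],"delta_rot":[0,0,0],"fingers":0},{"linear":[0,0,0],"delta_rot":[0,0,0],"fingers":0}]'
python3 -m crank '[{"linear":[0.07,0,-0.07],"delta_rot":[0,0,0],"fingers":0},{"linear":[0.07,0,-0.07],"delta_rot":[0,0,0],"fingers":0},{"linear":[0,0,0],"delta_rot":[0,0,0],"fingers":0},{"linear":[0,0,0],"delta_rot":[0,0,0],"fingers":0},{"linear":[0,0,0],"delta_rot":[0,0,0],"fingers":0}]'
python3 - <<'E'
from ikscan import *
v=np.array([36.4,0,-14.2])
p,r,o=tool(); print(wc(p+r.apply(v)),o["contact_force"])
E
```

```text
time: 42.05
tool_pos: [528.7, -102.9, 104.7]
tcp_rot: [-0.0, 0.78, 2.842]
contact_force: [0.1, -0.3, -1.1]
grip_width: 57.7
time: 42.55
tool_pos: [528.8, -103.0, 103.1]
tcp_rot: [-0.0, 0.78, 2.842]
contact_force: [-0.3, 0.3, 3.1]
grip_width: 58.0
[-76.21182019  -0.10188912  67.45111789] [-0.26979398  0.28521983  3.11631018]
```

```bash
python3 -m crank '[{"linear":[0,0,0],"delta_rot":[0,0,0],"fingers":0.85},{"linear":[0,0,0],"delta_rot":[0,0,0],"fingers":0.85},{"linear":[0,0,0],"delta_rot":[0,0,0],"fingers":0.85},{"linear":[0,0,0],"delta_rot":[0,0,0],"fingers":0.85},{"linear":[0,0,0],"delta_rot":[0,0,0],"fingers":0.85}]'
python3 -m crank '[{"linear":[-1.5,0,1.5],"delta_rot":[0,0,0],"fingers":0.85},{"linear":[-2.5,0,2.5],"delta_rot":[0,0,0],"fingers":0.85},{"linear":[-3,0,3],"delta_rot":[0,0,0],"fingers":0.85},{"linear":[-3,0,3],"delta_rot":[0,0,0],"fingers":1},{"linear":[0,0,0],"delta_rot":[0,0,0],"fingers":1}]'
python3 - <<'E'
from ikscan import *
p,r,o=tool(); g=p+6*r.as_matrix()[:,0]
snap("side","s4"); s=snap("top","t2")
for nm,k in (("t",s),("s",dict(np.load("s4.npz")))):
  m,b=blobs(k,(45,80,60),(85,255,255),20)
  for ce,st in b: print(nm,ce.round(1),st[4],ray(k,ce,25).round(0)[:2])
R0=frame(AZ-180,0)
def mid(z): return [430,250,z]
for nm,c,yw in (("B",(485.2,460.8),4.0),("C",(396,300.5),-62.6)):
    a=np.radians(yw); G=np.array([c[0]+30*np.cos(a),c[1]+30*np.sin(a),23]); print(nm,G)
    U=G+[0,0,(120 if nm=="B" else 150)]
    plan([(g,R0),(U,R0),(U,frame((AZ-180+yw)/2,0)),(U,frame(yw,0)),(U,frame(yw,-45)),(G,frame(yw,-45)),(U,frame(yw,-45))])
E
```

```text
time: 43.05
tool_pos: [528.7, -102.9, 102.6]
tcp_rot: [-0.0, 0.78, 2.842]
contact_force: [-0.6, -0.0, 0.0]
grip_width: 77.9
time: 43.55
tool_pos: [530.7, -103.6, 249.9]
tcp_rot: [0.0, 0.79, 2.842]
contact_force: [0.9, 0.2, 0.7]
grip_width: 88.8
t [147.1 194.8] 54 [541. 464.]
t [206.3 229.1] 57 [421. 253.]
t [147.7 225.6] 60 [433. 457.]
t [178.1 243.7] 58 [370. 350.]
s [267.  175.5] 151 [ 522. -199.]
s [287.8 304.5] 82 [419. 250.]
s [305.4 343.7] 161 [369. 349.]
s [226.5 385.3] 150 [538. 464.]
s [275.1 387.2] 155 [430. 457.]
B [515.12692151 462.89269421  23.        ]
rot [ 0.  45.2 -0. ] | 45.2 start-axes [-0.26 -0.    0.71] end-axes [-0.68 -0.    0.31] | 8.0
   ik err 0.000 maxstep 0.16 [-0.33  0.36  1.49 -0.    1.29  1.54]
rot [0. 0. 0.] | 0.0 start-axes [ 10.27 -53.65  17.82] end-axes [ 10.27 -53.65  17.82] | 575.0
   ik err 0.000 maxstep 0.18 [0.62 0.73 1.14 0.   1.27 2.49]
rot [-100.6    0.     0. ] | 100.6 start-axes [0. 0. 0.] end-axes [0. 0. 0.] | 0.0
   ik err 0.000 maxstep 0.29 [0.62 0.73 1.14 0.   1.27 0.74]
rot [-100.6    0.     0. ] | 100.6 start-axes [0. 0. 0.] end-axes 
[... 972 characters left out ...]
 [0. 0. 0.] | 0.0
   ik err 0.000 maxstep 0.20 [0.43 0.36 1.72 0.   1.06 1.13]
rot [-67.3   0.    0. ] | 67.3 start-axes [0. 0. 0.] end-axes [0. 0. 0.] | 0.0
   ik err 0.000 maxstep 0.20 [ 0.43  0.36  1.72  0.    1.06 -0.04]
rot [-0. 45. -0.] | 45.0 start-axes [ 0.18 -0.    0.42] end-axes [-0.18 -0.    0.42] | 5.0
   ik err 0.000 maxstep 0.15 [ 0.02  0.51  1.76  0.71  1.35 -0.79]
rot [0. 0. 0.] | 0.0 start-axes [10.61  0.   10.61] end-axes [10.61  0.   10.61] | 150.0
   ik err 0.000 maxstep 0.05 [ 0.02  0.78  1.83  0.79  1.11 -1.03]
rot [0. 0. 0.] | 0.0 start-axes [-10.61   0.   -10.61] end-axes [-10.61   0.   -10.61] | 150.0
   ik err 0.000 maxstep 0.05 [ 0.02  0.51  1.76  0.71  1.35 -0.79]
```

View pics/s4.png

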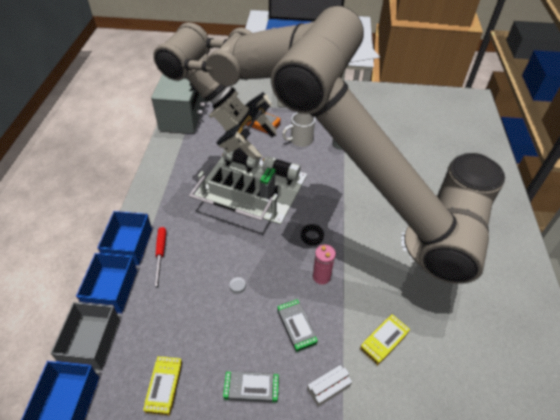

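```bash
python3 -m crank '[{"linear":[0,0,0],"delta_rot":[0,7.5,0],"fingers":1},{"linear":[0,0,0],"delta_rot":[0,7.5,0],"fingers":1},{"linear":[0,0,0],"delta_rot":[0,7.5,0],"fingers":1},{"linear":[0,0,0],"delta_rot":[0,7.5,0],"fingers":1},{"linear":[0,0,0],"delta_rot":[0,7.5,0],"fingers":1}]'
python3 -m crank '[{"linear":[0,0,0],"delta_rot":[0,7.5,0],"fingers":1},{"linear":[0,-4.3,1.4],"delta_rot":[0,0,0],"fingers":1},{"linear":[0.8,-4.4,1.45],"delta_rot":[0,0,0],"fingers":1},{"linear":[0.8,-4.4,1.45],"delta_rot":[0,0,0],"fingers":1},{"linear":[0.8,-4.4,1.45],"delta_rot":[0,0,0],"fingers":1}]'
for i in 1 ; do python3 -m crank '[{"linear":[0.8,-4.4,1.45],"delta_rot":[0,0,0],"fingers":1},{"linear":[0.8,-4.4,1.45],"delta_rot":[0,0,0],"fingers":1},{"linear":[0.8,-4.4,1.45],"delta_rot":[0,0,0],"fingers":1},{"linear":[0.8,-4.4,1.45],"delta_rot":[0,0,0],"fingers":1},{"linear":[0.8,-4.4,1.45],"delta_rot":[0,0,0],"fingers":1}]'; done
python3 -m crank '[{"linear":[1.1,-4.4,1.45],"delta_rot":[0,0,0],"fingers":1},{"linear":[1.1,-4.4,1.5],"delta_rot":[0,0,0],"fingers":1},{"linear":[1.1,-4.4,1.5],"delta_rot":[0,0,0],"fingers":1},{"linear":[0,0,0],"delta_rot":[-8.4,0,0],"fingers":1},{"linear":[0,0,0],"delta_rot":[-8.4,0,0],"fingers":1}]'
for i in 1 2 3 4; do python3 -m crank '[{"linear":[0,0,0],"delta_rot":[-8.4,0,0],"fingers":1},{"linear":[0,0,0],"delta_rot":[-8.4,0,0],"fingers":1},{"linear":[0,0,0],"delta_rot":[-8.4,0,0],"fingers":1},{"linear":[0,0,0],"delta_rot":[-8.4,0,0],"fingers":1},{"linear":[0,0,0],"delta_rot":[-8.4,0,0],"fingers":1}]'|sed -n 2p; done
python3 -m crank '[{"linear":[0,0,0],"delta_rot":[-8.4,0,0],"fingers":1},{"linear":[0,0,0],"delta_rot":[-8.4,0,0],"fingers":1},{"linear":[0,0,0],"delta_rot":[0,0,0],"fingers":1},{"linear":[0,0,0],"delta_rot":[0,0,0],"fingers":1},{"linear":[0,0,0],"delta_rot":[0,0,0],"fingers":1}]'
python3 - <<'E'
from ikscan import *
c=snap("wrist","w6")
m,b=blobs(c,(45,80,60),(85,255,255),100)
for ce,st in b: print(ce.round(1),st[:5],ray(c,ce,25).round(1))
s=snap("side"); m,b=blobs(s,(45,80,60),(85,255,255),30)
for ce,st in b: print("side",ce.round(1),st[4],ray(s,ce,25).round(1))
G=np.array([515.1,462.9,23]); U=G+[0,0,120]
plan([(U,frame(4,0)),(U,frame(4,-45)),(G,frame(4,-45))])
E
```

```text
time: 44.15
tool_pos: [529.1, -103.1, 242.8]
tcp_rot: [-0.001, 1.437, 2.84]
contact_force: [0.9, 0.6, -0.7]
grip_width: 91.9
time: 44.65
tool_pos: [525.0, 82.6, 218.7]
tcp_rot: [0.08, 1.562, 2.921]
contact_force: [1.1, 0.3, -0.0]
grip_width: 91.8
time: 45.15
tool_pos: [520.5, 314.2, 178.6]
tcp_rot: [0.258, 1.562, 3.1]
contact_force: [0.0, -0.7, 0.2]
grip_width: 91.8
time: 45.65
tool_pos: [516.0, 453.0, 144.4]
tcp_rot: [0.139, 1.561, -3.001]
contact_force: [-0.1, -0.5, 0.1]
grip_width: 91.9
tool_pos: [517.1, 451.4, 145.7]
tool_pos: [517.1, 451.4, 145.8]
tool_pos: [517.1, 451.4, 145.8]
tool_pos: [517.1, 451.4, 145.7]
time: 48.15
tool_pos: [517.7, 451.8, 147.3]
tcp_rot: [2.906, 1.564, 2.98]
contact_force: [-0.7, -0.4, -0.1]
grip_width: 92.0
[146.   13.9] [127   0  37  30 595] [393.1 360.3  25. ]
[ 9.  84.7] [  0  66  31  28 302] [442.8 268.3  25. ]
[291.1  90.5] [ 250   81   84   20 1219] [432.7 456.6  25. ]
[286.7 241.8] [250 234  75  17 904] [540.1 462.5  25. ]
side [267.5 175.1] 159 [ 520.8 -201.1   25. ]
side [288.2 304.6] 90 [417.9 249.9  25. ]
side [304.9 343.3] 137 [370.  347.6  25. ]
side [275.1 387. ] 165 [429.8 456.6  25. ]
rot [ 0.3 -0.3 -0.1] | 0.5 start-axes [-0.11  1.11 -0.19] end-axes [-0.12  1.11 -0.19] | 11.0
   ik err 0.000 maxstep 0.00 [ 0.62  0.73  1.14  0.    1.27 -1.02]
rot [ 0. 45. -0.] | 45.0 start-axes [0.18 0.   0.42] end-axes [-0.18  0.    0.42] | 5.0
   ik err 0.000 maxstep 0.22 [ 0.49  1.27  0.22  0.42  2.34 -0.96]
rot [0. 0. 0.] | 0.0 start-axes [8.49 0.   8.49] end-axes [8.49 0.   8.49] | 120.0
   ik err 0.000 maxstep 0.04 [ 0.49  1.36  0.34  0.36  2.15 -1.06]
```

```bash
python3 -m crank '[{"linear":[0,1.0,-0.2],"delta_rot":[0.6,0,0],"fingers":1},{"linear":[0,0,0],"delta_rot":[0,7.5,0],"fingers":1},{"linear":[0,0,0],"delta_rot":[0,7.5,0],"fingers":1},{"linear":[0,0,0],"delta_rot":[0,7.5,0],"fingers":1},{"linear":[0,0,0],"delta_rot":[0,7.5,0],"fingers":1}]'
python3 -m crank '[{"linear":[0,0,0],"delta_rot":[0,7.5,0],"fingers":1},{"linear":[0,0,0],"delta_rot":[0,7.5,0],"fingers":1},{"linear":[0,0,0],"delta_rot":[0,0,0],"fingers":1},{"linear":[0,0,0],"delta_rot":[0,0,0],"fingers":1},{"linear":[0,0,0],"delta_rot":[0,0,0],"fingers":1}]'
python3 - <<'E'
from ikscan import *
G=np.array([515.9,461.9,23.5])
plan([(G,frame(3.6,-45))])
E
```

```text
time: 48.75
tool_pos: [515.1, 462.5, 149.4]
tcp_rot: [3.136, 1.039, -3.079]
contact_force: [0.6, 1.1, -0.4]
grip_width: 91.8
time: 49.25
tool_pos: [514.8, 462.8, 150.8]
tcp_rot: [3.136, 0.786, -3.078]
contact_force: [0.6, 0.9, 1.1]
grip_width: 91.7
rot [0.3 0.  0. ] | 0.3 start-axes [ 8.33 -0.14  9.08] end-axes [ 8.33 -0.09  9.08] | 123.0
   ik err 0.000 maxstep 0.03 [ 0.49  1.36  0.34  0.36  2.15 -1.06]
```

```bash
python3 -m crank '[{"linear":[2.1,-0.1,2.6],"delta_rot":[0.3,0,0],"fingers":1},{"linear":[2.2,0,2.3],"delta_rot":[0,0,0],"fingers":1},{"linear":[2.0,0,2.1],"delta_rot":[0,0,0],"fingers":1},{"linear":[1.3,0,1.3],"delta_rot":[0,0,0],"fingers":1},{"linear":[0.7,0,0.75],"delta_rot":[0,0,0],"fingers":1}]'
python3 -m crank '[{"linear":[0,0,0],"delta_rot":[0,0,0],"fingers":0.7},{"linear":[0,0,0],"delta_rot":[0,0,0],"fingers":0},{"linear":[0,0,0],"delta_rot":[0,0,0],"fingers":0},{"linear":[0,0,0],"delta_rot":[0,0,0],"fingers":0},{"linear":[0,0,0],"delta_rot":[0,0,0],"fingers":0}]'
python3 -m crank '[{"linear":[0,0,0],"delta_rot":[0,0,0],"fingers":0},{"linear":[0,0,0],"delta_rot":[0,0,0],"fingers":0},{"linear":[0,0,0],"delta_rot":[0,0,0],"fingers":0},{"linear":[0,0,0],"delta_rot":[0,0,0],"fingers":0},{"linear":[0,0,0],"delta_rot":[0,0,0],"fingers":0}]'
python3 - <<'E'
from ikscan import *
p,r,o=tool(); print(p.round(1),o["tcp_rot"].round(3),o["grip_width"])
held(p,3.6,(486,460,13))
d=cw(-38,0,240); g=p+6*r.as_matrix()[:,0]; U=g+[0,0,100]; R=frame(3.6,0)
plan([(U,frame(3.6,-45)),(U,R),(d,R),(d,frame(-85,0)),(d,frame(AZ-180,0)),(d,frame(AZ-180,45))])
E
```

```text
time: 49.75
tool_pos: [519.6, 461.7, 27.2]
tcp_rot: [-3.14, 0.783, -3.077]
contact_force: [-0.2, 0.6, -0.9]
grip_width: 91.6
time: 50.25
tool_pos: [520.2, 461.3, 26.4]
tcp_rot: [-3.141, 0.781, -3.078]
contact_force: [0.2, 0.5, 0.2]
grip_width: 57.6
time: 50.75
tool_pos: [520.2, 461.3, 26.4]
tcp_rot: [-3.141, 0.781, -3.078]
contact_force: [3.2, 2.5, 5.4]
grip_width: 57.6
[520.2 461.3  26.4] [-3.141  0.781 -3.078] 57.57896152837493
lateral 0.9
rot [-0.  -0.2  0. ] | 0.2 start-axes [-7.04 -0.01 -7.1 ] end-axes [-7.07 -0.   -7.07] | 100.0
   ik err 0.000 maxstep 0.03 [ 0.49  1.27  0.27  0.4   2.29 -0.99]
rot [  0. -45.   0.] | 45.0 start-axes [ 0.18  0.   -0.42] end-axes [-0.18  0.   -0.42] | 5.0
   ik err 0.000 maxstep 0.20 [ 0.62  0.75  1.16 -0.    1.23 -1.01]
rot [0. 0. 0.] | 0.0 start-axes [-11.79 -57.15  -0.17] end-axes [-11.79 -57.15  -0.17] | 584.0
   ik err 0.000 maxstep 0.18 [-0.33  0.41  1.43  0.    1.3  -1.97]
rot [88.6  0.   0. ] | 88.6 start-axes [0. 0. 0.] end-axes [0. 0. 0.] | 0.0
   ik err 0.000 maxstep 0.26 [-0.33  0.41  1.43  0.    1.3  -0.42]
rot [112.2   0.    0. ] | 112.2 start-axes [0. 0. 0.] end-axes [0. 0. 0.] | 0.0
   ik err 0.000 maxstep 0.33 [-0.33  0.41  1.43 -0.    1.3   1.54]
rot [ -0. -45.   0.] | 45.0 start-axes [ 0.18  0.   -0.42] end-axes [-0.18  0.   -0.42] | 5.0
   ik err 0.000 maxstep 0.17 [-0.32  0.9   0.78 -0.02  2.25  1.54]
```

```bash
python3 -m crank '[{"linear":[-0.5,0,-0.5],"delta_rot":[0,0,0],"fingers":0},{"linear":[-1.6,0,-1.6],"delta_rot":[0,0,0],"fingers":0},{"linear":[-2.5,0,-2.5],"delta_rot":[0,0,0],"fingers":0},{"linear":[-2.5,0,-2.5],"delta_rot":[0,0,0],"fingers":0},{"linear":[0,0,0],"delta_rot":[0,-7.5,0],"fingers":0}]'
python3 -m crank '[{"linear":[0,0,0],"delta_rot":[0,-7.5,0],"fingers":0},{"linear":[0,0,0],"delta_rot":[0,-7.5,0],"fingers":0},{"linear":[0,0,0],"delta_rot":[0,-7.5,0],"fingers":0},{"linear":[0,0,0],"delta_rot":[0,-7.5,0],"fingers":0},{"linear":[0,0,0],"delta_rot":[0,-7.5,0],"fingers":0}]'
python3 -m crank '[{"linear":[-1.0,-4.0,0],"delta_rot":[0,0,0],"fingers":0},{"linear":[-1.0,-4.5,0],"delta_rot":[0,0,0],"fingers":0},{"linear":[-1.0,-4.5,0],"delta_rot":[0,0,0],"fingers":0},{"linear":[-1.0,-4.5,0],"delta_rot":[0,0,0],"fingers":0},{"linear":[-1.0,-4.5,0],"delta_rot":[0,0,0],"fingers":0}]'
python3 -m crank '[{"linear":[-1.0,-4.5,0],"delta_rot":[0,0,0],"fingers":0},{"linear":[-1.0,-4.5,0],"delta_rot":[0,0,0],"fingers":0},{"linear":[-1.0,-4.5,0],"delta_rot":[0,0,0],"fingers":0},{"linear":[-1.0,-4.5,0],"delta_rot":[0,0,0],"fingers":0},{"linear":[-1.0,-4.5,0],"delta_rot":[0,0,0],"fingers":0}]'
python3 -m crank '[{"linear":[-1.0,-4.5,0],"delta_rot":[0,0,0],"fingers":0},{"linear":[-0.8,-4.4,0],"delta_rot":[0,0,0],"fingers":0},{"linear":[0,-3.8,0],"delta_rot":[0,0,0],"fingers":0},{"linear":[0,0,0],"delta_rot":[8.2,0,0],"fingers":0},{"linear":[0,0,0],"delta_rot":[8.4,0,0],"fingers":0}]'
for i in 1 2 3 4; do python3 -m crank '[{"linear":[0,0,0],"delta_rot":[8.4,0,0],"fingers":0},{"linear":[0,0,0],"delta_rot":[8.4,0,0],"fingers":0},{"linear":[0,0,0],"delta_rot":[8.4,0,0],"fingers":0},{"linear":[0,0,0],"delta_rot":[8.4,0,0],"fingers":0},{"linear":[0,0,0],"delta_rot":[8.4,0,0],"fingers":0}]'|sed -n 2p; done
python3 -m crank '[{"linear":[0,0,0],"delta_rot":[8.3,0,0],"fingers":0},{"linear":[0,0,0],"delta_rot":[8.2,0,0],"fingers":0},{"linear":[0,0,0],"delta_rot":[0,-7.5,0],"fingers":0},{"linear":[0,0,0],"delta_rot":[0,-7.5,0],"fingers":0},{"linear":[0,0,0],"delta_rot":[0,-7.5,0],"fingers":0}]'
python3 -m crank '[{"linear":[0,0,0],"delta_rot":[0,-7.5,0],"fingers":0},{"linear":[0,0,0],"delta_rot":[0,-7.5,0],"fingers":0},{"linear":[0,0,0],"delta_rot":[0,-7.5,0],"fingers":0},{"linear":[0,0,0],"delta_rot":[0,0,0],"fingers":0},{"linear":[0,0,0],"delta_rot":[0,0,0],"fingers":0}]'
python3 - <<'E'
from ikscan import *
v=held((520.2,461.3,26.4),3.6,(486,460,13)); print(v)
c=snap("wrist","w7"); check(c,v,3.6)
P,R=aim(v,2,130); plan([(P,R)])
s=snap("side"); m,b=blobs(s,(45,80,60),(85,255,255),30)
for ce,st in b: print("side",ce.round(1),st[4],ray(s,ce,25).round(1))
E
```

```text
time: 51.25
tool_pos: [523.7, 461.3, 128.0]
tcp_rot: [3.14, 0.917, -3.081]
contact_force: [1.6, 2.6, -2.7]
grip_width: 57.8
time: 51.75
tool_pos: [520.5, 461.3, 128.6]
tcp_rot: [0.194, 1.569, 0.256]
contact_force: [0.6, -0.1, -1.1]
grip_width: 57.9
time: 52.25
tool_pos: [534.1, 240.2, 178.1]
tcp_rot: [-2.898, 1.566, -2.836]
contact_force: [0.2, -0.6, -1.7]
grip_width: 57.8
time: 52.75
tool_pos: [548.4, 15.7, 228.5]
tcp_rot: [-2.851, 1.566, -2.789]
contact_force: [0.4, 0.9, -1.8]
grip_width: 57.7
time: 53.25
tool_pos: [556.5, -110.7, 246.0]
tcp_rot: [-2.593, 1.566, -2.829]
contact_force: [-1.2, 0.5, -1.6]
grip_width: 57.7
tool_pos: [556.6, -109.1, 246.1]
tool_pos: [556.6, -109.1, 246.1]
tool_pos: [556.6, -109.1, 246.1]
tool_pos: [556.6, -109.1, 246.1]
time: 55.75
tool_pos: [556.8, -109.2, 247.4]
tcp_rot: [0.008, 1.171, 2.843]
contact_force: [0.7, -0.3, -2.1]
grip_width: 57.7
time: 56.25
tool_pos: [557.2, -109.4, 244.4]
tcp_rot: [0.005, 0.783, 2.839]
contact_force: [-0.3, 0.3, -1.6]
grip_width: 57.7
lateral 0.9
[ 33.66828254   0.         -14.7178208 ]
pred F [273.7 132. ] G [273.5 348.5]
[(array([276.7, 128.4]), [223, 117, 107, 23]), (array([ 37.3, 171.9]), [10, 155, 56, 35]), (array([272.5, 337.3]), [200, 328, 147, 22])]
rot [-0.3 -0.   0.1] | 0.4 start-axes [ 5.31  0.19 -6.26] end-axes [ 5.3   0.22 -6.26] | 82.0
   ik err 0.000 maxstep 0.03 [-0.32  0.98  0.83 -0.02  2.12  1.54]
side [255.2 134.1] 121 [ 585.5 -395.8   25. ]
side [267.1 175.4] 151 [ 521.9 -199.7   25. ]
side [287.8 304.5] 82 [418.8 249.6  25. ]
side [305.4 343.8] 160 [368.8 348.7  25. ]
```

```bash
python3 -m crank '[{"linear":[1.0,0.2,-1.6],"delta_rot":[-0.3,0,0],"fingers":0},{"linear":[1.5,0,-1.8],"delta_rot":[0,0,0],"fingers":0},{"linear":[1.5,0,-1.8],"delta_rot":[0,0,0],"fingers":0},{"linear":[1.2,0,-1.0],"delta_rot":[0,0,0],"fingers":0},{"linear":[0,0,0],"delta_rot":[0,0,0],"fingers":0}]'
python3 -m crank '[{"linear":[0,0,0],"delta_rot":[0,0,0],"fingers":0},{"linear":[0,0,0],"delta_rot":[0,0,0],"fingers":0},{"linear":[0,0,0],"delta_rot":[0,0,0],"fingers":0},{"linear":[0,0,0],"delta_rot":[0,0,0],"fingers":0},{"linear":[0,0,0],"delta_rot":[0,0,0],"fingers":0}]'
python3 - <<'E'
from ikscan import *
v=np.array([33.67,0,-14.72])
P,R=aim(v,2,130); goto(P,R)
p,r,o=tool(); print(wc(p+r.apply(v)))
c=snap("wrist","w8"); im=cv2.resize(c["image"][0:260,120:440],None,fx=2.2,fy=2.2); cv2.imwrite("pics/w8c.png",im)
E
```

```text
time: 56.85
tool_pos: [561.9, -113.1, 162.4]
tcp_rot: [-0.001, 0.779, 2.839]
contact_force: [-0.2, -0.8, -1.0]
grip_width: 57.6
time: 57.35
tool_pos: [562.9, -113.4, 164.6]
tcp_rot: [-0.001, 0.782, 2.84]
contact_force: [-0.7, -0.8, -2.2]
grip_width: 57.9
rotvec [-0.04  0.2   0.07] n 0.2
world d mm [-0.  -0.  -0.4] cur cm [ 0.02  0.   -0.03] final cm [ 0.02  0.   -0.03]
[-3.81309957e+01  7.03597576e-02  1.30405124e+02]
```

View pics/w8c.png

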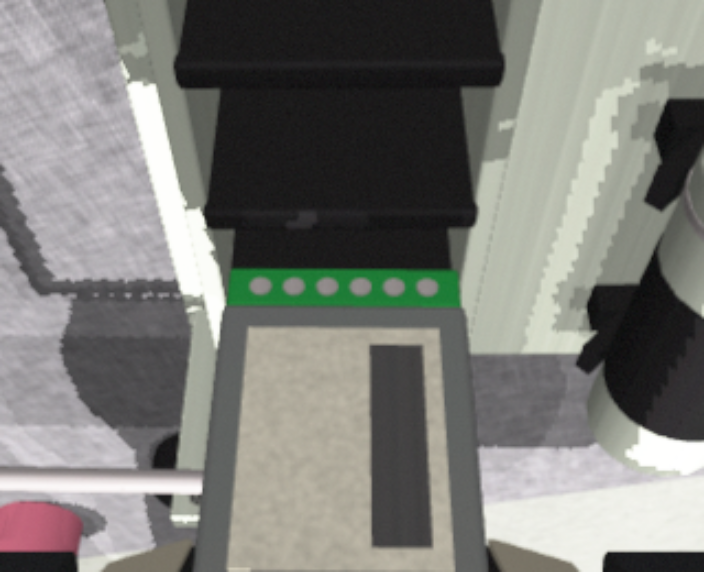

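```bash
python3 -m crank '[{"linear":[0.5,-0.05,-0.5],"delta_rot":[0,0,0],"fingers":0},{"linear":[0.5,0,-0.5],"delta_rot":[0,0,0],"fingers":0},{"linear":[0.5,0,-0.5],"delta_rot":[0,0,0],"fingers":0},{"linear":[0.5,0,-0.5],"delta_rot":[0,0,0],"fingers":0},{"linear":[0.5,0,-0.5],"delta_rot":[0,0,0],"fingers":0}]'
python3 -m crank '[{"linear":[0.35,0,-0.35],"delta_rot":[0,0,0],"fingers":0},{"linear":[0.35,0,-0.35],"delta_rot":[0,0,0],"fingers":0},{"linear":[0.3,0,-0.3],"delta_rot":[0,0,0],"fingers":0},{"linear":[0.3,0,-0.3],"delta_rot":[0,0,0],"fingers":0},{"linear":[0,0,0],"delta_rot":[0,0,0],"fingers":0}]'
python3 -m crank '[{"linear":[0.12,0,-0.12],"delta_rot":[0,0,0],"fingers":0},{"linear":[0.12,0,-0.12],"delta_rot":[0,0,0],"fingers":0},{"linear":[0,0,0],"delta_rot":[0,0,0],"fingers":0},{"linear":[0,0,0],"delta_rot":[0,0,0],"fingers":0},{"linear":[0,0,0],"delta_rot":[0,0,0],"fingers":0}]'
python3 - <<'E'
from ikscan import *
v=np.array([33.67,0,-14.72])
p,r,o=tool(); print(wc(p+r.apply(v)),o["contact_force"])
E
```

```text
time: 57.9
tool_pos: [562.7, -112.8, 127.9]
tcp_rot: [-0.001, 0.78, 2.84]
contact_force: [0.9, 0.2, -2.5]
grip_width: 57.9
time: 58.4
tool_pos: [562.5, -112.7, 109.9]
tcp_rot: [-0.001, 0.78, 2.84]
contact_force: [0.0, -0.4, -1.1]
grip_width: 58.3
time: 58.9
tool_pos: [562.8, -112.8, 107.2]
tcp_rot: [-0.001, 0.781, 2.84]
contact_force: [-1.1, 0.2, -1.0]
grip_width: 57.9
[-38.44019438   0.58307823  73.01866456] [-1.11382081  0.19961834 -0.96106156]
```

```bash
python3 -m crank '[{"linear":[0.12,0,-0.12],"delta_rot":[0,0,0],"fingers":0},{"linear":[0.12,0,-0.12],"delta_rot":[0,0,0],"fingers":0},{"linear":[0,0,0],"delta_rot":[0,0,0],"fingers":0},{"linear":[0,0,0],"delta_rot":[0,0,0],"fingers":0},{"linear":[0,0,0],"delta_rot":[0,0,0],"fingers":0}]'
python3 -m crank '[{"linear":[0.07,0,-0.07],"delta_rot":[0,0,0],"fingers":0},{"linear":[0.07,0,-0.07],"delta_rot":[0,0,0],"fingers":0},{"linear":[0,0,0],"delta_rot":[0,0,0],"fingers":0},{"linear":[0,0,0],"delta_rot":[0,0,0],"fingers":0},{"linear":[0,0,0],"delta_rot":[0,0,0],"fingers":0}]'
python3 - <<'E'
from ikscan import *
v=np.array([33.67,0,-14.72])
p,r,o=tool(); print(wc(p+r.apply(v)),o["contact_force"])
E
```

```text
time: 59.4
tool_pos: [562.7, -112.8, 103.7]
tcp_rot: [-0.001, 0.781, 2.84]
contact_force: [0.1, 0.2, -2.0]
grip_width: 57.8
time: 59.9
tool_pos: [562.7, -112.8, 102.3]
tcp_rot: [-0.0, 0.781, 2.84]
contact_force: [0.5, 0.2, 6.5]
grip_width: 58.1
[-38.50168535   0.53813821  68.17782884] [0.49375023 0.18010278 6.47426532]
```

```bash
python3 -m crank '[{"linear":[0,0,0],"delta_rot":[0,0,0],"fingers":0.85},{"linear":[0,0,0],"delta_rot":[0,0,0],"fingers":0.85},{"linear":[0,0,0],"delta_rot":[0,0,0],"fingers":0.85},{"linear":[0,0,0],"delta_rot":[0,0,0],"fingers":0.85},{"linear":[0,0,0],"delta_rot":[0,0,0],"fingers":0.85}]'
python3 -m crank '[{"linear":[-1.5,0,1.5],"delta_rot":[0,0,0],"fingers":0.85},{"linear":[-2.5,0,2.5],"delta_rot":[0,0,0],"fingers":0.85},{"linear":[-3,0,3],"delta_rot":[0,0,0],"fingers":0.85},{"linear":[-3,0,3],"delta_rot":[0,0,0],"fingers":1},{"linear":[0,0,0],"delta_rot":[0,0,0],"fingers":1}]'
python3 - <<'E'
from ikscan import *
p,r,o=tool(); g=p+6*r.as_matrix()[:,0]
for n in ("top","side"):
  k=snap(n); m,b=blobs(k,(45,80,60),(85,255,255),20)
  for ce,st in b: print(n,ce.round(1),st[4],ray(k,ce,25).round(0)[:2])
R0=frame(AZ-180,0); c=(396,300.5); yw=-62.6; a=np.radians(yw); G=np.array([c[0]+30*np.cos(a),c[1]+30*np.sin(a),23]); U=G+[0,0,150]
plan([(g,R0),(U,R0),(U,frame((AZ-180+yw)/2,0)),(U,frame(yw,0))])
E
```

```text
time: 60.4
tool_pos: [562.7, -112.8, 101.5]
tcp_rot: [-0.001, 0.781, 2.84]
contact_force: [-0.2, 0.5, -0.8]
grip_width: 78.3
time: 60.9
tool_pos: [564.4, -113.3, 249.3]
tcp_rot: [-0.0, 0.792, 2.84]
contact_force: [0.5, -0.0, 0.8]
grip_width: 88.9
top [206.3 229.1] 57 [421. 253.]
top [178.2 243.8] 59 [370. 349.]
side [260.9 173.8] 327 [ 542. -205.]
side [287.8 304.5] 82 [419. 250.]
side [305.4 343.7] 160 [369. 349.]
rot [-0.1 45.1  0.1] | 45.1 start-axes [-0.27 -0.    0.73] end-axes [-0.71 -0.    0.32] | 8.0
   ik err 0.000 maxstep 0.17 [-0.33  0.43  1.39 -0.    1.32  1.54]
rot [0. 0. 0.] | 0.0 start-axes [  7.2  -32.41  25.8 ] end-axes [  7.2  -32.41  25.8 ] | 420.0
   ik err 0.000 maxstep 0.14 [ 0.43  0.36  1.72 -0.    1.06  2.3 ]
rot [-67.3   0.    0. ] | 67.3 start-axes [0. 0. 0.] end-axes [0. 0. 0.] | 0.0
   ik err 0.000 maxstep 0.20 [0.43 0.36 1.72 0.   1.06 1.13]
rot [-67.3   0.    0. ] | 67.3 start-axes [0. 0. 0.] end-axes [0. 0. 0.] | 0.0
   ik err 0.000 maxstep 0.20 [ 0.43  0.36  1.72  0.    1.06 -0.04]
```

```bash
python3 -m crank '[{"linear":[0,0,0],"delta_rot":[0,7.5,0],"fingers":1},{"linear":[0,0,0],"delta_rot":[0,7.5,0],"fingers":1},{"linear":[0,0,0],"delta_rot":[0,7.5,0],"fingers":1},{"linear":[0,0,0],"delta_rot":[0,7.5,0],"fingers":1},{"linear":[0,0,0],"delta_rot":[0,7.5,0],"fingers":1}]'
python3 -m crank '[{"linear":[0,0,0],"delta_rot":[0,7.5,0],"fingers":1},{"linear":[0.5,-3.6,2.8],"delta_rot":[0,0,0],"fingers":1},{"linear":[0.8,-3.6,2.8],"delta_rot":[0,0,0],"fingers":1},{"linear":[0.8,-3.6,2.8],"delta_rot":[0,0,0],"fingers":1},{"linear":[0.8,-3.6,2.8],"delta_rot":[0,0,0],"fingers":1}]'
python3 -m crank '[{"linear":[0.8,-3.6,2.9],"delta_rot":[0,0,0],"fingers":1},{"linear":[0.8,-3.6,2.9],"delta_rot":[0,0,0],"fingers":1},{"linear":[0.8,-3.6,2.9],"delta_rot":[0,0,0],"fingers":1},{"linear":[0.8,-3.6,2.9],"delta_rot":[0,0,0],"fingers":1},{"linear":[0.8,-3.6,2.9],"delta_rot":[0,0,0],"fingers":1}]'
for i in 1 2 3; do python3 -m crank '[{"linear":[0,0,0],"delta_rot":[-8.4,0,0],"fingers":1},{"linear":[0,0,0],"delta_rot":[-8.4,0,0],"fingers":1},{"linear":[0,0,0],"delta_rot":[-8.4,0,0],"fingers":1},{"linear":[0,0,0],"delta_rot":[-8.4,0,0],"fingers":1},{"linear":[0,0,0],"delta_rot":[-8.4,0,0],"fingers":1}]'|sed -n 2p; done
python3 -m crank '[{"linear":[0,0,0],"delta_rot":[-8.4,0,0],"fingers":1},{"linear":[0,0,0],"delta_rot":[0,0,0],"fingers":1},{"linear":[0,0,0],"delta_rot":[0,0,0],"fingers":1},{"linear":[0,0,0],"delta_rot":[0,0,0],"fingers":1},{"linear":[0,0,0],"delta_rot":[0,0,0],"fingers":1}]'
python3 - <<'E'
from ikscan import *
c=snap("wrist","w9")
m,b=blobs(c,(45,80,60),(85,255,255),100)
for ce,st in b: print(ce.round(1),st[:5],ray(c,ce,25).round(1))
G=np.array([409.8,273.9,23]); U=G+[0,0,150]; plan([(U,frame(-62.6,0)),(U,frame(-62.6,-45)),(G,frame(-62.6,-45))])
E
```

```text
time: 61.5
tool_pos: [562.9, -112.9, 241.7]
tcp_rot: [-0.004, 1.439, 2.836]
contact_force: [-1.0, 0.1, -0.1]
grip_width: 91.9
time: 62.0
tool_pos: [497.1, 59.2, 212.8]
tcp_rot: [0.033, 1.564, 2.872]
contact_force: [0.9, -0.5, 0.1]
grip_width: 91.7
time: 62.5
tool_pos: [412.0, 274.0, 173.5]
tcp_rot: [0.248, 1.564, 3.088]
contact_force: [0.1, -0.1, -0.3]
grip_width: 91.8
tool_pos: [412.8, 272.5, 173.6]
tool_pos: [412.9, 272.4, 173.6]
tool_pos: [412.8, 272.4, 173.6]
time: 64.5
tool_pos: [413.7, 272.8, 175.1]
tcp_rot: [-2.355, 1.566, 2.829]
contact_force: [-0.6, -0.3, 0.3]
grip_width: 92.1
[268.8  90.2] [ 231   82   76   18 1011] [371. 347.  25.]
[270.8 228.4] [237 221  69  15 761] [421.  251.5  25. ]
rot [-0.4 -0.2  0.2] | 0.4 start-axes [-0.38 -0.3  -0.28] end-axes [-0.38 -0.3  -0.28] | 6.0
   ik err 0.000 maxstep 0.00 [ 0.43  0.36  1.72  0.    1.06 -0.04]
rot [-0. 45. -0.] | 45.0 start-axes [ 0.18 -0.    0.42] end-axes [-0.18 -0.    0.42] | 5.0
   ik err 0.000 maxstep 0.15 [ 0.02  0.51  1.76  0.71  1.35 -0.79]
rot [0. 0. 0.] | 0.0 start-axes [10.61  0.   10.61] end-axes [10.61  0.   10.61] | 150.0
   ik err 0.000 maxstep 0.05 [ 0.02  0.78  1.83  0.79  1.11 -1.03]
```

```bash
python3 -m crank '[{"linear":[-0.4,-0.3,-0.3],"delta_rot":[-6,0,0],"fingers":1},{"linear":[0,0,0],"delta_rot":[0,7.5,0],"fingers":1},{"linear":[0,0,0],"delta_rot":[0,7.5,0],"fingers":1},{"linear":[0,0,0],"delta_rot":[0,7.5,0],"fingers":1},{"linear":[0,0,0],"delta_rot":[0,7.5,0],"fingers":1}]'
python3 -m crank '[{"linear":[0,0,0],"delta_rot":[0,7.5,0],"fingers":1},{"linear":[0,0,0],"delta_rot":[0,7.5,0],"fingers":1},{"linear":[0,0,0],"delta_rot":[0,0,0],"fingers":1},{"linear":[0,0,0],"delta_rot":[0,0,0],"fingers":1},{"linear":[0,0,0],"delta_rot":[0,0,0],"fingers":1}]'
python3 - <<'E'
from ikscan import *
G=np.array([409.9,272.7,23.5])
plan([(G,frame(-57,-45))])
E
```

```text
time: 65.05
tool_pos: [410.4, 274.3, 180.2]
tcp_rot: [3.141, 1.039, 2.148]
contact_force: [-1.0, 0.0, -1.5]
grip_width: 92.0
time: 65.55
tool_pos: [409.6, 274.6, 179.8]
tcp_rot: [-3.139, 0.785, 2.152]
contact_force: [0.6, 0.6, 0.3]
grip_width: 92.0
rot [ 0.1 -0.   0.2] | 0.2 start-axes [10.33 -0.05 11.18] end-axes [10.33 -0.08 11.18] | 152.0
   ik err 0.000 maxstep 0.05 [ 0.04  0.79  1.77  0.72  1.17 -1.04]
```

```bash
python3 -m crank '[{"linear":[2.4,-0.1,3.2],"delta_rot":[0,0,0],"fingers":1},{"linear":[2.7,0,2.7],"delta_rot":[0,0,0],"fingers":1},{"linear":[2.7,0,2.7],"delta_rot":[0,0,0],"fingers":1},{"linear":[1.6,0,1.6],"delta_rot":[0,0,0],"fingers":1},{"linear":[0.8,0,0.85],"delta_rot":[0,0,0],"fingers":1}]'
python3 -m crank '[{"linear":[0,0,0],"delta_rot":[0,0,0],"fingers":0.75},{"linear":[0,0,0],"delta_rot":[0,0,0],"fingers":0.7},{"linear":[0,0,0],"delta_rot":[0,0,0],"fingers":0},{"linear":[0,0,0],"delta_rot":[0,0,0],"fingers":0},{"linear":[0,0,0],"delta_rot":[0,0,0],"fingers":0}]'
python3 -m crank '[{"linear":[0,0,0],"delta_rot":[0,0,0],"fingers":0},{"linear":[0,0,0],"delta_rot":[0,0,0],"fingers":0},{"linear":[0,0,0],"delta_rot":[0,0,0],"fingers":0},{"linear":[0,0,0],"delta_rot":[0,0,0],"fingers":0},{"linear":[0,0,0],"delta_rot":[0,0,0],"fingers":0}]'
python3 - <<'E'
from ikscan import *
p,r,o=tool(); print(p.round(1),o["tcp_rot"].round(3),o["grip_width"],o["contact_force"])
s=snap("side","s5"); m,b=blobs(s,(45,80,60),(85,255,255),30)
for ce,st in b: print("side",ce.round(1),st[4],ray(s,ce,25).round(1))
d=cw(0,0,240); g=p+6*r.as_matrix()[:,0]; U=g+[0,0,150]; R=frame(-57,0)
plan([(U,frame(-57,-45)),(U,R),(d,R),(d,frame(-120,0)),(d,frame(AZ-180,0)),(d,frame(AZ-180,45))])
E
```

```text
time: 66.05
tool_pos: [410.8, 269.5, 28.1]
tcp_rot: [-3.137, 0.783, 2.155]
contact_force: [-0.2, -0.4, 0.8]
grip_width: 91.8
time: 66.55
tool_pos: [412.2, 268.9, 30.0]
tcp_rot: [-3.141, 0.782, 2.149]
contact_force: [0.7, -0.7, 3.2]
grip_width: 59.3
time: 67.05
tool_pos: [412.2, 268.9, 29.9]
tcp_rot: [-3.14, 0.781, 2.149]
contact_force: [1.6, -1.3, 6.3]
grip_width: 59.3
[412.2 268.9  29.9] [-3.14   0.781  2.149] 59.25959821921052 [ 1.64797649 -1.34456805  6.28912299]
side [252.9 172.2] 99 [ 568.8 -209.1   25. ]
side [291.2 303.6] 57 [410.5 246.1  25. ]
side [305.9 343.7] 157 [367.7 348.4  25. ]
rot [ 0.  -0.2  0.1] | 0.2 start-axes [-10.56  -0.02 -10.65] end-axes [-10.61  -0.   -10.61] | 150.0
   ik err 0.000 maxstep 0.05 [ 0.04  0.54  1.7   0.66  1.42 -0.82]
rot [  0. -45.  -0.] | 45.0 start-axes [ 0.18  0.   -0.42] end-axes [-0.18  0.   -0.42] | 5.0
   ik err 0.000 maxstep 0.15 [ 0.43  0.35  1.72  0.    1.07 -0.15]
rot [0. 0. 0.] | 0.0 start-axes [-6.43 -6.61 42.58] end-axes [-6.43 -6.61 42.58] | 436.0
   ik err 0.000 maxstep 0.15 [-0.33  0.48  1.32 -0.    1.34 -0.91]
rot [63.  0.  0.] | 63.0 start-axes [0. 0. 0.] end-axes [0. 0. 0.] | 0.0
   ik err 0.000 maxstep 0.18 [-0.33  0.48  1.32 -0.    1.34  0.19]
rot [77.2  0.   0. ] | 77.2 start-axes [0. 0. 0.] end-axes [0. 0. 0.] | 0.0
   ik err 0.000 maxstep 0.22 [-0.33  0.48  1.32 -0.    1.34  1.54]
rot [ -0. -45.   0.] | 45.0 start-axes [ 0.18  0.   -0.42] end-axes [-0.18  0.   -0.42] | 5.0
   ik err 0.000 maxstep 0.18 [-0.32  1.    0.57 -0.02  2.36  1.54]
```

```bash
python3 -m crank '[{"linear":[0,0,0],"delta_rot":[0,0,0],"fingers":0.75},{"linear":[0,0,0],"delta_rot":[0,0,0],"fingers":0.75},{"linear":[0,0,0],"delta_rot":[1.3,0,1.3],"fingers":0.75},{"linear":[0,0,0],"delta_rot":[1.3,0,1.3],"fingers":0.75},{"linear":[0,0,0],"delta_rot":[1.1,0,1.1],"fingers":0.75}]'
python3 -m crank '[{"linear":[0,0,0],"delta_rot":[0,0,0],"fingers":0.75},{"linear":[0.1,0,0.1],"delta_rot":[0,0,0],"fingers":0.75},{"linear":[0,0,0],"delta_rot":[0,0,0],"fingers":0},{"linear":[0,0,0],"delta_rot":[0,0,0],"fingers":0},{"linear":[0,0,0],"delta_rot":[0,0,0],"fingers":0}]'
python3 -m crank '[{"linear":[0,0,0],"delta_rot":[0,0,0],"fingers":0},{"linear":[0,0,0],"delta_rot":[0,0,0],"fingers":0},{"linear":[0,0,0],"delta_rot":[0,0,0],"fingers":0},{"linear":[0,0,0],"delta_rot":[0,0,0],"fingers":0},{"linear":[0,0,0],"delta_rot":[0,0,0],"fingers":0}]'
python3 - <<'E'
from ikscan import *
p,r,o=tool(); print(p.round(1),r.as_matrix()[:,1].round(3),o["grip_width"],o["contact_force"])
E
```

```text
time: 67.6
tool_pos: [411.3, 268.7, 29.0]
tcp_rot: [-3.137, 0.782, 2.058]
contact_force: [0.7, -0.7, 0.8]
grip_width: 68.9
time: 68.1
tool_pos: [411.7, 268.8, 27.6]
tcp_rot: [-3.138, 0.782, 2.06]
contact_force: [1.0, 0.2, -1.4]
grip_width: 57.7
time: 68.6
tool_pos: [411.7, 268.8, 27.6]
tcp_rot: [-3.138, 0.782, 2.06]
contact_force: [0.4, -0.4, -1.2]
grip_width: 57.5
[411.7 268.8  27.6] [ 0.884  0.468 -0.003] 57.48885659745941 [ 0.35888038 -0.35723771 -1.19577233]
```

```bash
python3 -m crank '[{"linear":[-0.6,0,-0.6],"delta_rot":[0,0,0],"fingers":0},{"linear":[-2,0,-2],"delta_rot":[0,0,0],"fingers":0},{"linear":[-3,0,-3],"delta_rot":[0,0,0],"fingers":0},{"linear":[-3,0,-3],"delta_rot":[0,0,0],"fingers":0},{"linear":[-2,0,-2],"delta_rot":[0,0,0],"fingers":0}]'
python3 -m crank '[{"linear":[0,0,0],"delta_rot":[0,-7.5,0],"fingers":0},{"linear":[0,0,0],"delta_rot":[0,-7.5,0],"fingers":0},{"linear":[0,0,0],"delta_rot":[0,-7.5,0],"fingers":0},{"linear":[0,0,0],"delta_rot":[0,-7.5,0],"fingers":0},{"linear":[0,0,0],"delta_rot":[0,-7.5,0],"fingers":0}]'
python3 -m crank '[{"linear":[0,0,0],"delta_rot":[0,-7.5,0],"fingers":0},{"linear":[0,0,0],"delta_rot":[0,0,0],"fingers":0},{"linear":[0,0,0],"delta_rot":[0,0,0],"fingers":0},{"linear":[0,0,0],"delta_rot":[0,0,0],"fingers":0},{"linear":[0,0,0],"delta_rot":[0,0,0],"fingers":0}]'
python3 - <<'E'
from ikscan import *
d=cw(0,0,245); plan([(d,frame(-62,0)),(d,frame(-120,0)),(d,frame(AZ-180,0)),(d,frame(AZ-180,45))])
held((411.7,268.8,27.6),-62,(396,299.3,13))
E
```

```text
time: 69.1
tool_pos: [412.3, 268.5, 180.6]
tcp_rot: [-3.141, 0.783, 2.058]
contact_force: [0.6, -0.2, -1.8]
grip_width: 58.1
time: 69.6
tool_pos: [412.2, 268.3, 178.8]
tcp_rot: [-3.136, 1.442, 2.063]
contact_force: [-0.3, -0.5, -2.0]
grip_width: 58.0
time: 70.1
tool_pos: [412.6, 267.6, 177.3]
tcp_rot: [-2.484, 1.565, 2.713]
contact_force: [0.3, -0.3, -1.3]
grip_width: 58.2
rot [-0.2 -0.3  0.2] | 0.4 start-axes [-7.56 -2.74 42.42] end-axes [-7.37 -2.88 42.45] | 432.0
   ik err 0.000 maxstep 0.15 [-0.33  0.48  1.31 -0.    1.35 -0.82]
rot [58.  0.  0.] | 58.0 start-axes [0. 0. 0.] end-axes [0. 0. 0.] | 0.0
   ik err 0.000 maxstep 0.17 [-0.33  0.48  1.31  0.    1.35  0.19]
rot [77.2  0.   0. ] | 77.2 start-axes [0. 0. 0.] end-axes [0. 0. 0.] | 0.0
   ik err 0.000 maxstep 0.22 [-0.33  0.48  1.31 -0.    1.35  1.54]
rot [ -0. -45.   0.] | 45.0 start-axes [ 0.18  0.   -0.42] end-axes [-0.18  0.   -0.42] | 5.0
   ik err 0.000 maxstep 0.18 [-0.32  1.    0.56 -0.02  2.37  1.54]
lateral 0.5
```

```bash
python3 -m crank '[{"linear":[-1.5,-0.3,4.0],"delta_rot":[0,0,0],"fingers":0},{"linear":[-1.5,-0.3,4.2],"delta_rot":[0,0,0],"fingers":0},{"linear":[-1.5,-0.3,4.2],"delta_rot":[0,0,0],"fingers":0},{"linear":[-1.5,-0.3,4.2],"delta_rot":[0,0,0],"fingers":0},{"linear":[-1.5,-0.3,4.2],"delta_rot":[0,0,0],"fingers":0}]'
python3 -m crank '[{"linear":[0,-0.3,4.3],"delta_rot":[0,0,0],"fingers":0},{"linear":[0,-0.3,4.3],"delta_rot":[0,0,0],"fingers":0},{"linear":[0,-0.3,4.3],"delta_rot":[0,0,0],"fingers":0},{"linear":[0,-0.3,4.3],"delta_rot":[0,0,0],"fingers":0},{"linear":[0,-0.1,4.3],"delta_rot":[0,0,0],"fingers":0}]'
for i in 1 2 3; do python3 -m crank '[{"linear":[0,0,0],"delta_rot":[8.4,0,0],"fingers":0},{"linear":[0,0,0],"delta_rot":[8.4,0,0],"fingers":0},{"linear":[0,0,0],"delta_rot":[8.4,0,0],"fingers":0},{"linear":[0,0,0],"delta_rot":[8.4,0,0],"fingers":0},{"linear":[0,0,0],"delta_rot":[8.4,0,0],"fingers":0}]'|sed -n 2p; done
python3 -m crank '[{"linear":[0,0,0],"delta_rot":[8.4,0,0],"fingers":0},{"linear":[0,0,0],"delta_rot":[0,-7.5,0],"fingers":0},{"linear":[0,0,0],"delta_rot":[0,-7.5,0],"fingers":0},{"linear":[0,0,0],"delta_rot":[0,-7.5,0],"fingers":0},{"linear":[0,0,0],"delta_rot":[0,-7.5,0],"fingers":0}]'
python3 -m crank '[{"linear":[0,0,0],"delta_rot":[0,-7.5,0],"fingers":0},{"linear":[0,0,0],"delta_rot":[0,-7.5,0],"fingers":0},{"linear":[0,0,0],"delta_rot":[0,0,0],"fingers":0},{"linear":[0,0,0],"delta_rot":[0,0,0],"fingers":0},{"linear":[0,0,0],"delta_rot":[0,0,0],"fingers":0}]'
python3 - <<'E'
from ikscan import *
v=held((411.7,268.8,27.6),-62,(396,299.3,13)); print(v)
c=snap("wrist","w10"); check(c,v,-62)
P,R=aim(v,3,132); plan([(P,R)])
E
```

```text
time: 70.6
tool_pos: [497.0, 75.0, 252.4]
tcp_rot: [-2.627, 1.565, 2.57]
contact_force: [0.2, -0.1, -1.7]
grip_width: 57.5
time: 71.1
tool_pos: [585.6, -121.5, 250.9]
tcp_rot: [-2.667, 1.565, 2.53]
contact_force: [0.3, 0.9, -0.8]
grip_width: 58.1
tool_pos: [585.2, -119.7, 250.7]
tool_pos: [585.2, -119.7, 250.7]
tool_pos: [585.2, -119.7, 250.7]
time: 73.1
tool_pos: [585.6, -119.8, 251.6]
tcp_rot: [-0.004, 1.039, 2.848]
contact_force: [0.2, -0.4, -1.8]
grip_width: 58.0
time: 73.6
tool_pos: [585.6, -119.0, 253.0]
tcp_rot: [-0.001, 0.787, 2.852]
contact_force: [-0.1, 0.4, -0.5]
grip_width: 57.9
lateral 0.5
[ 34.57794948   0.         -13.93043147]
pred F [273.5 132.4] G [273.2 346.5]
[(array([275.5, 119.9]), [222, 99, 105, 41]), (array([274.3, 337.3]), [202, 328, 146, 22])]
rot [ 0.5 -0.1 -0.4] | 0.7 start-axes [ 5.07  0.19 -7.31] end-axes [ 5.05  0.16 -7.32] | 89.0
   ik err 0.000 maxstep 0.02 [-0.32  1.07  0.62 -0.02  2.24  1.54]
```

```bash
python3 -m crank '[{"linear":[1.0,0.18,-1.9],"delta_rot":[0.5,0,-0.4],"fingers":0},{"linear":[1.4,0,-2.2],"delta_rot":[0,0,0],"fingers":0},{"linear":[1.4,0,-2.1],"delta_rot":[0,0,0],"fingers":0},{"linear":[1.2,0,-1.1],"delta_rot":[0,0,0],"fingers":0},{"linear":[0,0,0],"delta_rot":[0,0,0],"fingers":0}]'
python3 -m crank '[{"linear":[0,0,0],"delta_rot":[0,0,0],"fingers":0},{"linear":[0,0,0],"delta_rot":[0,0,0],"fingers":0},{"linear":[0,0,0],"delta_rot":[0,0,0],"fingers":0},{"linear":[0,0,0],"delta_rot":[0,0,0],"fingers":0},{"linear":[0,0,0],"delta_rot":[0,0,0],"fingers":0}]'
python3 - <<'E'
from ikscan import *
v=np.array([34.58,0,-13.93])
P,R=aim(v,3,130); goto(P,R)
p,r,o=tool(); print(wc(p+r.apply(v)))
c=snap("wrist","w11"); check(c,v,-62)
g=cv2.cvtColor(c["image"],cv2.COLOR_BGR2HSV); m=cv2.inRange(g,np.array((45,80,60)),np.array((85,255,255)))
for row in (124,128,132,136): x=np.where(m[row,180:360])[0]+180; print(row,x.min() if len(x) else None,x.max() if len(x) else None)
for row in (60,85,95,98): 
    x=np.where(c["image"][row,150:400].max(1)<45)[0]+150; print("dark",row,x.min() if len(x) else 0,x.max() if len(x) else 0)
E
```

```text
time: 74.15
tool_pos: [599.5, -124.8, 161.5]
tcp_rot: [0.001, 0.778, 2.842]
contact_force: [-1.1, 0.7, -1.1]
grip_width: 58.0
time: 74.65
tool_pos: [600.4, -125.0, 164.7]
tcp_rot: [0.001, 0.782, 2.843]
contact_force: [-0.4, 1.4, -1.2]
grip_width: 57.6
rotvec [ 0.    0.19 -0.07] n 0.2
world d mm [-0.1 -0.1 -0.4] cur cm [ 0.03  0.01 -0.02] final cm [ 0.03  0.01 -0.02]
[-3.42474639e-02  4.01088044e-02  1.30426914e+02]
pred F [273.8 131.1] G [273.7 343.9]
[(array([273.8, 131.2]), [222, 123, 105, 17]), (array([274.7, 337.3]), [202, 328, 146, 22])]
124 223 325
128 222 325
132 222 326
136 222 326
dark 60 218 329
dark 85 215 332
dark 95 213 334
dark 98 213 334
```

```bash
python3 -m crank '[{"linear":[0.5,0,-0.5],"delta_rot":[0,0,0],"fingers":0},{"linear":[0.5,0,-0.5],"delta_rot":[0,0,0],"fingers":0},{"linear":[0.5,0,-0.5],"delta_rot":[0,0,0],"fingers":0},{"linear":[0.5,0,-0.5],"delta_rot":[0,0,0],"fingers":0},{"linear":[0.5,0,-0.5],"delta_rot":[0,0,0],"fingers":0}]'
python3 -m crank '[{"linear":[0.35,0,-0.35],"delta_rot":[0,0,0],"fingers":0},{"linear":[0.35,0,-0.35],"delta_rot":[0,0,0],"fingers":0},{"linear":[0.3,0,-0.3],"delta_rot":[0,0,0],"fingers":0},{"linear":[0.3,0,-0.3],"delta_rot":[0,0,0],"fingers":0},{"linear":[0,0,0],"delta_rot":[0,0,0],"fingers":0}]'
python3 -m crank '[{"linear":[0.15,0,-0.15],"delta_rot":[0,0,0],"fingers":0},{"linear":[0.15,0,-0.15],"delta_rot":[0,0,0],"fingers":0},{"linear":[0.1,0,-0.1],"delta_rot":[0,0,0],"fingers":0},{"linear":[0,0,0],"delta_rot":[0,0,0],"fingers":0},{"linear":[0,0,0],"delta_rot":[0,0,0],"fingers":0}]'
python3 - <<'E'
from ikscan import *
v=np.array([34.58,0,-13.93])
p,r,o=tool(); print(wc(p+r.apply(v)),o["contact_force"])
E
```

```text
time: 75.2
tool_pos: [600.1, -124.9, 127.9]
tcp_rot: [0.001, 0.78, 2.843]
contact_force: [1.3, 0.9, -1.6]
grip_width: 57.9
time: 75.7
tool_pos: [599.9, -124.9, 109.8]
tcp_rot: [0.001, 0.78, 2.843]
contact_force: [-0.2, -0.2, -1.5]
grip_width: 58.1
time: 76.2
tool_pos: [600.1, -124.9, 104.8]
tcp_rot: [0.001, 0.781, 2.843]
contact_force: [0.3, -1.0, -1.3]
grip_width: 57.8
[-4.43691579e-01 -3.02283672e-02  7.06101929e+01] [ 0.33363097 -1.01807075 -1.3403449 ]
```

```bash
python3 -m crank '[{"linear":[0.12,0,-0.12],"delta_rot":[0,0,0],"fingers":0},{"linear":[0.1,0,-0.1],"delta_rot":[0,0,0],"fingers":0},{"linear":[0,0,0],"delta_rot":[0,0,0],"fingers":0},{"linear":[0,0,0],"delta_rot":[0,0,0],"fingers":0},{"linear":[0,0,0],"delta_rot":[0,0,0],"fingers":0}]'
python3 -m crank '[{"linear":[0.04,0,-0.04],"delta_rot":[0,0,0],"fingers":0},{"linear":[0.03,0,-0.03],"delta_rot":[0,0,0],"fingers":0},{"linear":[0,0,0],"delta_rot":[0,0,0],"fingers":0},{"linear":[0,0,0],"delta_rot":[0,0,0],"fingers":0},{"linear":[0,0,0],"delta_rot":[0,0,0],"fingers":0}]'
```

```text
time: 76.7
tool_pos: [600.1, -124.9, 102.8]
tcp_rot: [0.001, 0.782, 2.843]
contact_force: [0.9, 0.5, 5.3]
grip_width: 57.9
time: 77.2
tool_pos: [600.1, -124.9, 102.8]
tcp_rot: [0.001, 0.782, 2.843]
contact_force: [0.8, 0.3, 10.1]
grip_width: 58.0
```

```bash
python3 -m crank '[{"linear":[0,0,0],"delta_rot":[0,0,0],"fingers":0.85},{"linear":[0,0,0],"delta_rot":[0,0,0],"fingers":0.85},{"linear":[0,0,0],"delta_rot":[0,0,0],"fingers":0.85},{"linear":[0,0,0],"delta_rot":[0,0,0],"fingers":0.85},{"linear":[0,0,0],"delta_rot":[0,0,0],"fingers":0.85}]'
python3 -m crank '[{"linear":[-1.5,0,1.5],"delta_rot":[0,0,0],"fingers":0.85},{"linear":[-2.5,0,2.5],"delta_rot":[0,0,0],"fingers":0.85},{"linear":[-3,0,3],"delta_rot":[0,0,0],"fingers":0.85},{"linear":[-3,0,3],"delta_rot":[0,0,0],"fingers":0.85},{"linear":[0,0,0],"delta_rot":[0,7.5,0],"fingers":0.85}]'
python3 -m crank '[{"linear":[0,0,0],"delta_rot":[0,7.5,0],"fingers":0.6},{"linear":[0,0,0],"delta_rot":[0,7.5,0],"fingers":0.6},{"linear":[0,0,0],"delta_rot":[0,7.5,0],"fingers":0.6},{"linear":[0,0,0],"delta_rot":[0,7.5,0],"fingers":0.6},{"linear":[0,0,0],"delta_rot":[0,7.5,0],"fingers":0.6}]'
python3 - <<'E'
from ikscan import *
R0=frame(AZ-180,0); plan([(cw(-70,124,245),R0)])
E
```

```text
time: 77.7
tool_pos: [600.0, -124.9, 100.4]
tcp_rot: [0.001, 0.781, 2.843]
contact_force: [-0.1, 0.1, 0.0]
grip_width: 77.9
time: 78.2
tool_pos: [602.5, -125.8, 244.9]
tcp_rot: [0.002, 0.917, 2.843]
contact_force: [0.7, -0.8, -0.3]
grip_width: 78.4
time: 78.7
tool_pos: [600.7, -125.0, 243.1]
tcp_rot: [2.818, 1.568, -0.623]
contact_force: [0.4, 0.9, -0.1]
grip_width: 55.1
rot [ 0.  -0.1 -0.1] | 0.2 start-axes [ -0.82 -12.39   8.49] end-axes [ -0.79 -12.39   8.5 ] | 150.0
   ik err 0.000 maxstep 0.04 [-0.1   0.4   1.44  0.    1.3   1.77]
```

```bash
python3 -m crank '[{"linear":[0,-3,-0.9],"delta_rot":[0,0,0],"fingers":0.6},{"linear":[0,-3,-0.9],"delta_rot":[0,0,0],"fingers":0.6},{"linear":[0,-3.2,-0.9],"delta_rot":[0,0,0],"fingers":0.6},{"linear":[0,-3.2,-0.8],"delta_rot":[0,0,0],"fingers":0.6},{"linear":[0,0,0],"delta_rot":[0,0,0],"fingers":0.6}]'
python3 - <<'E'
from ikscan import *
plan([(cw(50,124.5,87),frame(AZ-180,0))])
w=snap("wrist","w12"); s=snap("side","s6")
a=w["image"]; b=s["image"][90:300,120:400]; b=cv2.resize(b,(560,420)); cv2.imwrite("pics/m1.png",np.hstack([cv2.resize(a,(400,300)),cv2.resize(b,(400,300))]))
E
```

```text
time: 79.2
tool_pos: [671.8, -13.0, 241.4]
tcp_rot: [-0.119, 1.566, 2.727]
contact_force: [-1.2, -0.5, -0.8]
grip_width: 55.0
rot [0.3 0.3 0. ] | 0.4 start-axes [14.84  0.37 -0.1 ] end-axes [14.84  0.37 -0.03] | 148.0
   ik err 0.000 maxstep 0.06 [-0.14  0.75  1.27  0.    1.12  1.73]
```

View pics/m1.png

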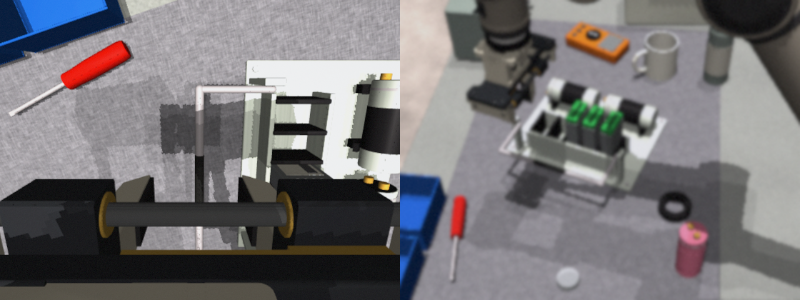

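```bash
python3 -m crank '[{"linear":[3.5,0.35,0],"delta_rot":[0,0.3,0],"fingers":0.5},{"linear":[4,0,0],"delta_rot":[0,0,0],"fingers":0.5},{"linear":[4,0,0],"delta_rot":[0,0,0],"fingers":0.5},{"linear":[2.3,0,0],"delta_rot":[0,0,0],"fingers":0.5},{"linear":[0.9,0,0],"delta_rot":[0,0,0],"fingers":0.5}]'
for i in 1 2; do python3 -m crank '[{"linear":[0,0,0],"delta_rot":[0,0,0],"fingers":0},{"linear":[0,0,0],"delta_rot":[0,0,0],"fingers":0},{"linear":[0,0,0],"delta_rot":[0,0,0],"fingers":0},{"linear":[0,0,0],"delta_rot":[0,0,0],"fingers":0},{"linear":[0,0,0],"delta_rot":[0,0,0],"fingers":0}]'; done
python3 - <<'E'
from ikscan import *
p,r,o=tool(); g=wc(p+6*r.as_matrix()[:,0]); print(g,o["grip_width"])
A=np.radians(np.linspace(0,127,21)); y=45+79*np.cos(A); z=85+79*np.sin(A)
print(np.c_[-np.diff(z),-np.diff(y)].round(1).tolist())
E
```

```text
time: 79.8
tool_pos: [667.5, -21.5, 91.9]
tcp_rot: [0.425, 1.566, -3.018]
contact_force: [0.2, 0.7, -0.4]
grip_width: 46.0
time: 80.3
tool_pos: [671.1, -17.7, 96.4]
tcp_rot: [-2.287, 1.564, 0.555]
contact_force: [7.0, 19.4, 0.7]
grip_width: 10.9
time: 80.8
tool_pos: [671.3, -17.0, 96.4]
tcp_rot: [-2.366, 1.564, 0.477]
contact_force: [4.2, 10.8, 1.1]
grip_width: 8.7
[ 50.44263663 124.19022948  90.4022431 ] 8.679017938778966
[[-8.7, 0.5], [-8.6, 1.4], [-8.4, 2.4], [-8.1, 3.3], [-7.7, 4.2], [-7.2, 5.0], [-6.6, 5.8], [-5.9, 6.5], [-5.1, 7.1], [-4.3, 7.6], [-3.5, 8.0], [-2.6, 8.4], [-1.6, 8.6], [-0.7, 8.7], [0.3, 8.7], [1.3, 8.7], [2.2, 8.5], [3.2, 8.2], [4.0, 7.8], [4.9, 7.3]]
```

```bash
python3 -m crank '[{"linear":[-0.87,0,0],"delta_rot":[0,0,0],"fingers":0},{"linear":[-0.86,0.05,0],"delta_rot":[0,0,0],"fingers":0},{"linear":[-0.84,0.15,0],"delta_rot":[0,0,0],"fingers":0},{"linear":[-0.81,0.33,0],"delta_rot":[0,0,0],"fingers":0},{"linear":[-0.77,0.42,0],"delta_rot":[0,0,0],"fingers":0}]'
python3 -m crank '[{"linear":[-0.72,0.5,0],"delta_rot":[0,0,0],"fingers":0},{"linear":[-0.66,0.58,0],"delta_rot":[0,0,0],"fingers":0},{"linear":[-0.59,0.65,0],"delta_rot":[0,0,0],"fingers":0},{"linear":[-0.51,0.71,0],"delta_rot":[0,0,0],"fingers":0},{"linear":[-0.43,0.76,0],"delta_rot":[0,0,0],"fingers":0}]'
python3 -m crank '[{"linear":[-0.35,0.8,0],"delta_rot":[0,0,0],"fingers":0},{"linear":[-0.26,0.84,0],"delta_rot":[0,0,0],"fingers":0},{"linear":[-0.16,0.86,0],"delta_rot":[0,0,0],"fingers":0},{"linear":[-0.07,0.87,0],"delta_rot":[0,0,0],"fingers":0},{"linear":[0.03,0.87,0],"delta_rot":[0,0,0],"fingers":0}]'
python3 -m crank '[{"linear":[0.13,0.87,0],"delta_rot":[0,0,0],"fingers":0},{"linear":[0.22,0.85,0],"delta_rot":[0,0,0],"fingers":0},{"linear":[0.32,0.82,0],"delta_rot":[0,0,0],"fingers":0},{"linear":[0.4,0.78,0],"delta_rot":[0,0,0],"fingers":0},{"linear":[0,0,0],"delta_rot":[0,0,0],"fingers":0}]'
python3 - <<'E'
from ikscan import *
p,r,o=tool(); g=wc(p+6*r.as_matrix()[:,0]); print(g,o["grip_width"],o["contact_force"])
E
```

```text
time: 81.3
tool_pos: [668.5, -26.0, 137.9]
tcp_rot: [-2.3, 1.564, 0.544]
contact_force: [6.0, 10.9, 0.8]
grip_width: 9.1
time: 81.8
tool_pos: [659.8, -54.8, 170.3]
tcp_rot: [-2.353, 1.559, 0.492]
contact_force: [1.0, 13.3, 13.7]
grip_width: 8.9
time: 82.3
tool_pos: [646.2, -99.3, 177.7]
tcp_rot: [-2.944, 1.563, -0.1]
contact_force: [0.0, 3.1, 8.7]
grip_width: 8.7
time: 82.8
tool_pos: [635.6, -133.5, 163.3]
tcp_rot: [2.71, 1.567, -0.732]
contact_force: [5.5, -2.6, 2.1]
grip_width: 8.8
[ 50.80522158   2.26713695 157.26082619] 8.750016766533124 [ 5.52217526 -2.57799245  2.14843716]
```

```bash
python3 -m crank '[{"linear":[0.25,0.25,0],"delta_rot":[0,0,0],"fingers":0},{"linear":[0.2,0.2,0],"delta_rot":[0,0,0],"fingers":0},{"linear":[0,0,0],"delta_rot":[0,0,0],"fingers":0},{"linear":[0,0,0],"delta_rot":[0,0,0],"fingers":0},{"linear":[0,0,0],"delta_rot":[0,0,0],"fingers":0}]'
python3 - <<'E'
from ikscan import *
p,r,o=tool(); g=wc(p+6*r.as_matrix()[:,0]); print(g,o["grip_width"],o["contact_force"])
E
python3 -m crank '[{"linear":[0,0,0],"delta_rot":[0,0,0],"fingers":0.35},{"linear":[0,0,0],"delta_rot":[0,0,0],"fingers":0.35},{"linear":[0,0,0],"delta_rot":[0,0,0],"fingers":0.35},{"linear":[0,0,0],"delta_rot":[0,0,0],"fingers":0.35},{"linear":[0,0,0],"delta_rot":[0,0,0],"fingers":0.35}]'
python3 -m crank '[{"linear":[-1.5,0,0],"delta_rot":[0,0,0],"fingers":0.35},{"linear":[-3,0,0],"delta_rot":[0,0,0],"fingers":0.35},{"linear":[-4,0,0],"delta_rot":[0,0,0],"fingers":0.35},{"linear":[-4,-1.5,0],"delta_rot":[0,0,0],"fingers":0.35},{"linear":[0,-4,0],"delta_rot":[0,0,0],"fingers":0.35}]'
python3 -m crank '[{"linear":[0,-4.5,0],"delta_rot":[0,0,0],"fingers":0.35},{"linear":[0,-4.5,0],"delta_rot":[0,0,0],"fingers":0.35},{"linear":[0,-4.5,0],"delta_rot":[0,0,0],"fingers":0.35},{"linear":[0,-4.5,0],"delta_rot":[0,0,0],"fingers":0.35},{"linear":[0,0,0],"delta_rot":[0,0,0],"fingers":0.35}]'
python3 - <<'E'
from ikscan import *
t=snap("top","t3"); s=snap("side","s7")
print(proj(t,cw(0,0,150)),proj(t,cw(0,12,156)),proj(s,cw(0,0,150)))
a=cv2.resize(t["image"][120:260,260:400],(420,420)); b=cv2.resize(s["image"][130:250,160:330],(380,268)); b=cv2.copyMakeBorder(b,0,152,0,0,cv2.BORDER_CONSTANT)
cv2.imwrite("pics/m2.png",np.hstack([a,b]))
E
```

```text
time: 83.3
tool_pos: [635.1, -135.5, 161.6]
tcp_rot: [-3.053, 1.565, -0.21]
contact_force: [2.2, 4.8, 16.5]
grip_width: 8.6
[ 50.89857283   0.27159889 155.56344738] 8.587465461343598 [ 2.15021499  4.81118213 16.52183201]
time: 83.8
tool_pos: [633.3, -136.4, 157.8]
tcp_rot: [1.111, 1.57, -2.331]
contact_force: [-0.5, -0.7, -0.2]
grip_width: 32.0
time: 84.3
tool_pos: [651.4, -86.7, 290.4]
tcp_rot: [3.022, 1.558, -0.424]
contact_force: [1.0, -0.1, 0.5]
grip_width: 32.3
time: 84.8
tool_pos: [703.2, 94.5, 282.1]
tcp_rot: [-0.963, 1.57, 1.886]
contact_force: [0.1, 0.3, -0.8]
grip_width: 32.4
[316.93388613 176.15423879] [313.51569296 174.69887467] [241.58272506 162.00464851]
```

View pics/m2.png

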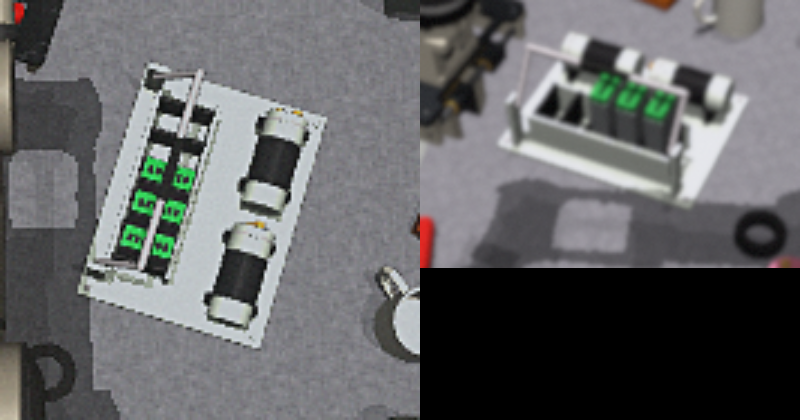

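Run:
```python
from h import *
t=dict(np.load("t3.npz"))
for p in ((239,272),(271,160)): print(wc(ray(t,(p[0]/3+260-.33,p[1]/3+120-.33),55)).round(1))
for y,z in((0,150),(8,154)):
    print([proj(t,cw(x,y,z)).round(1) for x in(-105,105)])
print("bar seen",(150/3+260,265/3+120),(200/3+260,72/3+120))
```

```text
[ -70.9 -110.4   55. ]
[  64.4 -108.4   55. ]
[array([307.3, 207.1]), array([326.4, 145.7])]
[array([305. , 206.2]), array([324.1, 144.7])]
bar seen (310.0, 208.33333333333331) (326.6666666666667, 144.0)
```

Run:
```python
from h import *
t=dict(np.load("t3.npz")); f=lambda *P:((proj(t,cw(*P))-[259.67,119.67])*3).round(0)
print("plate",[f(x,y,8) for x,y in((145,60),(145,-165),(-145,-165),(-145,60))])
print("caps",[f(x,-115,50) for x in(-130,-10,10,130)],[f(-70,-115+d,48) for d in(25,-25)],[f(70,-115+d,48) for d in(25,-25)])
im=t["image"]; hsv=cv2.cvtColor(im,cv2.COLOR_BGR2HSV); g=im.max(2)
# dark sleeve centroid per cap
m=(g<60).astype(np.uint8); m[:,:334]=0; m[:,362:]=0; m[:150]=0; m[232:]=0
n,l,s,c=cv2.connectedComponentsWithStats(m)
for i in range(1,n):
    if s[i,4]>25: print(s[i],c[i].round(1),wc(ray(t,c[i],58)).round(1))
```

```text
plate [array([149.,  63.]), array([329., 118.]), array([260., 350.]), array([ 77., 293.])]
caps [array([227., 323.]), array([257., 223.]), array([262., 207.]), array([292., 109.])] [array([221., 267.]), array([263., 280.])] [array([256., 152.]), array([298., 165.])]
[340 164  20  24 237] [350.7 173.9] [  61.3 -111.3   58. ]
[334 203  15  23 212] [340.4 211.8] [ -75. -115.   58.]
```

Run:
```python
from ikscan import *
plan([(cw(0,-115,310),frame(AZ-180,0))])
```

```text
rot [ 0.2  0.  -0.1] | 0.2 start-axes [-3.3  35.    5.01] end-axes [-3.36 35.01  4.9 ] | 355.0
   ik err 0.000 maxstep 0.11 [-0.52  0.44  1.19  0.    1.51  1.35]
```

```bash
python3 -m crank '[{"linear":[-0.7,4.3,0.6],"delta_rot":[0,0,0],"fingers":0.35},{"linear":[-0.7,4.3,0.6],"delta_rot":[0,0,0],"fingers":0.35},{"linear":[-0.7,4.4,0.6],"delta_rot":[0,0,0],"fingers":0.35},{"linear":[-0.7,4.4,0.6],"delta_rot":[0,0,0],"fingers":0.35},{"linear":[-0.5,4.4,0.6],"delta_rot":[0,0,0],"fingers":0.35}]'
python3 -m crank '[{"linear":[0,4.4,0.7],"delta_rot":[0,0,0],"fingers":0.35},{"linear":[0,4.4,0.7],"delta_rot":[0,0,0],"fingers":0.35},{"linear":[0,4.4,0.6],"delta_rot":[0,0,0],"fingers":0.35},{"linear":[0,0,0],"delta_rot":[0,0,0],"fingers":0.35},{"linear":[0,0,0],"delta_rot":[0,0,0],"fingers":0.35}]'
python3 - <<'E'
from h import *
c=snap("wrist","w13"); im=c["image"].copy()
for x0,x1 in((10,130),(-130,-10)):
    for d in(-25,25): cv2.line(im,*[tuple(int(v) for v in proj(c,cw(x,-115+d,48))) for x in(x0,x1)],(0,0,255),1)
cv2.imwrite("pics/w13o.png",im)
E
```

```text
time: 85.4
tool_pos: [608.2, -114.3, 317.2]
tcp_rot: [2.423, 1.569, -1.02]
contact_force: [0.7, 0.2, 0.8]
grip_width: 32.0
time: 85.9
tool_pos: [550.6, -233.3, 316.7]
tcp_rot: [2.475, 1.57, -0.971]
contact_force: [-0.1, 1.0, 0.0]
grip_width: 32.4
```

View pics/w13o.png

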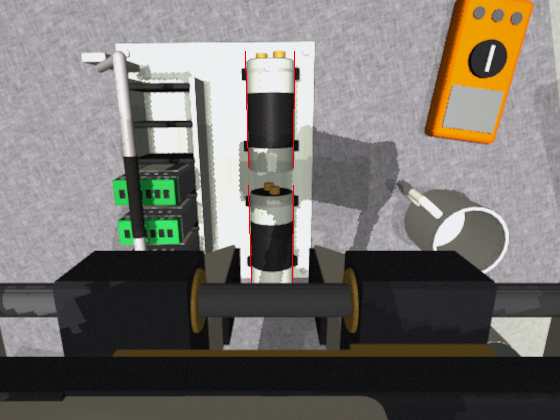

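Run:
```python
from h import *
c=dict(np.load("w13.npz"))
print([proj(c,cw(x,0,150)).round(0) for x in(105,0)],[proj(c,cw(x,8,154)).round(0) for x in(105,0)])
```

```text
[array([120.,  66.]), array([135., 198.])] [array([108.,  65.]), array([123., 199.])]
```

```bash
python3 -c "
from plant import workorder,bot
print(bot.get_obs()['contact_force']); print(workorder.close_job())"
```

```text
[0.16788536 1.0092136  0.6387428 ]
the job is handed in; nothing more can be done
None
```

I finished the job and handed it in at about 86 s of robot time. No verdict is reported.

**What I did**
- I swung the bail fully open.
- I laid the two black capacitors in the near and far cradles.
- I stood the three green-ended modules on end in slots 1, 2 and 3. No fourth module was on the bench.
- I swung the bail closed onto its stop. I left the yellow and pink look-alikes alone.

**Last checks**
- **Modules:** each one met the slot floor with a contact force of about 3 to 10 N. In the pictures all three stand level, with a green end up.
- **Capacitors:** both match their predicted outlines in the last wrist view.
- **Bail:** the bar lies within 1–2 pixels of its closed position, and it met its stop at about 16 N.
- **Robot:** clear of everything, with no contact force.

**Checks that disagreed**
- A rough reading from the overhead camera put the far capacitor about 4 to 7 mm to the left of its axis. The closer wrist picture did not show this, so I went with the wrist view.
- On slot 2's module, the predicted and seen positions of the held module differed by a few pixels before insertion. It still went in without side force.
- I gripped the third module about 5 degrees askew the first time, so I regripped it before lifting.
- I did not measure the bystander items at the end. None of them looked moved in the pictures.

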